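Uncover, brush out and tidy the dip pots

TASK

Take the flat covers off the two steel pots and pile them, together with all the spare covers lying on the bench, squarely on the black stacking plate, edges lined up with it. Using the long brush, scrub out the tall pot first and then the short one, each with three strokes that go right down to the floor of the pot and come back up almost to its mouth in between. At the end the brush hangs upright in its stand again, all the covers are in one square pile, and the tools and gauges around have been left alone.

Things in the scene. Friction and masses are not known exactly. Their poses are not given: they have to be found in the camera images.
- tall_pot: the taller of two open round steel pots, fixed to the bench on a dark round foot 72 mm wide; 95 mm high in all, outside diameter 48 mm, bore 40 mm, wall 4 mm, inner floor 10 mm above the bench. Origin: centre of the underside, on the bench; starts with a cover lying flat across its mouth
- tall_pot_floor (a point): centre of the tall pot's inner floor, 85 mm below its rim
- short_pot: the lower pot, same make and diameters, 70 mm high in all. Origin: centre of the underside, on the bench; starts with a cover lying flat across its mouth. The two pots may stand either way round
- short_pot_floor (a point): centre of the short pot's inner floor, 60 mm below its rim
- stack_plate: flat black rubber stacking plate, 70 (its x) x 92 (its y) x 8 mm, fixed on the bench; just larger than a cover. Origin: centre of the underside
- stack_top (a point): centre of the stacking plate's top face, where the pile is built; the covers' long sides run along the plate's long (y) sides
- brush_stand: fixed brush stand: foot 110 x 80 x 8 mm, a column on its x+ side, and a level arm plate 70 x 70 x 8 mm with its top 120 mm above the bench and a round 36 mm hole through it. Origin: centre under the hole, on the bench
- stand_mouth (a point): centre of the hole at the top face of the stand's arm plate
- long_brush: long brush, 185 mm, 0.09 kg, hanging handle up in the stand. From the tip (origin) up its z: white bristle head to 55 mm (31 mm across, solid core 24 mm), thin stem, black cone (84 to 100 mm, centres itself in the stand's hole), black collar 50 mm across, 5 mm thick, underside at 100 mm, square wooden handle 18 x 18 mm from 105 to 185 mm, flats facing its x and y
- brush_tip (a point): the bottom end of the bristle head (the brush's origin)
- brush_collar (a point): centre of the collar's underside, 100 mm above the tip; it lies on stand_mouth when the brush hangs home
- brush_grip (a point): middle of the square handle's free part, 150 mm above the tip, on the axis
- cover_a: flat aluminium cover plate, 66 (its x) x 88 (its y) x 12 mm thick, 0.19 kg, all covers alike. Origin: centre of the underside, z up through the thickness. Starts on the tall pot's rim
- cover_b: flat aluminium cover plate, 66 (its x) x 88 (its y) x 12 mm thick, 0.19 kg, all covers alike. Origin: centre of the underside, z up through the thickness. Starts on the short pot's rim
- cover_c: flat aluminium cover plate, 66 (its x) x 88 (its y) x 12 mm thick, 0.19 kg, all covers alike. Origin: centre of the underside, z up through the thickness. A spare: starts flat on the bench, or is absent (None from the first; one that is there also reads None while the fingers hold it)
- cover_d: flat aluminium cover plate, 66 (its x) x 88 (its y) x 12 mm thick, 0.19 kg, all covers alike. Origin: centre of the underside, z up through the thickness. A spare: starts flat on the bench, or is absent (None from the first; one that is there also reads None while the fingers hold it)
- cover_e: flat aluminium cover plate, 66 (its x) x 88 (its y) x 12 mm thick, 0.19 kg, all covers alike. Origin: centre of the underside, z up through the thickness. A spare: starts flat on the bench, or is absent (None from the first; one that is there also reads None while the fingers hold it)
- screwdriver_a: red-handled screwdriver, 166 mm, lying near the work; not to be moved
- ring_gauge_a: black-rimmed thread ring gauge, 65 mm across, 20 mm high; not to be moved
- coupling_b: white coupling with a green hexagon, 56 mm long, lying; not to be moved
- loupe: black round loupe, 36 mm across, 19 mm high; not to be moved
Things that resemble listed ones, but are neither listed nor needed, are in the scene too. Leave any blue or purple look-alike of the cover_a alone.

How it is judged (in metres and radians):
On the way, in this order (a step that is already met when the one before it is completed fails the run):
1. tall pot, stroke 1: brush tip within 12 mm of the pot's inner floor (z of brush_tip in the frame of tall_pot_floor below 0.012 m and horizontal distance between brush_tip and tall_pot_floor below 0.018 m), for 0.05 s.
2. tall pot: brush drawn up again, tip more than 45 mm above the inner floor and still over or in the pot (z of brush_tip in the frame of tall_pot_floor above 0.045 m and horizontal distance between brush_tip and tall_pot_floor below 0.018 m), for 0.05 s.
3. tall pot, stroke 2: brush tip within 12 mm of the pot's inner floor (all of step 1), for 0.05 s.
4. tall pot: brush drawn up again, tip more than 45 mm above the inner floor and still over or in the pot (all of step 2), for 0.05 s.
5. tall pot, stroke 3: brush tip within 12 mm of the pot's inner floor (all of step 3), for 0.05 s.
6. short pot, stroke 1: brush tip within 12 mm of the pot's inner floor (z of brush_tip in the frame of short_pot_floor below 0.012 m and horizontal distance between brush_tip and short_pot_floor below 0.018 m), for 0.05 s.
7. short pot: brush drawn up again, tip more than 32 mm above the inner floor and still over or in the pot (z of brush_tip in the frame of short_pot_floor above 0.032 m and horizontal distance between brush_tip and short_pot_floor below 0.018 m), for 0.05 s.
8. short pot, stroke 2: brush tip within 12 mm of the pot's inner floor (all of step 6), for 0.05 s.
9. short pot: brush drawn up again, tip more than 32 mm above the inner floor and still over or in the pot (all of step 7), for 0.05 s.
10. short pot, stroke 3: brush tip within 12 mm of the pot's inner floor (all of step 8), for 0.05 s.
At the end, for the whole second after the job is handed in: Every cover present lies flat and still in one pile, centre within 8 mm of the stacking plate's centre and within 0.14 rad of its direction (half turns allowed); the brush hangs still in its stand, tilted under 0.12 rad, collar seated within 5 mm and within 10 mm of the hole's centre (horizontal distance between each of cover_a, cover_b, cover_c, cover_d, cover_e and stack_top below 0.008 m and angle between the x axis of each of cover_a, cover_b, cover_c, cover_d, cover_e and the x axis of stack_plate, either way round below 0.14 rad and angle between each of cover_a, cover_b, cover_c, cover_d, cover_e's own z axis and vertical below 0.06 rad and linear speed of each of cover_a, cover_b, cover_c, cover_d, cover_e, long_brush below 0.02 m/s and horizontal distance between brush_collar and stand_mouth below 0.01 m and z of brush_collar in the frame of stand_mouth between -0.004 and 0.006 m and angle between long_brush's own z axis and vertical below 0.12 rad); the robot touches nothing.
It fails at once if the screwdriver a is pushed more than 30 mm from its place (distance of screwdriver_a from where it was at the start of the episode above 0.03 m).
It fails at once if the ring gauge a is pushed more than 30 mm from its place (distance of ring_gauge_a from where it was at the start of the episode above 0.03 m).
It fails at once if the coupling b is pushed more than 30 mm from its place (distance of coupling_b from where it was at the start of the episode above 0.03 m).
It fails at once if the loupe is pushed more than 30 mm from its place (distance of loupe from where it was at the start of the episode above 0.03 m).
Of cover_c, cover_d, cover_e only 1 to 3 are there at a start; the rules pass over those that are not, and their reading is None.
At some moment in a run one of cover_c, cover_d, cover_e may be knocked a few centimetres aside while the robot is not near it.
It also fails if it takes over 210 s, if anything falls off the work surface, if the arm or the gripper's body presses on something with over 40 N, if the wrist force passes 120 N, or if a joint passes its speed limit or range.

ROBOT

A 7-joint arm with a two-finger parallel gripper is mounted at the origin on a cart in front of the work surface, level with it; the furniture and walls round the work are solid. World frame = base frame: x ahead of the robot, y to its left, z up, the work surface at z = 0. Lengths are in mm, angles in rad, forces in N, time in s.
With the tool pointing down it reaches from about 350 to 900 mm from the base axis. Payload 19.9 kg.
Tool frame: the origin (TCP) lies midway between the tips of the shut fingers; the grasp point (between the pads) lies 19 mm behind it; z points along the fingers, y is the direction in which the jaws open and shut (so a half turn about z gives the same grasp; the last joint's range is limited). The gripper opens to 94 mm and grips with 3 to 60 N. Pads are 16 mm wide; open, the fingers measure 119 mm over their backs; the gripper's body (75 mm by 177 mm) begins 78 mm behind the grasp point.
Start: joints at [1.212, 0.417, -0.01, 1.614, 0.005, 1.111, -0.053], TCP at [194.698, -593.878, 205.425] pointing down, gripper open.
Joint ranges: [-2.81, 2.81], [-0.39, 2.02], [-1.27, 1.25], [0.06, 2.57], [-1.19, 4.33], [0.19, 2], [-2.82, 2.82]. Speed limits (rad/s): [1.89, 1.89, 2.39, 2.39, 3.01, 3.01, 3.01].

INTERFACE

Orientations are given as [roll, pitch, yaw] about the fixed x, y, z axes, in that order (R = Rz(yaw) Ry(pitch) Rx(roll)).
In Python, from rig import observe, viewer, job gives the robot as it stands.
- The arm moves only by the tool play_rows, never from a script. Its argument "increments" is a list of rows, each an object with "dp": the shift along the tool's x, y, z as a fraction of full scale, a list of three; "twist": the turn, a rotation vector about the tool's x, y, z as a fraction of full scale, a list of three. A call has 1 to 10 rows; each row is the pose to reach, as a shift and turn from the pose commanded when the call began, along the tool's axes at that moment; what a row does not reach only later rows make up. Full scale, the value 1, is 0.12 m for a shift and 90 degrees for a turn. A row lasts 1/8 s, in which the tool goes at most 62.5 mm and 10.7 degrees, less where a joint would pass 70% of its speed; a pose out of reach is approached as far as the arm can. A call with a number of a shift or a turn outside -1 to 1 is refused whole. A call with a gripper value outside its range is refused whole. "jaw" is the opening, from -1 (shut) to 1 (fully open), set as the call begins (left out, the last holds). The fingers move at their own pace and stop on an object; "squeeze" is the grip in N (left out, the last holds). Time passes only in rows, so rows that repeat a pose let the fingers close. It gives the time, the measured TCP pose, the force and the opening at its end, in the units of the state.
- observe(): the state, without advancing time (a new reading comes with each control period).
- viewer.read_camera(name): name is "side" or "top"; returns a dict with "color" (384x512x3 uint8, red, green, blue), "fov_y" (degrees; the focal length in pixels is half the picture's height over the tangent of half this angle, whatever the lens; pixels are square), "cx", "cy" (the principal point, pixels), "pose" (4x4, takes a point from camera to world coordinates). Camera axes: x right, y down, z forward; pixel columns grow to the right and rows downward; lengths in mm; the calibration is good to about 2 mm. A picture is of the moment at which its call begins. There is no depth.
- job.hand_in(): hands the job in, once; it reports no verdict.
The state is a dict: "time_s": time; "joint_positions": joint angles; "qd": joint speeds; "joint_efforts": joint torques, N m; "tool_pos": TCP position; "ee_rot": TCP orientation; "ft_force": force on the tool from outside, world axes, zero at the start; "ft_torque": the same for the moment, N m; "grip_width": finger opening in mm.
Only numpy, scipy, OpenCV 4.12 (cv2) and the standard library are available. Lean on these libraries where they do the work, as an engineer would, in place of code of your own. Each camera call takes 0.05 s, during which the arm holds its last target.

## Working session

There is one attempt and no reset: what is moved stays moved. The work goes in short steps, Python scripts to look and compute and a tool call to move; the robot and the scene stay as the last step left them, time stands still between calls to the robot, and variables do not carry over. Pictures are saved under pics/ and viewed, and the job is handed in when it is done.

Besides the shell and the picture viewer there is one more tool, called as name(argument=value, ...) on one line, values as JSON. play_rows: Moves the arm, as the interface text tells. Its arguments: {"type":"object","properties":{"increments":{"type":"array","items":{"type":"object","properties":{"dp":{"type":"array","items":{"type":"number"}},"twist":{"type":"array","items":{"type":"number"}}}}},"jaw":{"type":"number"},"squeeze":{"type":"number"}},"required":["increments"]}

```bash
ls; mkdir -p pics
python3 - <<'E'
from rig import observe, viewer, job
import cv2, numpy as np
print(observe())
for n in ("side","top"):
    c=viewer.read_camera(n)
    print(n,c["fov_y"],c["cx"],c["cy"],np.round(c["pose"],4).tolist(), [k for k in c])
    cv2.imwrite(f"pics/{n}0.png",c["color"][:,:,::-1])
E
```

```text
pics
{'time_s': 0.0, 'joint_positions': array([ 1.2125162 ,  0.41798373, -0.01028582,  1.61415938,  0.00470761,
        1.11067452, -0.05298117]), 'qd': array([ 0.00081929, -0.00025737,  0.00066   ,  0.00126332,  0.00157754,
       -0.00138608, -0.00118564]), 'joint_efforts': array([-1.76435665e-04, -8.51232719e+01,  6.38675205e-01, -4.25983679e+01,
       -4.89007391e-02,  1.87137775e-02,  5.82615189e-05]), 'tool_pos': array([ 194.55557909, -593.56364537,  204.82549229]), 'ee_rot': array([-3.14039546e+00,  1.03898072e-04,  3.16794875e-01]), 'ft_force': array([ 0.06703257, -0.60973241, -0.06417546]), 'ft_torque': array([-0.0177379 , -0.01717515,  0.04450412]), 'grip_width': 94.2705396712109}
side 52.62588116404865 254.2334668801721 190.90606665722976 [[-0.9713, -0.1533, 0.1819, 276.6771], [-0.2372, 0.5656, -0.7898, 1125.4631], [0.0182, -0.8103, -0.5857, 945.0895], [0.0, 0.0, 0.0, 1.0]] ['color', 'fov_y', 'cx', 'cy', 'pose']
top 51.57807420074397 255.0743190361762 186.83174851054764 [[-0.0212, -0.9813, 0.1912, 296.5519], [-0.9997, 0.0236, 0.0103, 17.456], [-0.0146, -0.191, -0.9815, 1410.8535], [0.0, 0.0, 0.0, 1.0]] ['color', 'fov_y', 'cx', 'cy', 'pose']
```

View pics/side0.png

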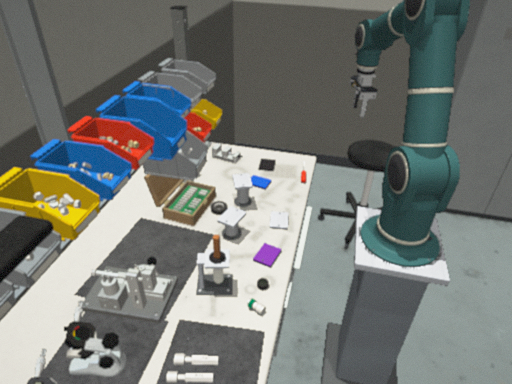

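View pics/top0.png

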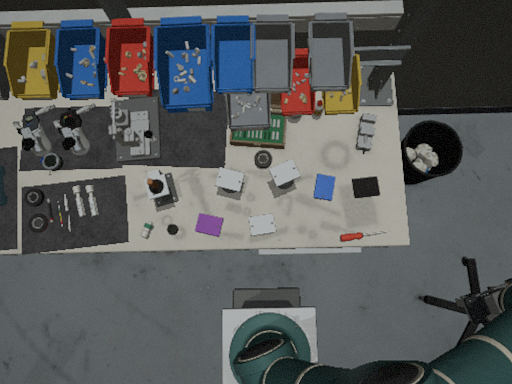

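```bash
cat > h.py <<'E'
from rig import observe, viewer, job
import cv2, numpy as np
def cam(n):
    c=viewer.read_camera(n); c["f"]=c["color"].shape[0]/2/np.tan(np.radians(c["fov_y"]/2)); return c
def ray(c,u,v):
    d=np.array([(u-c["cx"])/c["f"],(v-c["cy"])/c["f"],1.0]); return c["pose"][:3,3],c["pose"][:3,:3]@d
def onz(c,u,v,z):
    o,d=ray(c,u,v); return o+d*(z-o[2])/d[2]
def proj(c,p):
    q=c["pose"][:3,:3].T@(np.array(p,float)-c["pose"][:3,3]); return q[:2]/q[2]*c["f"]+[c["cx"],c["cy"]]
def tri(c1,p1,c2,p2):
    o1,d1=ray(c1,*p1);o2,d2=ray(c2,*p2)
    A=np.stack([d1,-d2],1); s=np.linalg.lstsq(A,o2-o1,rcond=None)[0]
    a=o1+d1*s[0];b=o2+d2*s[1]; return (a+b)/2,np.linalg.norm(a-b)
def crop(c,u0,v0,u1,v1,k,name):
    im=cv2.resize(c["color"][v0:v1,u0:u1,::-1],None,fx=k,fy=k,interpolation=cv2.INTER_CUBIC); cv2.imwrite("pics/"+name,im)
E
python3 - <<'E'
from h import *
c=cam("top"); crop(c,130,130,410,260,2.8,"t1.png")
c=cam("side"); crop(c,180,130,330,330,3,"s1.png")
E
```

```text
(no output)
```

View pics/t1.png

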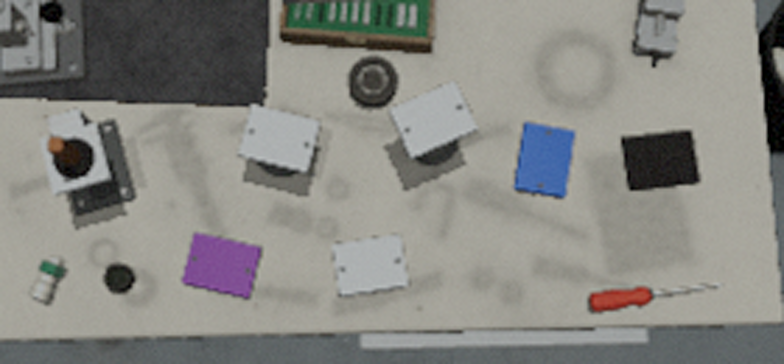

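View pics/s1.png

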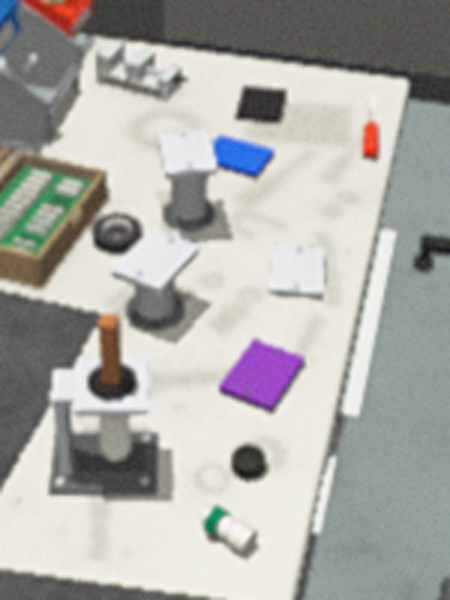

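```bash
cat > m.py <<'E'
from h import *
def blobs(c,mask,amin=60):
    cs,_=cv2.findContours(mask.astype(np.uint8)*255,cv2.RETR_EXTERNAL,cv2.CHAIN_APPROX_NONE)
    return [k for k in cs if cv2.contourArea(k)>amin]
def rect_on(c,k,z):
    P=np.array([onz(c,u,v,z)[:2] for u,v in k[:,0,:]],np.float32)
    r=cv2.minAreaRect(P); b=cv2.boxPoints(r)
    e=b[1]-b[0]; f=b[2]-b[1]
    if np.linalg.norm(f)>np.linalg.norm(e): e,f=f,e   # e long side
    return np.round(r[0],1), round(float(np.linalg.norm(e)),1), round(float(np.linalg.norm(f)),1), round(float(np.arctan2(e[1],e[0])),3)
E
python3 - <<'E'
from m import *
for n in ("top","side"):
    c=cam(n); hsv=cv2.cvtColor(c["color"],cv2.COLOR_RGB2HSV)
    for (u,v) in [(262,225),(285,173),(230,180),(300,225),(366,187)] if n=="top" else [(279,220),(243,183),(232,215),(285,240),(267,164)]:
        print(n,(u,v),c["color"][v,u],hsv[v,u])
E
```

```text
top (262, 225) [173 177 177] [ 90   6 177]
top (285, 173) [173 176 177] [ 98   6 177]
top (230, 180) [173 176 178] [102   7 178]
top (300, 225) [153 152 143] [ 27  17 153]
top (366, 187) [36 33 34] [170  21  36]
side (279, 220) [231 232 234] [110   3 234]
side (243, 183) [228 230 232] [105   4 232]
side (232, 215) [232 234 235] [100   3 235]
side (285, 240) [217 216 208] [ 27  11 217]
side (267, 164) [57 53 53] [ 0 18 57]
```

Run:
```python
from m import *
for n in ("top","side"):
    c=cam(n); im=c["color"].astype(int); g=cv2.resize(c["color"],None,fx=4,fy=4,interpolation=cv2.INTER_LINEAR).astype(int)
    v=g.max(2)
    m=((g[...,2]-g[...,0])>-2)&(v>(160 if n=="top" else 210))&((v-g.min(2))<14)
    mm=cv2.morphologyEx(m.astype(np.uint8),cv2.MORPH_OPEN,np.ones((5,5)))
    ks=blobs(c,mm,800)
    blk=(v<55 if n=="top" else v<75)
    ks2=blobs(c,cv2.morphologyEx(blk.astype(np.uint8),cv2.MORPH_OPEN,np.ones((5,5))),800)
    for nm,K in (("W",ks),("B",ks2)):
      for k in K:
        k=(k.astype(float)+0.5)/4-0.5
        ctr=k[:,0].mean(0)
        if n=="top" and not(140<ctr[0]<400 and 140<ctr[1]<250): continue
        if n=="side" and not(200<ctr[0]<310 and 140<ctr[1]<300): continue
        print(n,nm,np.round(ctr,1),len(k),[ (z,)+rect_on(c,k,z) for z in ((12,82,107) if nm=="W" else (8,))])
```

```text
top W [262.2 224. ] 379 [(12, array([435.2,  11.1]), 87.5, 64.2, -1.444), (82, array([428.3,  11.4]), 83.2, 61.0, -1.444), (107, array([425.8,  11.5]), 81.6, 59.9, -1.444)]
top W [156.3 184.8] 497 [(12, array([592.5, 392.5]), 98.9, 74.1, 0.267), (82, array([577.7, 373.7]), 94.0, 70.3, 0.267), (107, array([572.4, 367. ]), 92.2, 69.0, 0.267)]
top W [229.  178.7] 370 [(12, array([601.4, 124.7]), 90.2, 67.7, 1.308), (82, array([586.2, 119.3]), 85.7, 64.3, 1.308), (107, array([580.7, 117.4]), 84.1, 63.1, 1.308)]
top W [284.4 171.8] 357 [(12, array([621.8, -74.7]), 92.5, 69.1, -1.172), (82, array([605.5, -70.1]), 87.9, 65.6, -1.172), (107, array([599.7, -68.5]), 86.2, 64.4, -1.172)]
top B [172.2 229.1] 112 [(8, array([424.7, 327.6]), 33.7, 32.1, -1.554)]
top B [163.8 199.7] 225 [(8, array([533.1, 359.4]), 60.3, 37.1, -1.304)]
top B [155.9 186.2] 161 [(8, array([580.6, 389.5]), 48.2, 47.3, -0.65)]
top B [365.1 186.9] 329 [(8, array([ 559.8, -362.3]), 89.2, 67.6, -1.483)]
top B [151.  160.6] 360 [(8, array([673., 417.]), 95.2, 44.3, -1.392)]
side W [214.8 258.5] 495 [(12, array([608.8, 267.4
[... 315 characters left out ...]
] 237 [(12, array([612.8,  42.1]), 94.4, 70.4, 1.297), (82, array([587.5, 123.3]), 87.4, 65.1, 1.297), (107, array([578.5, 152.4]), 84.8, 63.2, 1.297)]
side W [241.6 180. ] 224 [(12, array([ 638.3, -198.8]), 101.0, 73.4, -1.207), (82, array([611.2, -99.4]), 93.4, 67.9, -1.207), (107, array([601.5, -64. ]), 90.7, 66.0, -1.207)]
side B [262.5 284. ] 115 [(8, array([426.1, 332.2]), 39.8, 29.4, -1.339)]
side B [219.3 286.4] 370 [(8, array([560. , 373.9]), 84.1, 63.4, 0.288)]
side B [217.1 257.6] 166 [(8, array([597.4, 261. ]), 47.5, 40.7, 0.457)]
side B [266.7 164.6] 165 [(8, array([ 561.2, -351.9]), 81.0, 60.1, -1.489)]
side B [275.9 148.5] 296 [(8, array([ 550.2, -508. ]), 179.4, 23.6, 0.014)]
```

```bash
cat > plan.py <<'E'
import sys,math
from h import *
from scipy.spatial.transform import Rotation as R
def plan(tgts,start=None):
    o=observe(); 
    p=np.array(o["tool_pos"]) if start is None else np.array(start[:3],float)
    yaw=o["ee_rot"][2] if start is None else start[3]
    print("now",np.round(o["tool_pos"],1),np.round(o["ee_rot"],3),"grip",round(o["grip_width"],1),"t",round(o["time_s"],2),"F",np.round(o["ft_force"],1))
    for t in tgts:
        t=np.array(t,float); dy=(t[3]-yaw+math.pi)%(2*math.pi)-math.pi
        for n in range(1,20):
            ok=True;out=[];q=p.copy();yw=yaw
            for i in range(n):
                d=(t[:3]-p)/n; Rt=R.from_euler("xyz",[math.pi,0,yw]).as_matrix()
                l=Rt.T@d/120
                if abs(l).max()>1: ok=False
                out.append((np.round(l,3).tolist(),round(-dy/n/(math.pi/2),3),math.ceil(max(np.linalg.norm(d)/62.5,abs(dy/n)/math.radians(10.7)))))
                yw+=dy/n
            if ok: break
        print("->",t.tolist())
        for x in out: print("   dp",x[0],"tz",x[1],"rows>=",x[2])
        p=t[:3];yaw=t[3]
E
python3 - <<'E'
from plan import *
plan([(600,-67.5,180,1.97),(600,-67.5,98,1.97)])
E
```

```text
now [ 194.7 -593.8  205.3] [-3.141  0.     0.317] grip 94.3 t 0.4 F [ 0.1  0.3 -1.2]
-> [600.0, -67.5, 180.0, 1.97]
   dp [0.763, -0.519, 0.035] tz -0.175 rows>= 2
   dp [0.875, -0.292, 0.035] tz -0.175 rows>= 2
   dp [0.922, -0.043, 0.035] tz -0.175 rows>= 2
   dp [0.899, 0.209, 0.035] tz -0.175 rows>= 2
   dp [0.808, 0.446, 0.035] tz -0.175 rows>= 2
   dp [0.656, 0.649, 0.035] tz -0.175 rows>= 2
-> [600.0, -67.5, 98.0, 1.97]
   dp [0.0, -0.0, 0.683] tz -0.0 rows>= 2
```

Could be taken for covers (top picture): white plates at (285,173), (230,180) and (262,225), blue (324,187), purple (209,225) and the white stand arm (157,185). I choose the three white plates. The one at (285,173) lies on the tall pot, since its size fits z = 107. The stacking plate is the black one at (366,187), not the stand foot at (164,200). The crop t1 confirms this choice.

play_rows(increments=[{"dp": [0.763,-0.519,0.035],"twist": [0,0,-0.175]},{"dp": [0.763,-0.519,0.035],"twist": [0,0,-0.175]},{"dp": [0.763,-0.519,0.035],"twist": [0,0,-0.175]}], jaw=1, squeeze=30)

```text
time_s: 0.78
tool_pos: [265.0, -503.6, 201.5]
ee_rot: [3.142, -0.001, 0.598]
ft_force: [0.5, -0.4, 1.2]
grip_width: 94.3
```

play_rows(increments=[{"dp": [0.875,-0.292,0.035],"twist": [0,0,-0.175]},{"dp": [0.875,-0.292,0.035],"twist": [0,0,-0.175]},{"dp": [0.875,-0.292,0.035],"twist": [0,0,-0.175]}])

```text
time_s: 1.15
tool_pos: [331.8, -416.5, 197.2]
ee_rot: [3.141, -0.001, 0.871]
ft_force: [-0.4, -0.4, 0.6]
grip_width: 94.1
```

play_rows(increments=[{"dp": [0.922,-0.043,0.035],"twist": [0,0,-0.175]},{"dp": [0.922,-0.043,0.035],"twist": [0,0,-0.175]},{"dp": [0.922,-0.043,0.035],"twist": [0,0,-0.175]}])

```text
time_s: 1.52
tool_pos: [399.1, -329.4, 192.9]
ee_rot: [3.141, -0.001, 1.145]
ft_force: [-0.1, -0.7, 0.0]
grip_width: 93.9
```

play_rows(increments=[{"dp": [0.899,0.209,0.035],"twist": [0,0,-0.175]},{"dp": [0.899,0.209,0.035],"twist": [0,0,-0.175]},{"dp": [0.899,0.209,0.035],"twist": [0,0,-0.175]}])

```text
time_s: 1.9
tool_pos: [466.6, -242.1, 188.6]
ee_rot: [3.141, -0.001, 1.419]
ft_force: [0.8, -0.8, 0.6]
grip_width: 93.6
```

play_rows(increments=[{"dp": [0.808,0.446,0.035],"twist": [0,0,-0.175]},{"dp": [0.808,0.446,0.035],"twist": [0,0,-0.175]},{"dp": [0.808,0.446,0.035],"twist": [0,0,-0.175]}])

```text
time_s: 2.28
tool_pos: [534.2, -154.9, 184.2]
ee_rot: [3.141, -0.001, 1.693]
ft_force: [-0.0, -0.5, 0.4]
grip_width: 93.5
```

play_rows(increments=[{"dp": [0.656,0.649,0.035],"twist": [0,0,-0.175]},{"dp": [0.656,0.649,0.035],"twist": [0,0,-0.175]},{"dp": [0.656,0.649,0.035],"twist": [0,0,-0.175]},{"dp": [0.656,0.649,0.035],"twist": [0,0,-0.175]},{"dp": [0.656,0.649,0.035],"twist": [0,0,-0.175]}])

```text
time_s: 2.9
tool_pos: [600.4, -70.6, 180.3]
ee_rot: [-3.141, 0.001, 1.962]
ft_force: [0.4, -0.3, 0.1]
grip_width: 94.2
```

Run:
```python
from plan import *
c=cam("top"); crop(c,200,100,400,240,4,"t2.png")
c=cam("side"); crop(c,150,90,310,250,3.5,"s2.png")
plan([(600,-68.0,98,1.97),(600,-68,150,1.97)])
```

```text
now [600.6 -69.7 180.4] [-3.141e+00  1.000e-03  1.964e+00] grip 93.7 t 3.0 F [-0.6 -0.4 -0.1]
-> [600.0, -68.0, 98.0, 1.97]
   dp [0.015, 0.001, 0.686] tz -0.004 rows>= 2
-> [600.0, -68.0, 150.0, 1.97]
   dp [-0.0, 0.0, -0.433] tz -0.0 rows>= 1
```

View pics/t2.png

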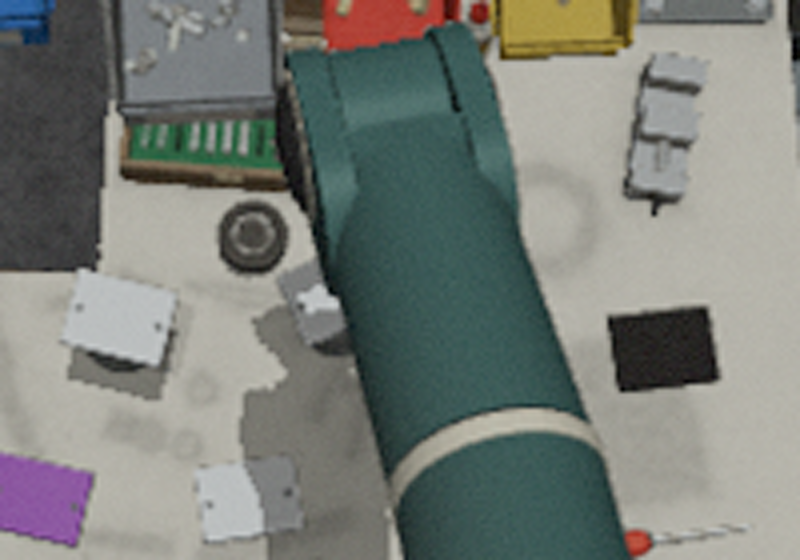

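View pics/s2.png

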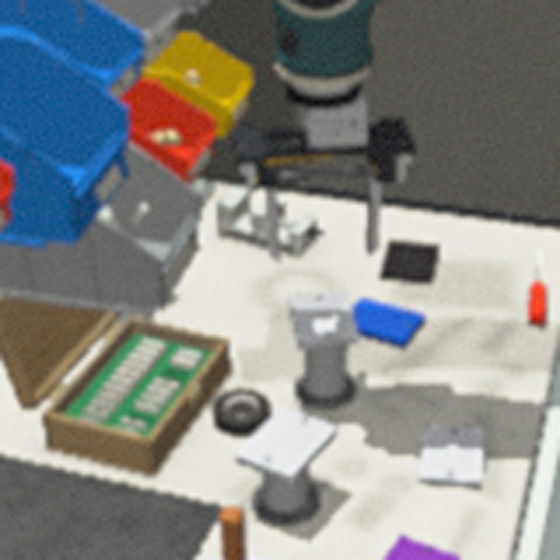

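play_rows(increments=[{"dp": [0.015,0,0.35],"twist": [0,0,-0.004]},{"dp": [0.015,0,0.6],"twist": [0,0,-0.004]},{"dp": [0.015,0,0.686],"twist": [0,0,-0.004]},{"dp": [0.015,0,0.686],"twist": [0,0,-0.004]},{"dp": [0.015,0,0.686],"twist": [0,0,-0.004]}])

```text
time_s: 3.62
tool_pos: [601.0, -66.6, 99.2]
ee_rot: [3.14, 0.001, 1.972]
ft_force: [0.8, -0.6, 0.4]
grip_width: 94.1
```

Run:
```python
from plan import *
c=cam("side"); crop(c,180,130,310,230,6,"s3.png")
plan([(600,-68.0,98,1.97)])
```

```text
now [600.9 -66.6  99.2] [3.140e+00 1.000e-03 1.972e+00] grip 94.1 t 3.67 F [ 0.4 -0.   0.5]
-> [600.0, -68.0, 98.0, 1.97]
   dp [-0.008, -0.012, 0.01] tz 0.001 rows>= 1
```

View pics/s3.png

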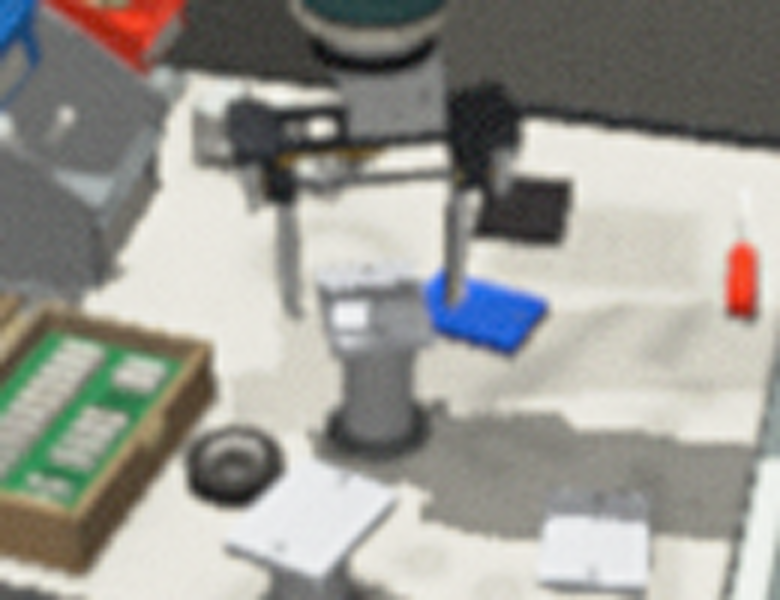

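play_rows(increments=[{"dp": [-0.008,-0.012,0.01],"twist": [0,0,0]},{"dp": [-0.008,-0.012,0.01],"twist": [0,0,0]},{"dp": [-0.008,-0.012,0.01],"twist": [0,0,0]},{"dp": [-0.008,-0.012,0.01],"twist": [0,0,0]},{"dp": [-0.008,-0.012,0.01],"twist": [0,0,0]},{"dp": [-0.008,-0.012,0.01],"twist": [0,0,0]}], jaw=-1, squeeze=30)

```text
time_s: 4.42
tool_pos: [599.4, -67.9, 96.8]
ee_rot: [3.141, 0.0, 1.972]
ft_force: [-0.1, 0.2, 2.8]
grip_width: 66.0
```

play_rows(increments=[{"dp": [0,0,-0.2],"twist": [0,0,0]},{"dp": [0,0,-0.65],"twist": [0,0,0]},{"dp": [0,0,-0.65],"twist": [0,0,0]},{"dp": [0,0,-0.65],"twist": [0,0,0]}])

```text
time_s: 4.92
tool_pos: [598.8, -68.1, 174.0]
ee_rot: [-3.141, -0.0, 1.972]
ft_force: [-0.5, -0.1, -2.7]
grip_width: 65.6
```

Run:
```python
from plan import *
c=cam("side"); crop(c,180,110,310,230,5,"s4.png")
plan([(559.8,-362.3,100,1.659)])
for i in range(4): print(np.round(observe()["tool_pos"],2))
```

```text
now [598.6 -68.  173.5] [-3.140e+00 -1.000e-03  1.972e+00] grip 65.8 t 4.97 F [-0.4  0.1 -2.6]
-> [559.8, -362.3, 100.0, 1.659]
   dp [-0.71, -0.419, 0.204] tz 0.066 rows>= 2
   dp [-0.75, -0.342, 0.204] tz 0.066 rows>= 2
   dp [-0.782, -0.262, 0.204] tz 0.066 rows>= 2
[598.6  -68.03 173.46]
[598.6  -68.03 173.46]
[598.6  -68.03 173.46]
[598.6  -68.03 173.46]
```

View pics/s4.png

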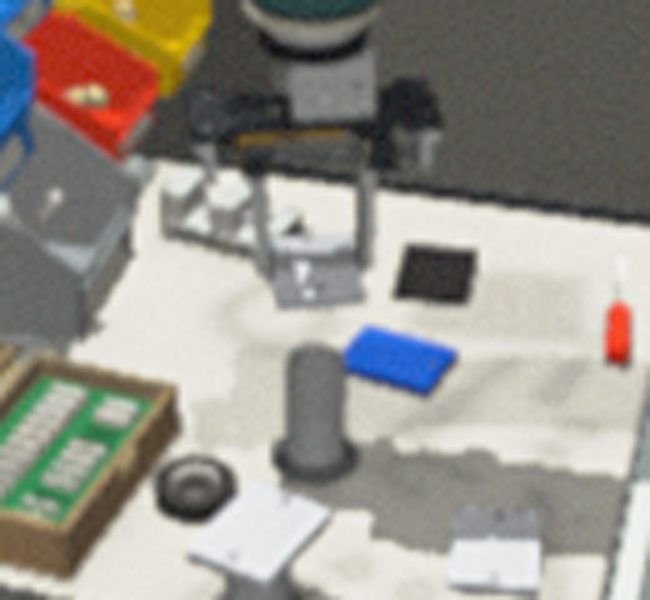

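play_rows(increments=[{"dp": [-0.71,-0.419,0.204],"twist": [0,0,0.066]},{"dp": [-0.71,-0.419,0.204],"twist": [0,0,0.066]},{"dp": [-0.71,-0.419,0.204],"twist": [0,0,0.066]}])

```text
time_s: 5.35
tool_pos: [584.5, -169.3, 147.8]
ee_rot: [-3.138, -0.001, 1.864]
ft_force: [0.6, 0.7, -1.7]
grip_width: 66.0
```

play_rows(increments=[{"dp": [-0.75,-0.342,0.204],"twist": [0,0,0.066]},{"dp": [-0.75,-0.342,0.204],"twist": [0,0,0.066]},{"dp": [-0.75,-0.342,0.204],"twist": [0,0,0.066]}])

```text
time_s: 5.72
tool_pos: [572.0, -266.3, 123.7]
ee_rot: [-3.139, -0.001, 1.762]
ft_force: [-0.4, 0.8, -1.5]
grip_width: 65.7
```

play_rows(increments=[{"dp": [-0.782,-0.262,0.204],"twist": [0,0,0.066]},{"dp": [-0.782,-0.262,0.204],"twist": [0,0,0.066]},{"dp": [-0.782,-0.262,0.204],"twist": [0,0,0.066]},{"dp": [-0.782,-0.262,0.204],"twist": [0,0,0.066]},{"dp": [-0.782,-0.262,0.204],"twist": [0,0,0.066]}])

```text
time_s: 6.35
tool_pos: [561.7, -360.3, 101.5]
ee_rot: [3.141, -0.001, 1.664]
ft_force: [-0.0, -0.5, -2.1]
grip_width: 65.6
```

Run:
```python
from plan import *
c=cam("side"); crop(c,180,110,310,230,5,"s5.png")
c=cam("top"); crop(c,200,100,400,240,4,"t5.png")
plan([(560,-362.3,60,1.659),(560,-362.3,12,1.659)])
```

```text
now [ 561.4 -361.   101.6] [ 3.141 -0.     1.663] grip 65.4 t 6.45 F [-0.6  0.2 -2.6]
-> [560.0, -362.3, 60.0, 1.659]
   dp [-0.01, -0.012, 0.346] tz 0.003 rows>= 1
-> [560.0, -362.3, 12.0, 1.659]
   dp [-0.0, -0.0, 0.4] tz -0.0 rows>= 1
```

View pics/t5.png

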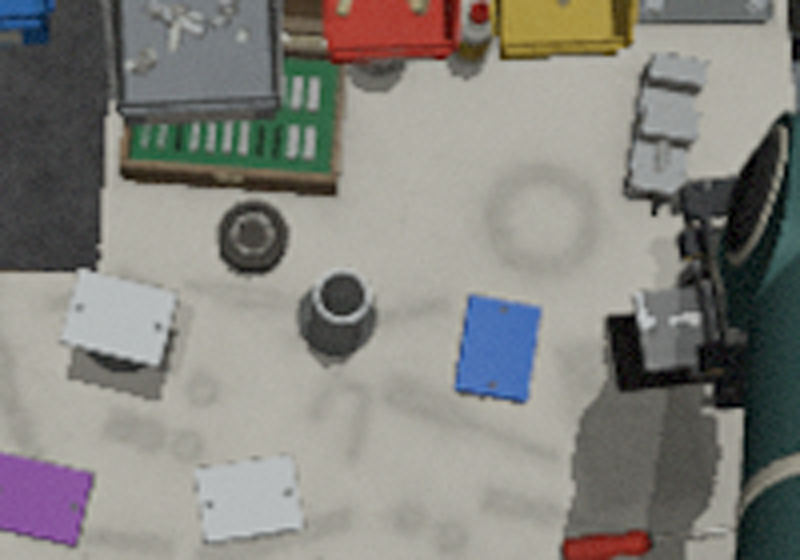

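View pics/s5.png

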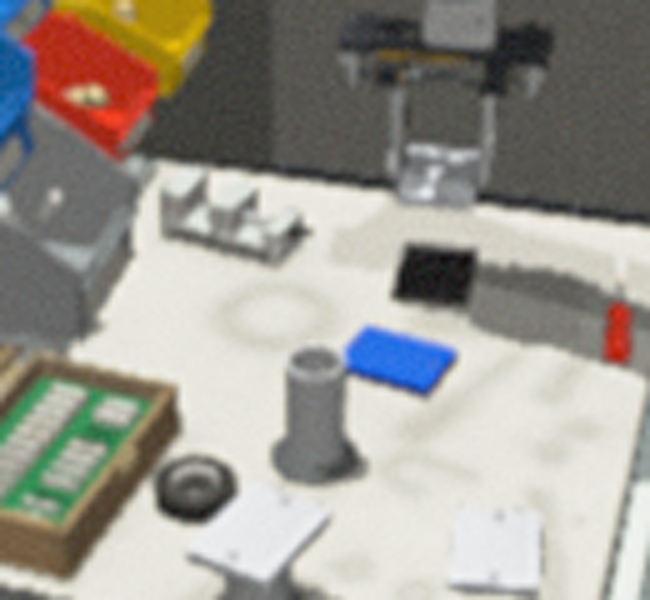

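play_rows(increments=[{"dp": [-0.01,-0.012,0.35],"twist": [0,0,0.003]},{"dp": [-0.01,-0.012,0.55],"twist": [0,0,0.003]},{"dp": [-0.01,-0.012,0.65],"twist": [0,0,0.003]},{"dp": [-0.01,-0.012,0.7],"twist": [0,0,0.003]},{"dp": [-0.01,-0.012,0.72],"twist": [0,0,0.003]},{"dp": [-0.01,-0.012,0.72],"twist": [0,0,0.003]}])

```text
time_s: 7.2
tool_pos: [559.8, -363.7, 15.5]
ee_rot: [3.141, 0.0, 1.657]
ft_force: [-0.7, -0.3, -2.0]
grip_width: 65.8
```

Run:
```python
from plan import *
c=cam("side"); crop(c,220,110,320,190,7,"s6.png")
c=cam("top"); crop(c,300,120,420,240,5,"t6.png")
plan([(560,-362.3,12,1.659)])
```

```text
now [ 559.8 -363.7   15.5] [3.141 0.    1.657] grip 65.2 t 7.3 F [-0.1 -0.4 -1.3]
-> [560.0, -362.3, 12.0, 1.659]
   dp [0.012, 0.003, 0.029] tz -0.001 rows>= 1
```

View pics/t6.png

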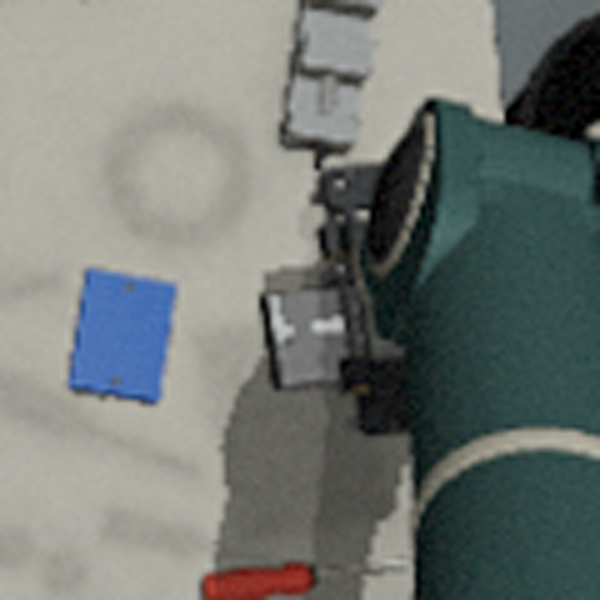

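View pics/s6.png

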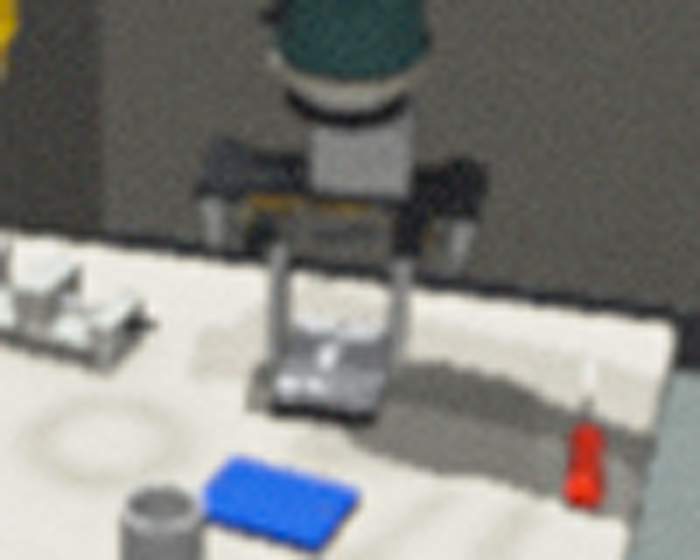

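play_rows(increments=[{"dp": [0.012,0.003,0.03],"twist": [0,0,0]},{"dp": [0.012,0.003,0.03],"twist": [0,0,0]},{"dp": [0.012,0.003,0.03],"twist": [0,0,0]}])

```text
time_s: 7.68
tool_pos: [559.7, -362.0, 11.2]
ee_rot: [-3.142, -0.0, 1.657]
ft_force: [0.6, 1.2, -1.9]
grip_width: 65.5
```

play_rows(increments=[{"dp": [0,0,0.01],"twist": [0,0,0]},{"dp": [0,0,0.01],"twist": [0,0,0]}])

```text
time_s: 7.92
tool_pos: [559.7, -362.1, 10.0]
ee_rot: [-3.141, -0.0, 1.657]
ft_force: [0.4, 0.2, -2.6]
grip_width: 65.8
```

play_rows(increments=[{"dp": [0,0,0],"twist": [0,0,0]},{"dp": [0,0,0],"twist": [0,0,0]},{"dp": [0,0,0],"twist": [0,0,0]},{"dp": [0,0,0],"twist": [0,0,0]}], jaw=1)

```text
time_s: 8.43
tool_pos: [559.7, -362.1, 10.1]
ee_rot: [3.142, -0.0, 1.657]
ft_force: [-0.6, -0.5, 0.3]
grip_width: 93.9
```

play_rows(increments=[{"dp": [0,0,-0.3],"twist": [0,0,0]},{"dp": [0,0,-0.9],"twist": [0,0,0]},{"dp": [0,0,-0.9],"twist": [0,0,0]},{"dp": [0,0,-0.9],"twist": [0,0,0]}])

```text
time_s: 8.93
tool_pos: [559.8, -362.3, 118.4]
ee_rot: [3.141, 0.001, 1.657]
ft_force: [0.3, 0.0, -0.8]
grip_width: 93.9
```

Run:
```python
from plan import *
plan([(586.5,120,150,1.308),(586.5,120,72.5,1.308)])
```

```text
now [ 559.8 -362.3  118.4] [3.141e+00 1.000e-03 1.657e+00] grip 93.9 t 8.93 F [ 0.3  0.  -0.8]
-> [586.5, 120.0, 150.0, 1.308]
   dp [0.797, 0.113, -0.053] tz 0.044 rows>= 2
   dp [0.803, 0.057, -0.053] tz 0.044 rows>= 2
   dp [0.805, 0.001, -0.053] tz 0.044 rows>= 2
   dp [0.803, -0.055, -0.053] tz 0.044 rows>= 2
   dp [0.797, -0.111, -0.053] tz 0.044 rows>= 2
-> [586.5, 120.0, 72.5, 1.308]
   dp [0.0, -0.0, 0.646] tz -0.0 rows>= 2
```

play_rows(increments=[{"dp": [0.797,0.113,-0.053],"twist": [0,0,0.044]},{"dp": [0.797,0.113,-0.053],"twist": [0,0,0.044]},{"dp": [0.797,0.113,-0.053],"twist": [0,0,0.044]}])

```text
time_s: 9.3
tool_pos: [565.0, -262.4, 123.2]
ee_rot: [-3.14, -0.002, 1.592]
ft_force: [0.6, -0.1, 1.0]
grip_width: 93.9
```

```bash
cat > pile.py <<'E'
from m import *
def pile(z,c=None):
    c=c or cam("top"); g=cv2.resize(c["color"],None,fx=4,fy=4,interpolation=cv2.INTER_LINEAR).astype(int)
    v=g.max(2)
    m=((g[...,2]-g[...,0])>-2)&(v>140)&((v-g.min(2))<16)
    mm=cv2.morphologyEx(m.astype(np.uint8),cv2.MORPH_OPEN,np.ones((7,7)))
    for k in blobs(c,mm,1500):
        k=(k.astype(float)+0.5)/4-0.5; ctr=k[:,0].mean(0)
        if 200<ctr[0]<400 and 140<ctr[1]<250: print(np.round(ctr,1),[(zz,)+rect_on(c,k,zz) for zz in z])
    return c
E
python3 - <<'E'
from pile import *
c=pile([20]); crop(c,300,120,420,240,5,"t7.png")
E
```

```text
[261.6 224.4] [(20, array([433.3,  11.4]), 86.9, 65.9, -1.439)]
[229.2 178.9] [(20, array([598.7, 123.8]), 93.0, 69.2, 1.301)]
```

View pics/t7.png

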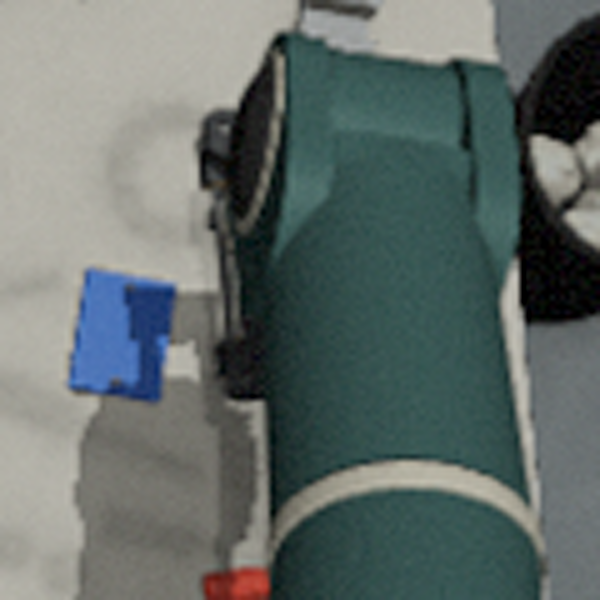

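Occluded by the arm; continue to the short pot and look again from there.

play_rows(increments=[{"dp": [0.803,0.057,-0.053],"twist": [0,0,0.044]},{"dp": [0.803,0.057,-0.053],"twist": [0,0,0.044]},{"dp": [0.803,0.057,-0.053],"twist": [0,0,0.044]}])

```text
time_s: 9.72
tool_pos: [570.2, -167.5, 130.1]
ee_rot: [-3.141, -0.001, 1.521]
ft_force: [0.5, -1.4, 0.5]
grip_width: 94.1
```

play_rows(increments=[{"dp": [0.805,0.001,-0.053],"twist": [0,0,0.044]},{"dp": [0.805,0.001,-0.053],"twist": [0,0,0.044]},{"dp": [0.805,0.001,-0.053],"twist": [0,0,0.044]}])

```text
time_s: 10.1
tool_pos: [575.6, -71.7, 136.6]
ee_rot: [-3.141, -0.0, 1.451]
ft_force: [-0.4, -0.8, -0.3]
grip_width: 93.8
```

play_rows(increments=[{"dp": [0.803,-0.055,-0.053],"twist": [0,0,0.044]},{"dp": [0.803,-0.055,-0.053],"twist": [0,0,0.044]},{"dp": [0.803,-0.055,-0.053],"twist": [0,0,0.044]}])

```text
time_s: 10.48
tool_pos: [580.8, 24.2, 143.0]
ee_rot: [-3.141, -0.0, 1.382]
ft_force: [0.7, -1.0, -0.6]
grip_width: 94.2
```

play_rows(increments=[{"dp": [0.797,-0.111,-0.053],"twist": [0,0,0.044]},{"dp": [0.797,-0.111,-0.053],"twist": [0,0,0.044]},{"dp": [0.797,-0.111,-0.053],"twist": [0,0,0.044]},{"dp": [0.797,-0.111,-0.053],"twist": [0,0,0.044]},{"dp": [0.797,-0.111,-0.053],"twist": [0,0,0.044]}])

```text
time_s: 11.1
tool_pos: [585.9, 117.9, 149.5]
ee_rot: [-3.141, 0.001, 1.308]
ft_force: [0.4, -0.4, -0.0]
grip_width: 93.9
```

Run:
```python
from pile import *
from plan import plan
c=pile([20]); crop(c,300,120,420,240,5,"t8.png")
c=cam("side"); crop(c,180,130,310,250,5,"s8.png")
plan([(586.5,120,72.5,1.305)])
```

```text
[332.  249.9] [(20, array([ 339.9, -228.2]), 197.9, 18.4, 1.57)]
[366.  186.6] [(20, array([ 559.2, -362.2]), 87.8, 66.9, -1.49)]
[364.5 141.8] [(20, array([ 724.9, -368.5]), 48.7, 40.3, 1.391)]
now [585.8 118.8 149.7] [-3.141  0.     1.309] grip 93.9 t 11.2 F [-0.2  0.4  0.4]
-> [586.5, 120.0, 72.5, 1.305]
   dp [0.012, 0.003, 0.644] tz 0.003 rows>= 2
```

View pics/t8.png

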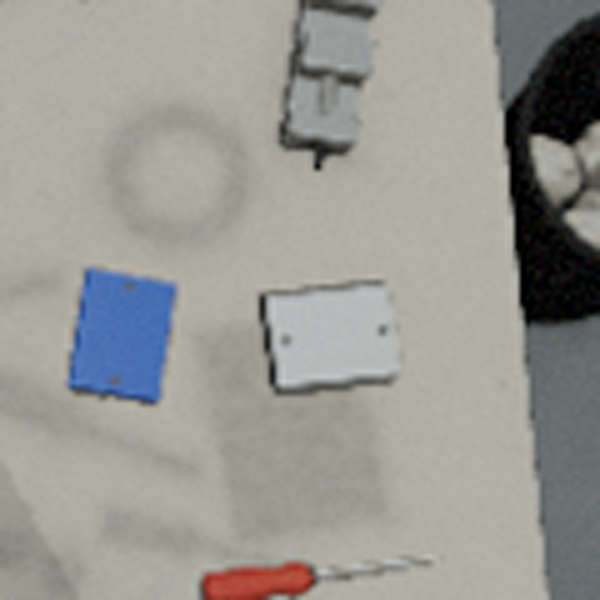

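View pics/s8.png

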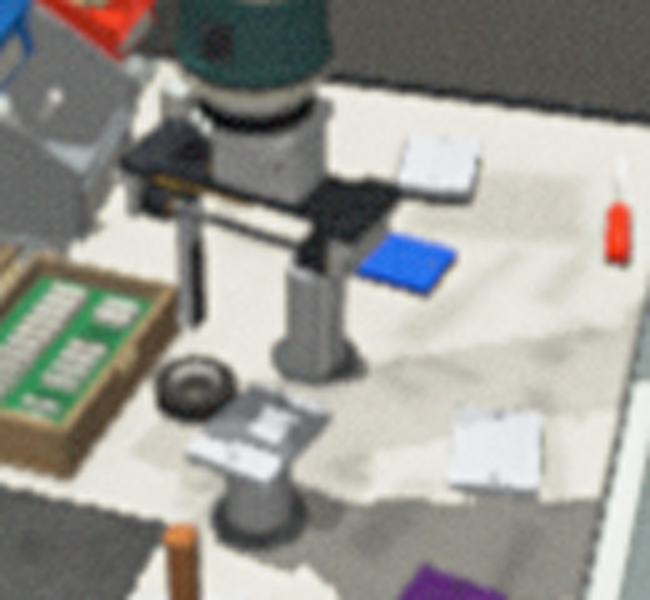

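play_rows(increments=[{"dp": [0.012,0.003,0.35],"twist": [0,0,0]},{"dp": [0.012,0.003,0.6],"twist": [0,0,0]},{"dp": [0.012,0.003,0.644],"twist": [0,0,0]},{"dp": [0.012,0.003,0.644],"twist": [0,0,0]},{"dp": [0.012,0.003,0.644],"twist": [0,0,0]}])

```text
time_s: 11.82
tool_pos: [587.0, 121.5, 73.9]
ee_rot: [3.14, -0.001, 1.311]
ft_force: [-0.0, -0.3, 0.9]
grip_width: 93.9
```

Run:
```python
from plan import *
c=cam("side"); crop(c,180,130,310,250,5,"s9.png")
plan([(586.5,120,72.5,1.305)])
```

```text
now [587.  121.5  73.9] [ 3.140e+00 -1.000e-03  1.311e+00] grip 93.8 t 11.88 F [0.1 0.9 0.1]
-> [586.5, 120.0, 72.5, 1.305]
   dp [-0.013, -0.001, 0.011] tz 0.004 rows>= 1
```

View pics/s9.png

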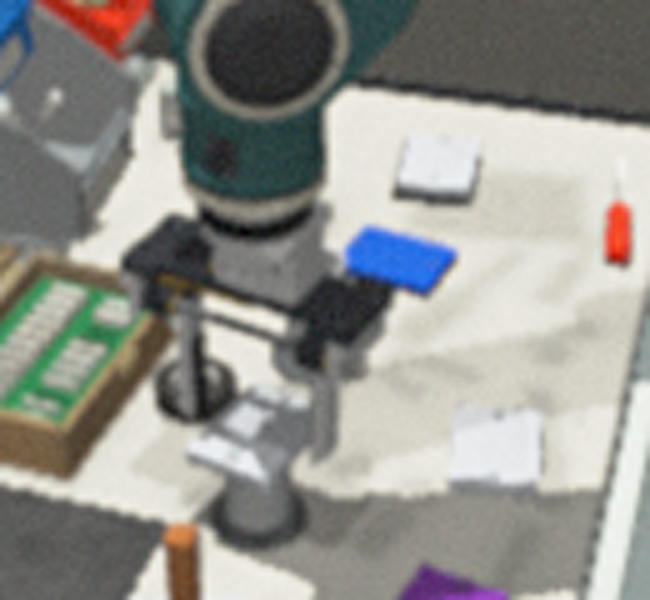

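play_rows(increments=[{"dp": [-0.013,0,0.01],"twist": [0,0,0.003]},{"dp": [-0.013,0,0.01],"twist": [0,0,0.003]},{"dp": [-0.013,0,0.01],"twist": [0,0,0.003]},{"dp": [-0.013,0,0.01],"twist": [0,0,0.003]},{"dp": [-0.013,0,0.01],"twist": [0,0,0.003]},{"dp": [-0.013,0,0.01],"twist": [0,0,0.003]}], jaw=-1)

```text
time_s: 12.62
tool_pos: [585.9, 120.0, 71.5]
ee_rot: [-3.141, 0.0, 1.306]
ft_force: [-1.6, -0.5, 3.0]
grip_width: 65.5
```

play_rows(increments=[{"dp": [0,0,-0.2],"twist": [0,0,0]},{"dp": [0,0,-0.7],"twist": [0,0,0]},{"dp": [0,0,-0.7],"twist": [0,0,0]},{"dp": [0,0,-0.7],"twist": [0,0,0]}])

```text
time_s: 13.12
tool_pos: [585.6, 119.7, 154.9]
ee_rot: [-3.141, 0.0, 1.306]
ft_force: [0.5, -0.0, -2.6]
grip_width: 65.5
```

Run:
```python
from plan import *
c=cam("side"); crop(c,180,110,310,230,5,"s10.png")
plan([(559.8,-362.3,100,1.659)])
```

```text
now [585.4 119.7 154.3] [-3.140e+00  1.000e-03  1.306e+00] grip 65.4 t 13.18 F [ 0.5 -0.3 -2.7]
-> [559.8, -362.3, 100.0, 1.659]
   dp [-0.786, 0.169, 0.091] tz -0.045 rows>= 2
   dp [-0.796, 0.113, 0.091] tz -0.045 rows>= 2
   dp [-0.802, 0.057, 0.091] tz -0.045 rows>= 2
   dp [-0.804, -0.0, 0.091] tz -0.045 rows>= 2
   dp [-0.802, -0.057, 0.091] tz -0.045 rows>= 2
```

View pics/s10.png

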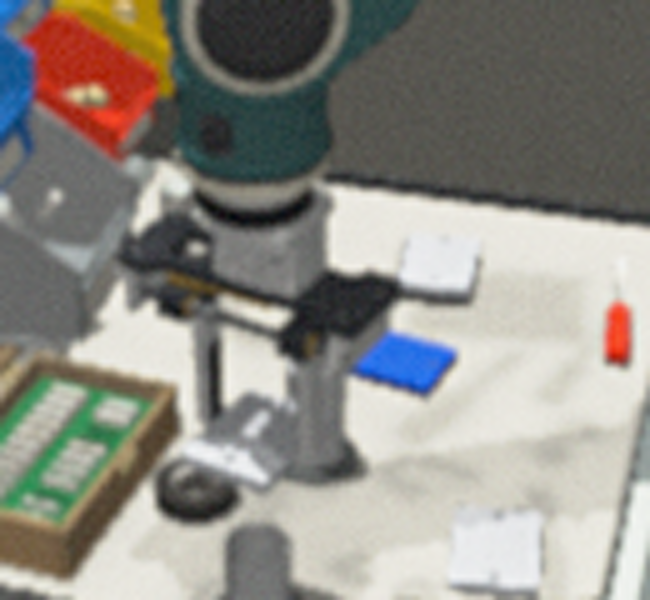

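play_rows(increments=[{"dp": [-0.786,0.169,0.05],"twist": [0,0,-0.045]},{"dp": [-0.786,0.169,0.05],"twist": [0,0,-0.045]},{"dp": [-0.786,0.169,0.05],"twist": [0,0,-0.045]}])

```text
time_s: 13.55
tool_pos: [580.0, 20.4, 147.8]
ee_rot: [-3.139, 0.001, 1.373]
ft_force: [-0.0, 0.5, -1.8]
grip_width: 65.4
```

play_rows(increments=[{"dp": [-0.796,0.113,0.05],"twist": [0,0,-0.045]},{"dp": [-0.796,0.113,0.05],"twist": [0,0,-0.045]},{"dp": [-0.796,0.113,0.05],"twist": [0,0,-0.045]}])

```text
time_s: 13.92
tool_pos: [575.1, -74.7, 142.2]
ee_rot: [-3.14, 0.0, 1.444]
ft_force: [0.8, 0.8, -2.1]
grip_width: 65.7
```

play_rows(increments=[{"dp": [-0.802,0.057,0.091],"twist": [0,0,-0.045]},{"dp": [-0.802,0.057,0.091],"twist": [0,0,-0.045]},{"dp": [-0.802,0.057,0.091],"twist": [0,0,-0.045]}])

```text
time_s: 14.3
tool_pos: [570.2, -170.2, 131.3]
ee_rot: [-3.14, -0.0, 1.516]
ft_force: [0.6, 0.0, -1.5]
grip_width: 65.5
```

play_rows(increments=[{"dp": [-0.804,0,0.091],"twist": [0,0,-0.045]},{"dp": [-0.804,0,0.091],"twist": [0,0,-0.045]},{"dp": [-0.804,0,0.091],"twist": [0,0,-0.045]}])

```text
time_s: 14.68
tool_pos: [565.5, -265.8, 120.6]
ee_rot: [-3.141, -0.001, 1.587]
ft_force: [-0.0, 0.6, -1.3]
grip_width: 66.1
```

play_rows(increments=[{"dp": [-0.802,-0.057,0.091],"twist": [0,0,-0.045]},{"dp": [-0.802,-0.057,0.091],"twist": [0,0,-0.045]},{"dp": [-0.802,-0.057,0.091],"twist": [0,0,-0.045]},{"dp": [-0.802,-0.057,0.091],"twist": [0,0,-0.045]},{"dp": [-0.802,-0.057,0.091],"twist": [0,0,-0.045]},{"dp": [-0.802,-0.057,0.091],"twist": [0,0,-0.045]}])

```text
time_s: 15.42
tool_pos: [561.1, -360.6, 110.9]
ee_rot: [3.141, -0.0, 1.661]
ft_force: [0.0, -0.7, -2.0]
grip_width: 65.7
```

Run:
```python
from plan import *
plan([(559.8,-362.3,26,1.657)])
```

```text
now [ 561.1 -360.6  110.9] [ 3.141 -0.     1.661] grip 65.7 t 15.43 F [ 0.  -0.7 -2. ]
-> [559.8, -362.3, 26.0, 1.657]
   dp [-0.013, -0.012, 0.707] tz 0.003 rows>= 2
```

play_rows(increments=[{"dp": [-0.006,-0.006,0.35],"twist": [0,0,0.003]},{"dp": [-0.006,-0.006,0.55],"twist": [0,0,0.003]},{"dp": [-0.006,-0.006,0.65],"twist": [0,0,0.003]},{"dp": [-0.006,-0.006,0.7],"twist": [0,0,0.003]},{"dp": [-0.006,-0.006,0.7],"twist": [0,0,0.003]},{"dp": [-0.006,-0.006,0.7],"twist": [0,0,0.003]}])

```text
time_s: 16.18
tool_pos: [560.4, -362.8, 27.5]
ee_rot: [3.141, 0.001, 1.655]
ft_force: [0.8, 0.5, -1.7]
grip_width: 65.6
```

Run:
```python
from plan import *
c=cam("side"); crop(c,220,110,320,190,7,"s11.png")
plan([(559.8,-362.3,21.7,1.657)])
```

```text
now [ 560.3 -362.8   27.5] [3.141e+00 1.000e-03 1.655e+00] grip 65.6 t 16.23 F [ 0.3 -0.1 -1.4]
-> [559.8, -362.3, 21.7, 1.657]
   dp [0.004, -0.004, 0.048] tz -0.001 rows>= 1
```

View pics/s11.png

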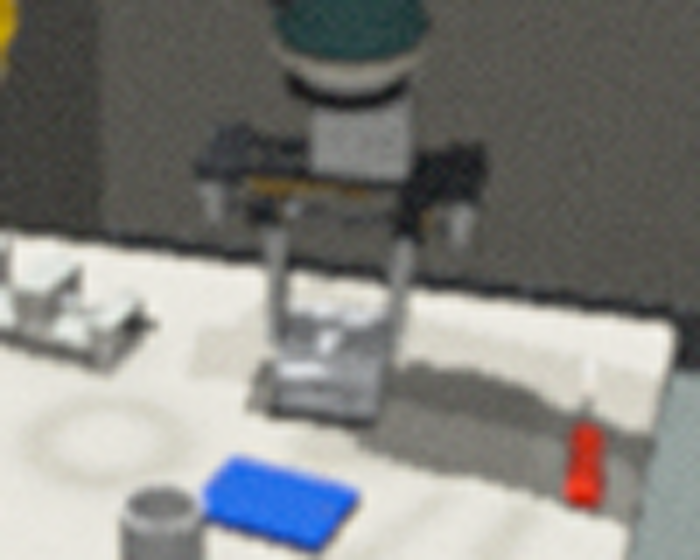

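play_rows(increments=[{"dp": [0.004,-0.004,0.03],"twist": [0,0,0]},{"dp": [0.004,-0.004,0.045],"twist": [0,0,0]},{"dp": [0.004,-0.004,0.045],"twist": [0,0,0]},{"dp": [0.004,-0.004,0.045],"twist": [0,0,0]}])

```text
time_s: 16.73
tool_pos: [559.3, -362.1, 21.5]
ee_rot: [-3.141, -0.0, 1.655]
ft_force: [-3.6, 1.4, 4.8]
grip_width: 65.7
```

Contact with the pile (+5 N). Release.

play_rows(increments=[{"dp": [0,0,0],"twist": [0,0,0]},{"dp": [0,0,0],"twist": [0,0,0]},{"dp": [0,0,0],"twist": [0,0,0]},{"dp": [0,0,0],"twist": [0,0,0]}], jaw=1)

```text
time_s: 17.23
tool_pos: [559.4, -362.1, 21.2]
ee_rot: [-3.142, -0.0, 1.655]
ft_force: [-0.1, 0.4, -0.4]
grip_width: 94.0
```

play_rows(increments=[{"dp": [0,0,-0.3],"twist": [0,0,0]},{"dp": [0,0,-0.9],"twist": [0,0,0]},{"dp": [0,0,-0.9],"twist": [0,0,0]},{"dp": [0,0,-0.9],"twist": [0,0,0]}])

```text
time_s: 17.73
tool_pos: [559.5, -362.3, 129.5]
ee_rot: [3.141, 0.001, 1.655]
ft_force: [0.0, -0.1, 0.6]
grip_width: 94.1
```

Run:
```python
from plan import *
from pile import pile
c=pile([12]); crop(c,200,100,400,250,4,"t12.png")
plan([(434.5,12,130,1.7),(434.5,12,60,1.7)])
```

```text
[261.7 224.3] [(12, array([434.6,  11.5]), 87.2, 66.1, -1.437)]
[364.3 141.7] [(12, array([ 727.6, -370.6]), 47.3, 42.8, 1.494)]
now [ 559.  -362.   128.3] [-3.141 -0.     1.655] grip 94.2 t 17.77 F [-0.1  0.  -1. ]
-> [434.5, 12.0, 130.0, 1.7]
   dp [0.798, -0.193, -0.004] tz -0.007 rows>= 2
   dp [0.8, -0.184, -0.004] tz -0.007 rows>= 2
   dp [0.802, -0.175, -0.004] tz -0.007 rows>= 2
   dp [0.804, -0.166, -0.004] tz -0.007 rows>= 2
-> [434.5, 12.0, 60.0, 1.7]
   dp [0.0, -0.0, 0.583] tz -0.0 rows>= 2
```

View pics/t12.png

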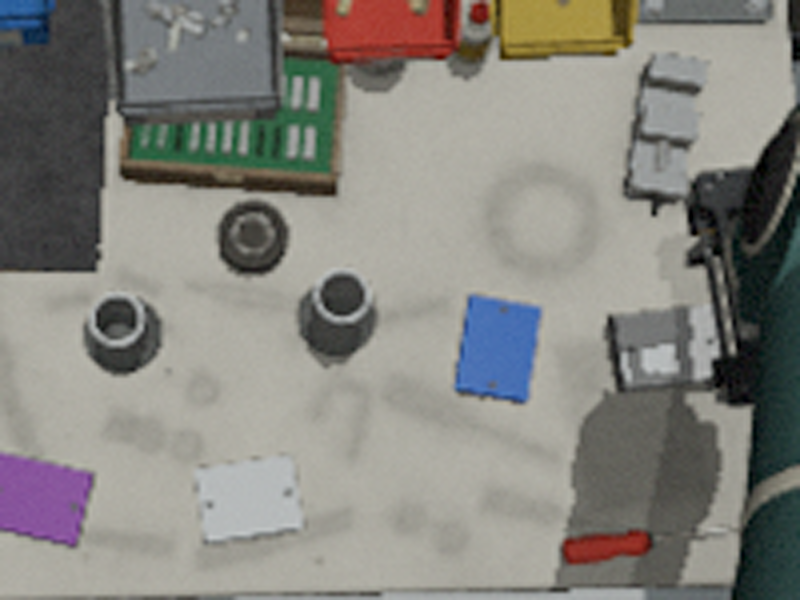

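play_rows(increments=[{"dp": [0.798,-0.193,0],"twist": [0,0,-0.007]},{"dp": [0.798,-0.193,0],"twist": [0,0,-0.007]},{"dp": [0.798,-0.193,0],"twist": [0,0,-0.007]}])

```text
time_s: 18.15
tool_pos: [527.3, -265.8, 127.9]
ee_rot: [-3.14, -0.002, 1.669]
ft_force: [-0.5, -0.5, -0.1]
grip_width: 93.8
```

play_rows(increments=[{"dp": [0.8,-0.184,0],"twist": [0,0,-0.007]},{"dp": [0.8,-0.184,0],"twist": [0,0,-0.007]},{"dp": [0.8,-0.184,0],"twist": [0,0,-0.007]}])

```text
time_s: 18.52
tool_pos: [496.5, -173.4, 128.4]
ee_rot: [-3.14, -0.001, 1.68]
ft_force: [0.5, -0.1, 0.2]
grip_width: 93.8
```

play_rows(increments=[{"dp": [0.802,-0.175,0],"twist": [0,0,-0.007]},{"dp": [0.802,-0.175,0],"twist": [0,0,-0.007]},{"dp": [0.802,-0.175,0],"twist": [0,0,-0.007]}])

```text
time_s: 18.9
tool_pos: [465.8, -80.8, 128.8]
ee_rot: [-3.141, -0.001, 1.69]
ft_force: [0.2, -0.3, 0.4]
grip_width: 93.9
```

play_rows(increments=[{"dp": [0.804,-0.166,0.1],"twist": [0,0,-0.007]},{"dp": [0.804,-0.166,0.2],"twist": [0,0,-0.007]},{"dp": [0.804,-0.166,0.4],"twist": [0,0,-0.007]},{"dp": [0.804,-0.166,0.4],"twist": [0,0,-0.007]},{"dp": [0.804,-0.166,0.4],"twist": [0,0,-0.007]}])

```text
time_s: 19.52
tool_pos: [435.8, 10.9, 81.6]
ee_rot: [3.142, -0.0, 1.697]
ft_force: [0.1, -0.7, 0.4]
grip_width: 94.1
```

Run:
```python
from pile import *
from plan import plan
c=pile([12,32]); crop(c,200,130,400,260,4,"t13.png")
c=cam("side"); crop(c,220,150,330,260,5,"s13.png")
plan([(434.5,12,3.5,1.7)])
```

```text
[335.6 249.8] [(12, array([ 340.2, -241.8]), 174.7, 18.0, -1.562), (32, array([ 339.5, -238. ]), 172.2, 17.8, -1.562)]
[367.4 186. ] [(12, array([ 562.3, -367.2]), 88.6, 67.3, -1.502), (32, array([ 558.5, -361.7]), 87.3, 66.3, -1.502)]
[364.5 141.7] [(12, array([ 727.3, -370.9]), 49.3, 39.6, 1.375), (32, array([ 721.1, -365.4]), 48.6, 39.1, 1.375)]
now [435.8  11.   81.9] [3.141 0.    1.698] grip 94.1 t 19.62 F [ 0.1 -0.3  0.2]
-> [434.5, 12.0, 3.5, 1.7]
   dp [0.009, -0.009, 0.653] tz -0.001 rows>= 2
```

View pics/t13.png

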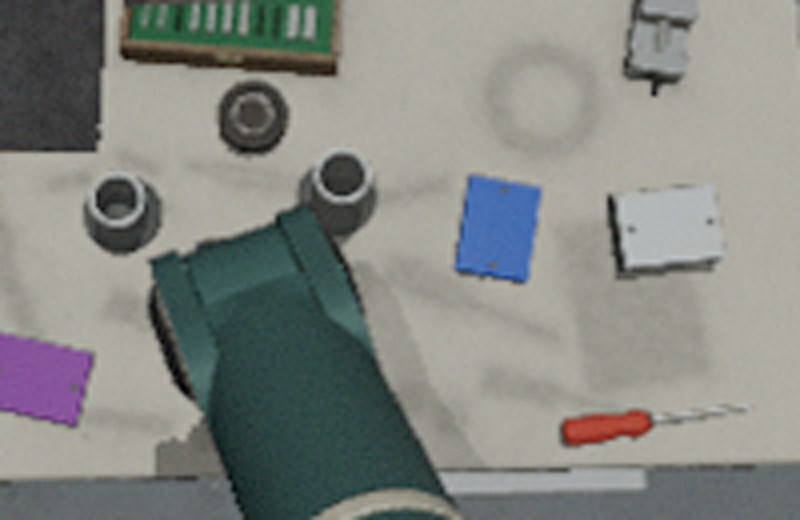

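View pics/s13.png

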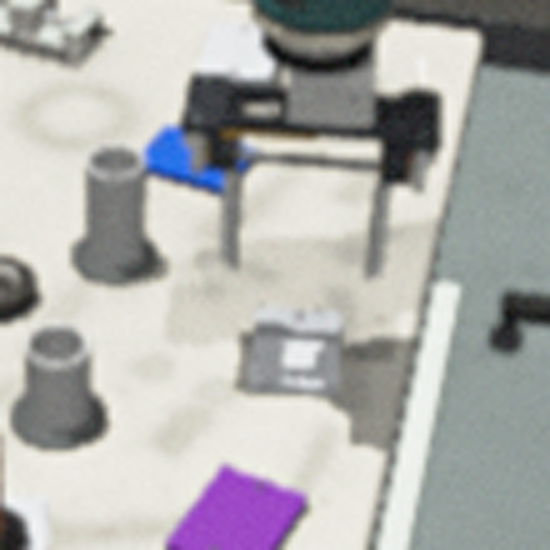

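play_rows(increments=[{"dp": [0.004,-0.004,0.35],"twist": [0,0,0]},{"dp": [0.004,-0.004,0.55],"twist": [0,0,0]},{"dp": [0.004,-0.004,0.61],"twist": [0,0,0]},{"dp": [0.004,-0.004,0.63],"twist": [0,0,0]},{"dp": [0.004,-0.004,0.63],"twist": [0,0,0]},{"dp": [0.004,-0.004,0.63],"twist": [0,0,0]}])

```text
time_s: 20.38
tool_pos: [435.0, 12.1, 6.3]
ee_rot: [3.14, 0.0, 1.699]
ft_force: [0.7, 1.3, -0.5]
grip_width: 94.1
```

Run:
```python
from plan import *
c=cam("side"); crop(c,220,150,330,260,5,"s14.png")
plan([(434.5,12,3,1.7)])
```

```text
now [434.9  12.1   6.2] [3.141 0.    1.699] grip 93.8 t 20.43 F [0.3 0.5 0.9]
-> [434.5, 12.0, 3.0, 1.7]
   dp [-0.0, -0.003, 0.027] tz -0.001 rows>= 1
```

View pics/s14.png

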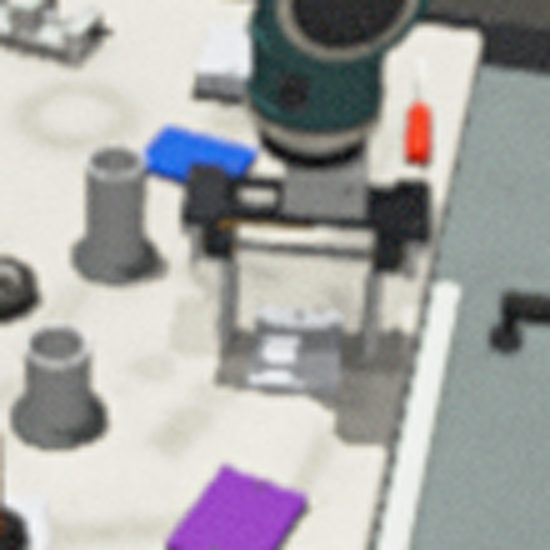

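play_rows(increments=[{"dp": [0,-0.003,0.022],"twist": [0,0,0]},{"dp": [0,-0.003,0.022],"twist": [0,0,0]},{"dp": [0,-0.003,0.022],"twist": [0,0,0]}])

```text
time_s: 20.8
tool_pos: [434.1, 12.2, 3.0]
ee_rot: [-3.142, -0.0, 1.699]
ft_force: [-0.0, 0.6, 0.2]
grip_width: 94.1
```

play_rows(increments=[{"dp": [0,0,0],"twist": [0,0,0]},{"dp": [0,0,0],"twist": [0,0,0]},{"dp": [0,0,0],"twist": [0,0,0]},{"dp": [0,0,0],"twist": [0,0,0]},{"dp": [0,0,0],"twist": [0,0,0]},{"dp": [0,0,0],"twist": [0,0,0]}], jaw=-1)

```text
time_s: 21.55
tool_pos: [434.2, 12.2, 3.0]
ee_rot: [3.142, -0.0, 1.699]
ft_force: [0.1, 0.8, 0.3]
grip_width: 65.7
```

play_rows(increments=[{"dp": [0,0,-0.2],"twist": [0,0,0]},{"dp": [0,0,-0.6],"twist": [0,0,0]},{"dp": [0,0,-1],"twist": [0,0,0]},{"dp": [0,0,-1],"twist": [0,0,0]},{"dp": [0,0,-1],"twist": [0,0,0]}])

```text
time_s: 22.18
tool_pos: [433.6, 11.8, 122.3]
ee_rot: [-3.141, 0.0, 1.699]
ft_force: [-0.1, 0.4, -2.5]
grip_width: 65.7
```

Run:
```python
from plan import *
c=cam("side"); crop(c,220,130,330,240,5,"s15.png")
plan([(560.2,-361.8,110,1.657)])
```

```text
now [433.3  12.  121.9] [-3.14  -0.     1.699] grip 65.8 t 22.23 F [ 0.2  0.3 -1.5]
-> [560.2, -361.8, 110.0, 1.657]
   dp [-0.806, 0.163, 0.025] tz 0.007 rows>= 2
   dp [-0.804, 0.171, 0.025] tz 0.007 rows>= 2
   dp [-0.803, 0.179, 0.025] tz 0.007 rows>= 2
   dp [-0.801, 0.188, 0.025] tz 0.007 rows>= 2
```

View pics/s15.png

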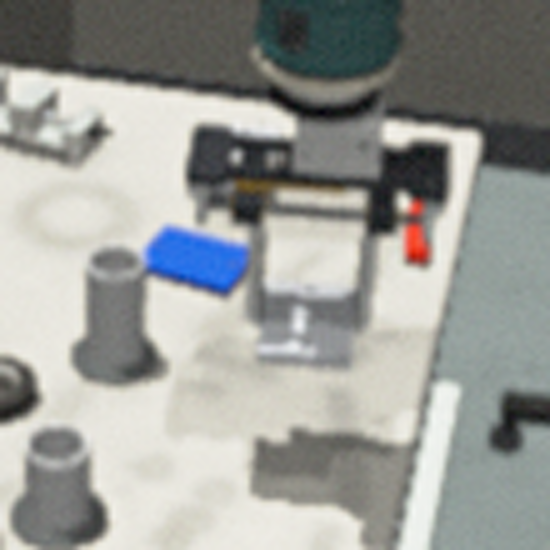

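play_rows(increments=[{"dp": [-0.806,0.163,0.025],"twist": [0,0,0.007]},{"dp": [-0.806,0.163,0.025],"twist": [0,0,0.007]},{"dp": [-0.806,0.163,0.025],"twist": [0,0,0.007]}])

```text
time_s: 22.6
tool_pos: [465.4, -83.3, 118.3]
ee_rot: [-3.139, -0.001, 1.684]
ft_force: [-0.9, 0.7, -1.6]
grip_width: 65.9
```

play_rows(increments=[{"dp": [-0.804,0.171,0.025],"twist": [0,0,0.007]},{"dp": [-0.804,0.171,0.025],"twist": [0,0,0.007]},{"dp": [-0.804,0.171,0.025],"twist": [0,0,0.007]}])

```text
time_s: 22.98
tool_pos: [497.2, -175.9, 115.4]
ee_rot: [-3.14, -0.001, 1.675]
ft_force: [0.2, 0.0, -2.9]
grip_width: 65.5
```

play_rows(increments=[{"dp": [-0.803,0.179,0.025],"twist": [0,0,0.007]},{"dp": [-0.803,0.179,0.025],"twist": [0,0,0.007]},{"dp": [-0.803,0.179,0.025],"twist": [0,0,0.007]}])

```text
time_s: 23.35
tool_pos: [528.9, -268.8, 112.4]
ee_rot: [-3.14, -0.001, 1.665]
ft_force: [-0.6, 0.3, -2.2]
grip_width: 65.9
```

play_rows(increments=[{"dp": [-0.801,0.188,0.025],"twist": [0,0,0.007]},{"dp": [-0.801,0.188,0.025],"twist": [0,0,0.007]},{"dp": [-0.801,0.188,0.025],"twist": [0,0,0.007]},{"dp": [-0.801,0.188,0.025],"twist": [0,0,0.007]},{"dp": [-0.801,0.188,0.025],"twist": [0,0,0.007]},{"dp": [-0.801,0.188,0.025],"twist": [0,0,0.007]},{"dp": [-0.801,0.188,0.025],"twist": [0,0,0.007]}])

```text
time_s: 24.22
tool_pos: [560.8, -361.4, 111.1]
ee_rot: [3.142, 0.0, 1.656]
ft_force: [0.2, -0.5, -2.2]
grip_width: 65.8
```

play_rows(increments=[{"dp": [0,0,0.3],"twist": [0,0,0]},{"dp": [0,0,0.5],"twist": [0,0,0]},{"dp": [0,0,0.55],"twist": [0,0,0]},{"dp": [0,0,0.55],"twist": [0,0,0]},{"dp": [0,0,0.55],"twist": [0,0,0]}])

```text
time_s: 24.85
tool_pos: [561.3, -362.0, 46.1]
ee_rot: [3.14, 0.001, 1.655]
ft_force: [1.0, -0.0, -1.3]
grip_width: 65.5
```

Run:
```python
from plan import *
c=cam("side"); crop(c,220,110,320,190,7,"s16.png")
plan([(560,-361.8,35,1.657)])
```

```text
now [ 561.3 -362.    46.1] [3.140e+00 1.000e-03 1.655e+00] grip 65.9 t 24.9 F [-0.3  0.3 -1.6]
-> [560.0, -361.8, 35.0, 1.657]
   dp [0.003, -0.01, 0.093] tz -0.001 rows>= 1
```

View pics/s16.png

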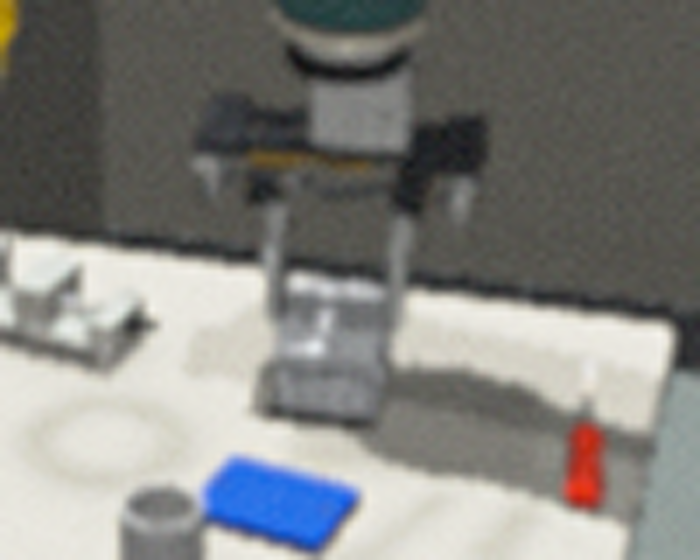

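play_rows(increments=[{"dp": [0.003,-0.006,0.04],"twist": [0,0,0]},{"dp": [0.003,-0.006,0.07],"twist": [0,0,0]},{"dp": [0.003,-0.006,0.085],"twist": [0,0,0]},{"dp": [0.003,-0.006,0.085],"twist": [0,0,0]},{"dp": [0.003,-0.006,0.085],"twist": [0,0,0]}])

```text
time_s: 25.52
tool_pos: [559.8, -361.5, 35.1]
ee_rot: [-3.141, -0.0, 1.655]
ft_force: [-3.9, 1.7, 6.2]
grip_width: 65.6
```

play_rows(increments=[{"dp": [0,0,0],"twist": [0,0,0]},{"dp": [0,0,0],"twist": [0,0,0]},{"dp": [0,0,0],"twist": [0,0,0]},{"dp": [0,0,0],"twist": [0,0,0]}], jaw=1)

```text
time_s: 26.02
tool_pos: [560.0, -361.5, 34.8]
ee_rot: [3.142, -0.0, 1.655]
ft_force: [-0.1, -0.1, 0.1]
grip_width: 93.8
```

play_rows(increments=[{"dp": [0,0,-0.3],"twist": [0,0,0]},{"dp": [0,0,-0.9],"twist": [0,0,0]},{"dp": [0,0,-1],"twist": [0,0,0]},{"dp": [0,0,-1],"twist": [0,0,0]}])

```text
time_s: 26.52
tool_pos: [560.5, -361.9, 156.2]
ee_rot: [3.14, 0.002, 1.655]
ft_force: [-0.4, 0.5, -0.2]
grip_width: 94.4
```

Run:
```python
from plan import *
for n in ("top","side"):
    c=cam(n); np.save(n+"_a.npy",c,allow_pickle=True)
    if n=="top": crop(c,130,130,310,250,4.4,"t17.png")
    else: crop(c,180,170,290,310,4,"s17.png")
plan([])
```

```text
now [ 559.4 -361.3  153.5] [-3.140e+00 -1.000e-03  1.655e+00] grip 93.9 t 26.62 F [ 0.4 -0.  -0.5]
```

View pics/t17.png

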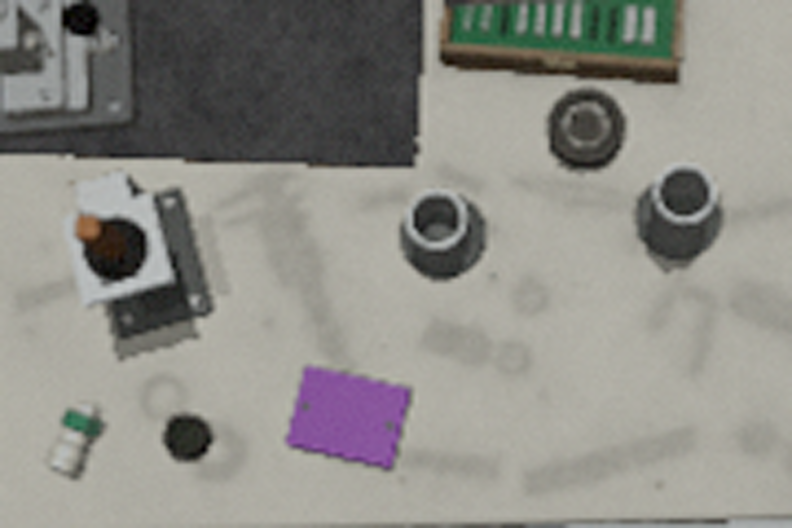

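View pics/s17.png

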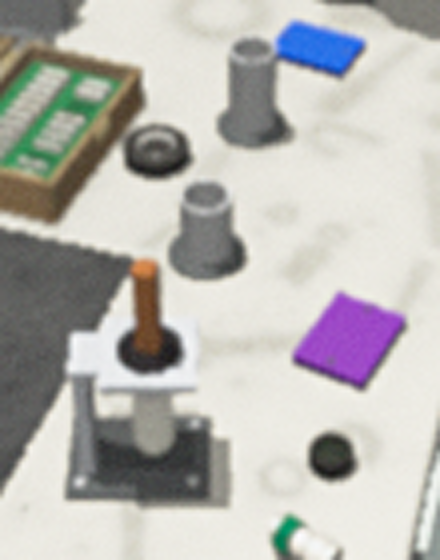

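Run:
```python
from m import *
T=np.load("top_a.npy",allow_pickle=True).item(); S=np.load("side_a.npy",allow_pickle=True).item()
a=cv2.resize(T["color"][172:206,140:174,::-1],None,fx=16,fy=16,interpolation=cv2.INTER_NEAREST)
b=cv2.resize(S["color"][228:268,198:232,::-1],None,fx=14,fy=14,interpolation=cv2.INTER_NEAREST)
cv2.imwrite("pics/b_t.png",a); cv2.imwrite("pics/b_s.png",b)
K=6
def up(c): return cv2.resize(c["color"],None,fx=K,fy=K,interpolation=cv2.INTER_CUBIC).astype(int)
def back(k): return (k.astype(float)+0.5)/K-0.5
# rims in top: bright ring
g=up(T); v=g.max(2)
for nm,(u,w),z in (("tall",(285.7,174),95),("short",(229.5,179),70)):
    u0,v0,u1,v1=[int(x*K) for x in (u-12,w-12,u+12,w+12)]
    sub=g[v0:v1,u0:u1]; dark=(sub.max(2)<105).astype(np.uint8)
    # bore: dark region surrounded by rim, nearest to centre
    cs,_=cv2.findContours(dark,cv2.RETR_EXTERNAL,cv2.CHAIN_APPROX_NONE)
    for k in cs:
        if cv2.contourArea(k)<400: continue
        kk=back(k+np.array([u0,v0])); P=np.array([onz(T,a,b,z)[:2] for a,b in kk[:,0]],np.float32)
        e=cv2.fitEllipse(P); print(nm,"dark",np.round(kk[:,0].mean(0),1),np.round(e[0],1),np.round(e[1],1))
    br=((sub[...,2]-sub[...,0])>0)&(sub.max(2)>125)
    br=cv2.morphologyEx(br.astype(np.uint8),cv2.MORPH_OPEN,np.ones((3,3)))
    cs,_=cv2.findContours(br,cv2.RETR_EXTERNAL,cv2.CHAIN_APPROX_NONE)
    for k in cs:
        if cv2.contourArea(k)<400: continue
        kk=back(k+np.array([u0,v0])); P=np.array([onz(T,a,b,z)[:2] for a,b in kk[:,0]],np.float32)
        e=cv2.fitEllipse(P); print(nm,"ring",np.round(kk[:,0].mean(0),1),np.round(e[0],1),np.round(e[1],1))
# handle
for n,c in (("T",T),("S",S)):
    h=cv2.cvtColor(up(c).clip(0,255).astype(np.uint8),cv2.COLOR_RGB2HSV); m=((h[...,0]<18)&(h[...,1]>90)&(h[...,2]>60)).astype(np.uint8)
    for k in blobs(c,m,300):
        kk=back(k); ct=kk[:,0].mean(0)
        if (140<ct[0]<175 and 165<ct[1]<205) if n=="T" else (200<ct[0]<235 and 225<ct[1]<270): print(n,"handle",kk[:,0].min(0),kk[:,0].max(0),ct)
```

```text
tall dark [283.2 180.6] [575.6 -64.5] [46.9 65.1]
tall dark [285.1 173.3] [597.2 -71.7] [35.7 36.8]
tall ring [284.2 174.8] [596.1 -71.3] [42.  44.7]
short dark [231.  184.9] [573.1 116.4] [56. 64.]
short dark [228.7 179.1] [587.3 122.3] [35.1 35.9]
short ring [224.6 182.3] [580.5 130.5] [24.5 34.3]
T handle [147.25 178.75] [152.58333333 184.58333333] [149.78883495 181.50242718]
S handle [212.08333333 234.58333333] [220.25 258.25] [216.16363636 246.33636364]
```

View pics/b_t.png

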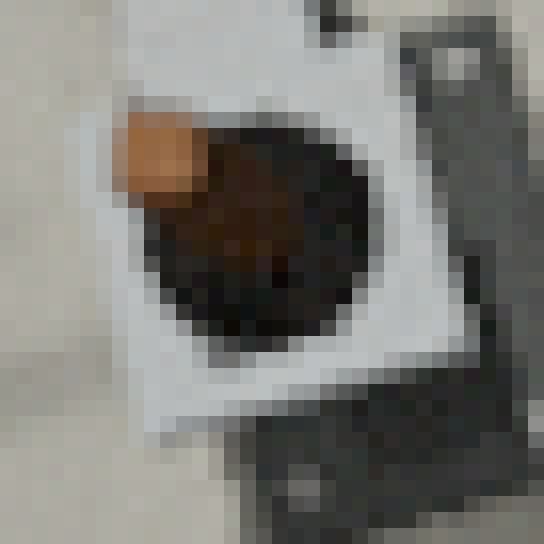

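View pics/b_s.png

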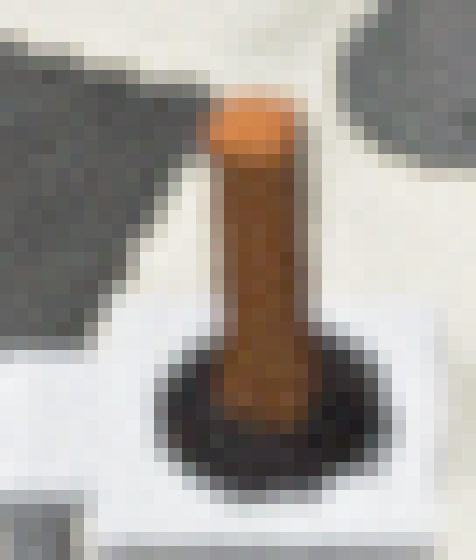

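Run:
```python
from m import *
T=np.load("top_a.npy",allow_pickle=True).item(); S=np.load("side_a.npy",allow_pickle=True).item()
c=S
for v in range(233,256,2): print(v,[tuple(int(q) for q in x) for x in c["color"][v,210:223]])
# collar in top view: black ellipse at z=125 ; handle projected axes
h=T["color"][172:206,140:174].astype(int)
for (x,y,z) in [(575,372,205)]: print(proj(T,(x,y,z)),proj(S,(x,y,z)))
K=6
g=cv2.resize(T["color"],None,fx=K,fy=K,interpolation=cv2.INTER_CUBIC).astype(int)
m=(g.max(2)<75).astype(np.uint8); hsv=cv2.cvtColor(g.clip(0,255).astype(np.uint8),cv2.COLOR_RGB2HSV)
lab,n=None,0
for k in blobs(T,m,2000):
    kk=(k+0.5)/K-0.5; ct=kk[:,0].mean(0)
    if 145<ct[0]<165 and 175<ct[1]<196:
        P=np.array([onz(T,a,b,125)[:2] for a,b in kk[:,0]],np.float32); e=cv2.fitEllipse(cv2.convexHull(P)); print("collar",ct,e)
# plate top
w=((g[...,2]-g[...,0])>-2)&(g.max(2)>140)&((g.max(2)-g.min(2))<16); w=cv2.morphologyEx(w.astype(np.uint8),cv2.MORPH_OPEN,np.ones((9,9)))
for k in blobs(T,w,2000):
    kk=(k+0.5)/K-0.5; ct=kk[:,0].mean(0)
    if 145<ct[0]<165 and 175<ct[1]<196: print("arm",rect_on(T,kk,120))
p,r=tri(T,(149.8,181.6),S,(215.8,237.3)); print("handle top tri",p,r)
print("top at 205",onz(T,149.8,181.6,205), "side", onz(S,215.8,237.0,205))
```

```text
233 [(186, 182, 171), (187, 185, 174), (205, 204, 191), (227, 226, 218), (229, 228, 220), (227, 226, 217), (225, 224, 214), (226, 226, 216), (227, 225, 217), (230, 229, 221), (232, 231, 223), (215, 212, 198), (141, 141, 137)]
235 [(87, 90, 89), (88, 90, 90), (103, 97, 93), (160, 131, 111), (207, 153, 116), (209, 147, 101), (207, 145, 102), (210, 154, 115), (206, 161, 132), (213, 194, 173), (229, 228, 217), (221, 218, 203), (158, 157, 151)]
237 [(87, 88, 85), (93, 90, 89), (136, 103, 87), (194, 128, 84), (213, 135, 77), (212, 131, 71), (210, 132, 74), (200, 126, 69), (170, 109, 65), (154, 131, 117), (198, 194, 182), (224, 223, 211), (218, 215, 204)]
239 [(105, 105, 100), (150, 149, 140), (172, 161, 151), (142, 109, 93), (134, 85, 50), (145, 94, 58), (148, 95, 56), (139, 89, 41), (117, 80, 52), (126, 118, 104), (196, 188, 175), (226, 226, 216), (229, 227, 220)]
241 [(178, 181, 169), (234, 232, 221), (226, 221, 206), (157, 138, 123), (112, 73, 46), (111, 75, 45), (115, 76, 48), (108, 70, 42), (97, 66, 44), (121, 108, 97), (185, 178, 165), (228, 227, 215), (235, 232, 224)]
243 [(232, 230
[... 1155 characters left out ...]
9, 73, 44), (107, 71, 44), (106, 74, 46), (94, 59, 39), (70, 53, 39), (53, 50, 48), (62, 63, 63)]
255 [(81, 81, 81), (49, 50, 52), (54, 47, 50), (82, 55, 49), (114, 73, 45), (111, 71, 47), (104, 66, 39), (103, 68, 39), (104, 68, 41), (96, 61, 41), (74, 53, 43), (48, 41, 40), (48, 46, 47)]
[145.27954711 175.74001828] [209.589101   236.72755222]
collar [155.80354752 186.12751004] ((557.21240234375, 359.36566162109375), (46.16476058959961, 47.97486114501953), 126.19304656982422)
arm (array([568.8, 362.3]), 94.9, 70.4, 0.263)
handle top tri [559.55899012 360.25782179 195.47224795] 3.0644620004268117
top at 205 [555.95459595 357.28239461 205.        ] side [557.94395073 368.62965519 205.        ]
```

Run:
```python
from plan import *
from pile import pile
T=np.load("top_a.npy",allow_pickle=True).item(); 
S=np.load("side_a.npy",allow_pickle=True).item()
for p in ((597.2,-71.7,95),(587.3,122.3,70),(557,358.5,205)): print(np.round(proj(S,p),1),np.round(proj(T,p),1))
plan([(557,358.5,260,1.836),(557,358.5,151,1.836)])
```

```text
[243.2 181.2] [285.1 173.3]
[231.5 217.7] [228.6 179.1]
[217.3 234.7] [149.4 181.3]
now [ 559.4 -361.3  153.5] [-3.140e+00 -1.000e-03  1.655e+00] grip 93.9 t 26.62 F [ 0.4 -0.  -0.5]
-> [557.0, 358.5, 260.0, 1.836]
   dp [0.996, 0.081, -0.148] tz -0.019 rows>= 2
   dp [0.994, 0.111, -0.148] tz -0.019 rows>= 2
   dp [0.99, 0.141, -0.148] tz -0.019 rows>= 2
   dp [0.985, 0.17, -0.148] tz -0.019 rows>= 2
   dp [0.98, 0.2, -0.148] tz -0.019 rows>= 2
   dp [0.973, 0.23, -0.148] tz -0.019 rows>= 2
-> [557.0, 358.5, 151.0, 1.836]
   dp [0.0, -0.0, 0.908] tz -0.0 rows>= 2
```

play_rows(increments=[{"dp": [0.996,0.081,-0.2],"twist": [0,0,-0.019]},{"dp": [0.996,0.081,-0.2],"twist": [0,0,-0.019]},{"dp": [0.996,0.081,-0.2],"twist": [0,0,-0.019]}])

```text
time_s: 27.0
tool_pos: [560.1, -236.6, 178.5]
ee_rot: [-3.141, -0.002, 1.691]
ft_force: [-0.4, -0.2, -0.4]
grip_width: 93.9
```

play_rows(increments=[{"dp": [0.994,0.111,-0.2],"twist": [0,0,-0.019]},{"dp": [0.994,0.111,-0.2],"twist": [0,0,-0.019]},{"dp": [0.994,0.111,-0.2],"twist": [0,0,-0.019]}])

```text
time_s: 27.38
tool_pos: [559.4, -117.3, 202.6]
ee_rot: [-3.142, -0.001, 1.721]
ft_force: [0.2, -0.6, -0.4]
grip_width: 93.8
```

play_rows(increments=[{"dp": [0.99,0.141,-0.2],"twist": [0,0,-0.019]},{"dp": [0.99,0.141,-0.2],"twist": [0,0,-0.019]},{"dp": [0.99,0.141,-0.2],"twist": [0,0,-0.019]}])

```text
time_s: 27.75
tool_pos: [558.9, 2.2, 226.6]
ee_rot: [3.142, -0.001, 1.75]
ft_force: [1.4, -1.1, -0.3]
grip_width: 93.7
```

play_rows(increments=[{"dp": [0.985,0.17,-0.2],"twist": [0,0,-0.019]},{"dp": [0.985,0.17,-0.2],"twist": [0,0,-0.019]},{"dp": [0.985,0.17,-0.2],"twist": [0,0,-0.019]}])

```text
time_s: 28.12
tool_pos: [558.3, 121.8, 250.4]
ee_rot: [-3.141, -0.002, 1.779]
ft_force: [0.1, -0.4, 0.0]
grip_width: 94.0
```

play_rows(increments=[{"dp": [0.98,0.2,-0.15],"twist": [0,0,-0.019]},{"dp": [0.98,0.2,-0.15],"twist": [0,0,-0.019]},{"dp": [0.98,0.2,-0.15],"twist": [0,0,-0.019]}])

```text
time_s: 28.5
tool_pos: [557.8, 241.4, 267.8]
ee_rot: [-3.14, -0.002, 1.808]
ft_force: [-0.3, -1.0, -0.2]
grip_width: 94.2
```

Run:
```python
from plan import *
from pile import pile
c=pile([44]); crop(c,300,120,420,240,5,"t18.png")
plan([(557,358.5,260,1.836),(557,358.5,151,1.836)])
```

```text
[365.7 187.7] [(44, array([ 556., -358.]), 85.9, 65.2, -1.485)]
[381.4 181. ] [(44, array([ 573.9, -412.1]), 67.1, 54.2, 0.048)]
[364.5 141.8] [(44, array([ 717.5, -362. ]), 48.3, 38.9, 1.372)]
now [558.4 238.5 267.4] [-3.14  -0.     1.806] grip 93.9 t 28.55 F [ 0.4 -0.8 -0.1]
-> [557.0, 358.5, 260.0, 1.836]
   dp [0.975, 0.221, 0.062] tz -0.019 rows>= 2
-> [557.0, 358.5, 151.0, 1.836]
   dp [0.0, -0.0, 0.908] tz -0.0 rows>= 2
```

View pics/t18.png

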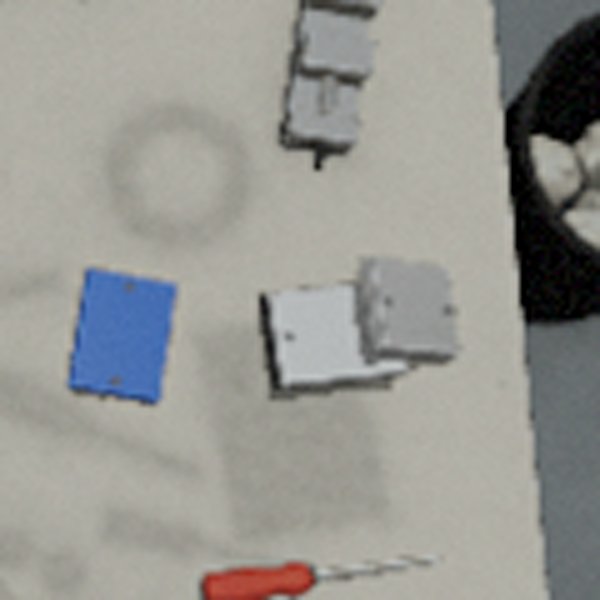

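Run:
```python
from h import *
c=cam("side"); crop(c,230,130,310,190,10,"s19.png")
c=cam("top"); crop(c,345,165,405,210,13,"t19.png")
```

```text
(no output)
```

View pics/s19.png

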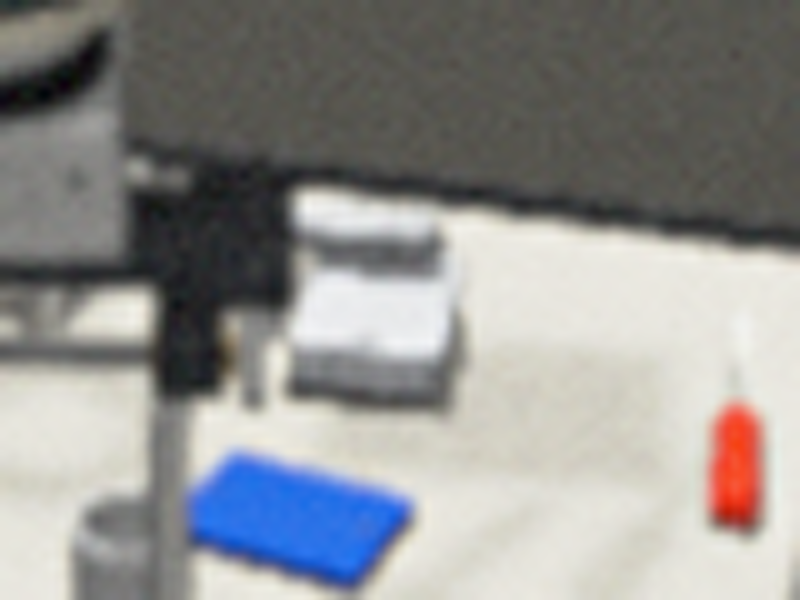

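View pics/t19.png

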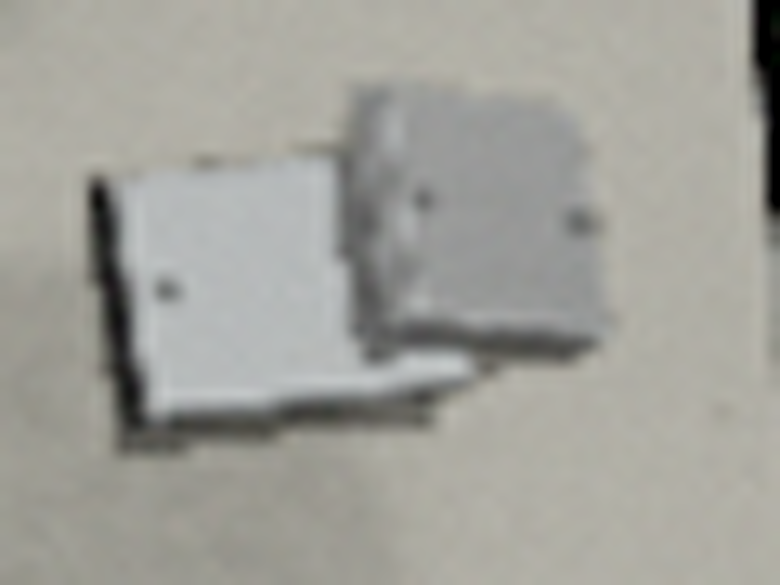

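Run:
```python
from plan import *
plan([(400,-160,250,1.75)])
```

```text
now [558.9 236.2 267.5] [-3.140e+00  1.000e-03  1.802e+00] grip 93.8 t 28.65 F [ 0.2 -0.  -1.3]
-> [400.0, -160.0, 250.0, 1.75]
   dp [-0.97, -0.682, 0.049] tz 0.011 rows>= 3
   dp [-0.982, -0.665, 0.049] tz 0.011 rows>= 3
   dp [-0.993, -0.648, 0.049] tz 0.011 rows>= 3
```

play_rows(increments=[{"dp": [-0.97,-0.682,0.049],"twist": [0,0,0.011]},{"dp": [-0.97,-0.682,0.049],"twist": [0,0,0.011]},{"dp": [-0.97,-0.682,0.049],"twist": [0,0,0.011]},{"dp": [-0.97,-0.682,0.049],"twist": [0,0,0.011]}])

```text
time_s: 29.15
tool_pos: [505.7, 103.0, 262.7]
ee_rot: [-3.141, 0.001, 1.782]
ft_force: [0.5, 0.2, -0.1]
grip_width: 94.0
```

play_rows(increments=[{"dp": [-0.982,-0.665,0.049],"twist": [0,0,0.011]},{"dp": [-0.982,-0.665,0.049],"twist": [0,0,0.011]},{"dp": [-0.982,-0.665,0.049],"twist": [0,0,0.011]},{"dp": [-0.982,-0.665,0.049],"twist": [0,0,0.011]}])

```text
time_s: 29.65
tool_pos: [453.1, -26.9, 257.0]
ee_rot: [-3.142, 0.0, 1.767]
ft_force: [-0.5, 0.3, 0.3]
grip_width: 93.9
```

play_rows(increments=[{"dp": [-0.993,-0.648,0.049],"twist": [0,0,0.011]},{"dp": [-0.993,-0.648,0.049],"twist": [0,0,0.011]},{"dp": [-0.993,-0.648,0.049],"twist": [0,0,0.011]},{"dp": [-0.993,-0.648,0.049],"twist": [0,0,0.011]},{"dp": [-0.993,-0.648,0.049],"twist": [0,0,0.011]},{"dp": [-0.993,-0.648,0.049],"twist": [0,0,0.011]}])

```text
time_s: 30.4
tool_pos: [401.0, -157.0, 251.2]
ee_rot: [3.142, -0.0, 1.755]
ft_force: [0.4, 0.4, -0.4]
grip_width: 93.9
```

Run:
```python
from h import *
c=cam("side"); np.save("side_b.npy",c); crop(c,250,135,300,175,16,"s20.png")
c=cam("top"); np.save("top_b.npy",c); crop(c,355,170,405,205,16,"t20.png")
print(observe()["tool_pos"])
```

```text
[ 400.68415495 -157.44142429  251.14059186]
```

View pics/s20.png

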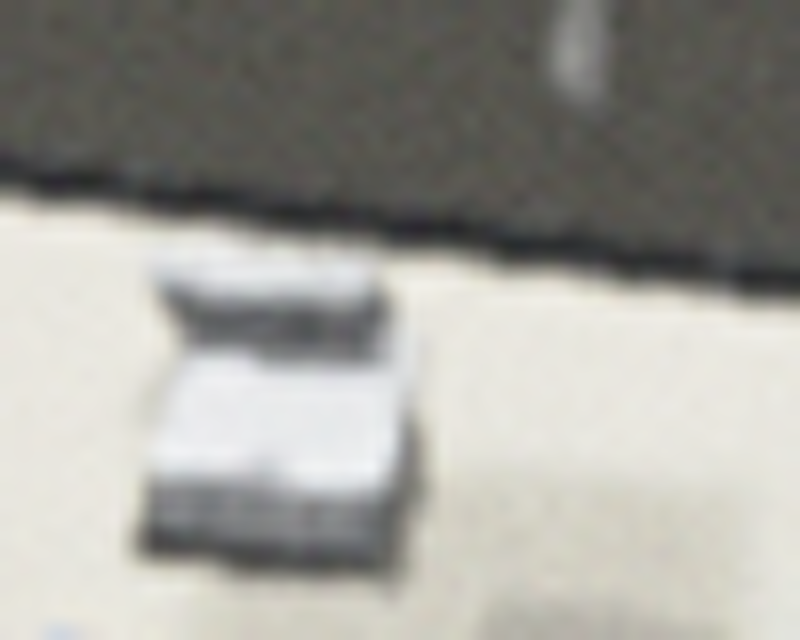

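View pics/t20.png

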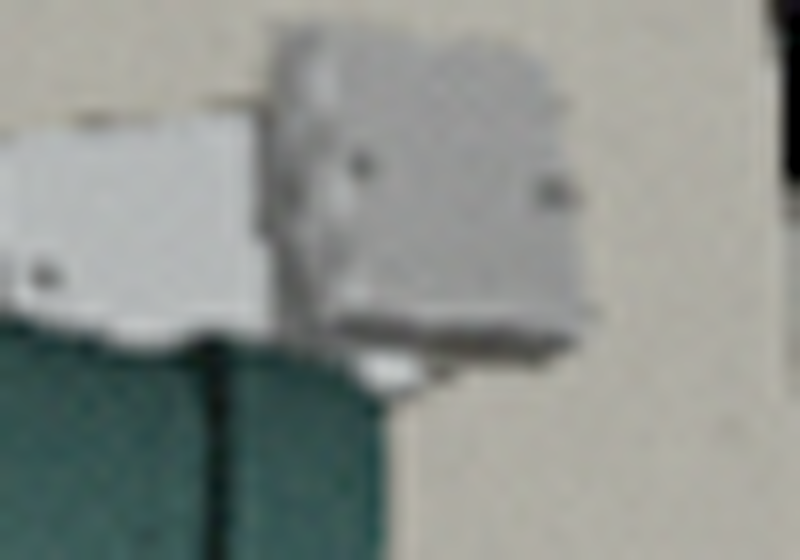

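Run:
```python
from h import *
S=np.load("side_b.npy",allow_pickle=True).item(); T=np.load("top_b.npy",allow_pickle=True).item()
a=cv2.resize(T["color"][168:196,366:396,::-1],None,fx=24,fy=24,interpolation=cv2.INTER_NEAREST); cv2.imwrite("pics/z_t.png",cv2.convertScaleAbs(a,alpha=1.6,beta=-70))
a=cv2.resize(S["color"][146:174,255:280,::-1],None,fx=24,fy=24,interpolation=cv2.INTER_NEAREST); cv2.imwrite("pics/z_s.png",a)
```

```text
(no output)
```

View pics/z_t.png

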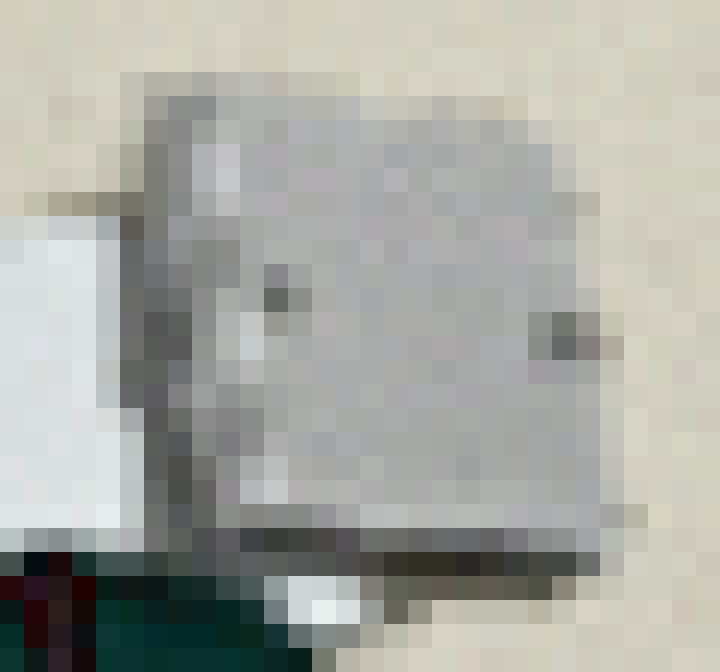

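View pics/z_s.png

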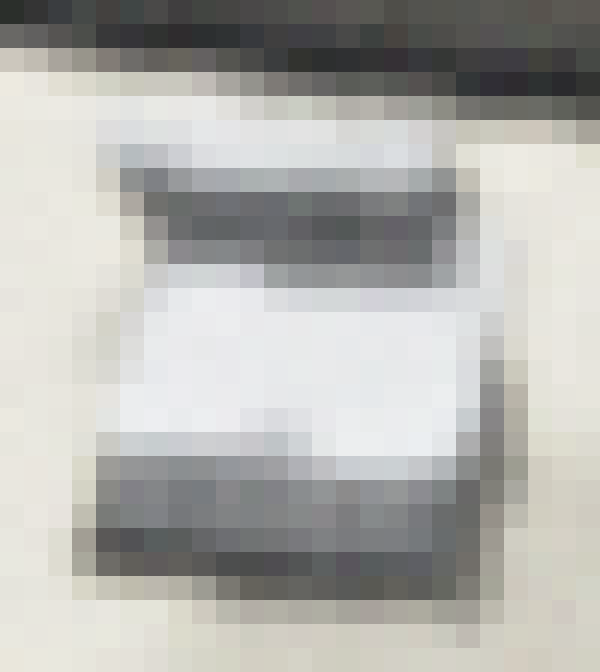

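Run:
```python
from h import *
T=np.load("top_b.npy",allow_pickle=True).item(); S=np.load("side_b.npy",allow_pickle=True).item()
for t in (38,42,46):
    s=np.sin(np.radians(t)); zc=44*s+12*np.cos(np.radians(t))
    h1=onz(T,366+277/24-.5,168+297/24-.5,zc+33.5*s); h2=onz(T,366+565/24-.5,168+337/24-.5,zc-33.5*s)
    d=h1-h2; c=(h1+h2)/2
    print(t,np.round(h1,1),np.round(h2,1),"c",np.round(c,1),"len",np.linalg.norm(d).round(1),"az",np.arctan2(d[1],d[0]).round(3))
    for nm,p,sx,sl in (("TL",(230,95),1,1),("TR",(550,115),1,-1),("BR",(605,540),-1,-1),("BL",(270,515),-1,1)):
        print("   ",nm,np.round(onz(T,366+p[0]/24-.5,168+p[1]/24-.5,zc+sl*44*s),1))
    # predicted side px of upper end corners
    e=d/np.linalg.norm(d[:2]); e[2]=0; w=np.array([e[1],-e[0],0])
    L=e*np.cos(np.radians(t))+np.array([0,0,s]); n=np.cross(w,L); n=n if n[2]>0 else -n
    for k in (1,-1):
        A=c+44*L+33*k*w; B=A-12*n; C=c-44*L+33*k*w-12*n
        print("   side", "topedge",((proj(S,A)-[255,146]+.5)*24).round(), "underedge",((proj(S,B)-[255,146]+.5)*24).round(),"low",np.round(C,1), "top px",((proj(T,A)-[366,168]+.5)*24).round(),((proj(T,B)-[366,168]+.5)*24).round())
    U=c-12*n; # underside at y=-406
    k=(-406-U[1])/L[1]; print("   underside z at y=-406:",(U+k*L).round(1))
```

```text
38 [ 574.7 -391.7   57.2] [ 576.1 -446.3   15.9] c [ 575.4 -419.    36.5] len 68.4 az 1.596
    TL [ 603.3 -385.3   63.6]
    TR [ 611.4 -449.1    9.5]
    BR [ 546.5 -451.7    9.5]
    BL [ 541.6 -386.2   63.6]
   side topedge [102.  89.] underedge [ 92. 151.] low [ 609.1 -445.4    0. ] top px [215.  67.] [146.  84.]
   side topedge [444. 131.] underedge [435. 194.] low [ 543.1 -447.1    0. ] top px [263. 515.] [193. 530.]
   underside z at y=-406: [ 575.1 -406.    31.5]
42 [ 574.  -390.6   60.8] [ 576.1 -446.3   15.9] c [ 575.  -418.4   38.4] len 71.5 az 1.609
    TL [ 602.4 -384.1   67.8]
    TR [ 611.5 -449.3    8.9]
    BR [ 546.5 -451.9    8.9]
    BL [ 540.8 -384.9   67.8]
   side topedge [107.  67.] underedge [ 98. 129.] low [ 608.9 -441.8    0. ] top px [230.  65.] [158.  83.]
   side topedge [451. 108.] underedge [442. 170.] low [ 543.  -444.3    0. ] top px [284. 515.] [211. 530.]
   underside z at y=-406: [ 574.6 -406.    33.4]
46 [ 573.3 -389.6   64.1] [ 576.1 -446.3   15.9] c [ 574.7 -417.9   40. ] len 74.5 az 1.62
    TL [ 601.5 -382.9   71.6]
    TR [ 611.6 -449.5    8.3]
    BR [ 546.7 -452.1    8.3]
    BL [ 540.1 -383.8   71.6]
   side topedge [113.  47.] underedge [103. 108.] low [ 608.7 -438.2    0. ] top px [247.  63.] [171.  81.]
   side topedge [457.  85.] underedge [448. 146.] low [ 542.8 -441.5    0. ] top px [307. 513.] [230. 529.]
   underside z at y=-406: [ 574.1 -406.    35.1]
```

```bash
cat > plan3.py <<'E'
from plan import *
def rot(yaw,tilt): return R.from_euler("xyz",[math.pi,0,yaw])*R.from_rotvec([0,math.radians(tilt),0])
def plan3(tgts):
    o=observe(); p=np.array(o["tool_pos"]); q=R.from_euler("xyz",o["ee_rot"])
    print("now",np.round(p,1),np.round(o["ee_rot"],3),"grip",round(o["grip_width"],1),"t",round(o["time_s"],2),"F",np.round(o["ft_force"],1))
    for (x,y,z,yaw,tilt) in tgts:
        t=np.array([x,y,z],float); r=rot(yaw,tilt); rv=(q.inv()*r).as_rotvec()
        for n in range(1,20):
            out=[];ok=True
            for i in range(n):
                qi=q*R.from_rotvec(rv*i/n); l=qi.inv().apply((t-p)/n)/120; tw=rv/n/(math.pi/2)
                ok&=abs(l).max()<=1
                out.append((np.round(l,3).tolist(),np.round(tw,3).tolist(),math.ceil(max(np.linalg.norm((t-p)/n)/62.5,np.linalg.norm(rv/n)/math.radians(10.7)))))
            if ok: break
        print("->",(x,y,z,yaw,tilt),"toolz",r.apply([0,0,1]).round(3),"toolx",r.apply([1,0,0]).round(3))
        for a in out: print("   dp",a[0],"twist",a[1],"rows>=",a[2])
        p=t;q=r
E
python3 - <<'E'
from plan3 import *
plan3([(540,-400,260,1.65,0),(577,-480,200,1.6,38)])
E
```

```text
now [ 400.7 -157.4  251.1] [-3.142 -0.     1.754] grip 93.7 t 30.5 F [ 0.3 -0.4  0.4]
-> (540, -400, 260, 1.65, 0) toolz [ 0.  0. -1.] toolx [-0.079  0.997  0.   ]
   dp [-0.733, 0.258, -0.025] twist [-0.0, -0.0, 0.022] rows>= 2
   dp [-0.724, 0.283, -0.025] twist [-0.0, -0.0, 0.022] rows>= 2
   dp [-0.713, 0.308, -0.025] twist [-0.0, -0.0, 0.022] rows>= 2
-> (577, -480, 200, 1.6, 38) toolz [-0.018  0.615 -0.788] toolx [-0.023  0.788  0.616]
   dp [-0.689, 0.255, 0.5] twist [-0.011, 0.422, 0.031] rows>= 4
```

play_rows(increments=[{"dp": [-0.733,0.258,-0.025],"twist": [0,0,0.022]},{"dp": [-0.733,0.258,-0.025],"twist": [0,0,0.022]},{"dp": [-0.733,0.258,-0.025],"twist": [0,0,0.022]}], jaw=1, squeeze=45)

```text
time_s: 30.88
tool_pos: [447.3, -240.3, 253.6]
ee_rot: [-3.141, -0.001, 1.716]
ft_force: [-0.1, 1.0, -0.3]
grip_width: 94.0
```

play_rows(increments=[{"dp": [-0.724,0.283,-0.025],"twist": [0,0,0.022]},{"dp": [-0.724,0.283,-0.025],"twist": [0,0,0.022]},{"dp": [-0.724,0.283,-0.025],"twist": [0,0,0.022]}])

```text
time_s: 31.25
tool_pos: [493.4, -320.6, 256.5]
ee_rot: [-3.141, -0.001, 1.683]
ft_force: [-1.2, 0.4, 0.2]
grip_width: 94.1
```

play_rows(increments=[{"dp": [-0.713,0.308,-0.025],"twist": [0,0,0.022]},{"dp": [-0.713,0.308,-0.025],"twist": [0,0,0.022]},{"dp": [-0.713,0.308,-0.025],"twist": [0,0,0.022]}])

```text
time_s: 31.62
tool_pos: [539.7, -400.9, 259.5]
ee_rot: [-3.141, -0.001, 1.649]
ft_force: [0.1, 0.4, -0.1]
grip_width: 94.0
```

play_rows(increments=[{"dp": [-0.3,0.1,0.1],"twist": [0,0.1,0]},{"dp": [-0.5,0.2,0.3],"twist": [-0.005,0.2,0.015]},{"dp": [-0.65,0.255,0.4],"twist": [-0.01,0.32,0.03]},{"dp": [-0.689,0.255,0.5],"twist": [-0.011,0.422,0.031]},{"dp": [-0.689,0.255,0.5],"twist": [-0.011,0.422,0.031]},{"dp": [-0.689,0.255,0.5],"twist": [-0.011,0.422,0.031]},{"dp": [-0.689,0.255,0.5],"twist": [-0.011,0.422,0.031]}])

```text
time_s: 32.5
tool_pos: [577.3, -479.9, 203.9]
ee_rot: [3.137, -0.659, 1.603]
ft_force: [-0.0, -0.1, 0.7]
grip_width: 93.6
```

Run:
```python
from plan3 import *
n=np.array([.015,-.615,.788])
plan3([(577,-480,107,1.597,38),(575.6,-424.2,35,1.597,38),(575.4,-418,27.1,1.597,38)])
print(observe()["joint_positions"].round(2))
c=cam("side"); np.save("side_c.npy",c); crop(c,230,100,320,180,8,"s21.png")
c=cam("top"); crop(c,320,120,440,230,6,"t21.png")
```

```text
now [ 577.3 -479.9  203.9] [ 3.137 -0.659  1.603] grip 93.6 t 32.5 F [-0.  -0.1  0.7]
-> (577, -480, 107, 1.597, 38) toolz [-0.016  0.615 -0.788] toolx [-0.021  0.788  0.616]
   dp [-0.495, -0.006, 0.638] twist [0.001, 0.003, 0.003] rows>= 2
-> (575.6, -424.2, 35, 1.597, 38) toolz [-0.016  0.615 -0.788] toolx [-0.021  0.788  0.616]
   dp [-0.003, 0.001, 0.759] twist [0.0, 0.0, 0.0] rows>= 2
-> (575.4, -418, 27.1, 1.597, 38) toolz [-0.016  0.615 -0.788] toolx [-0.021  0.788  0.616]
   dp [0.0, -0.0, 0.084] twist [0.0, 0.0, 0.0] rows>= 1
[ 0.95  1.06 -0.38  0.67 -0.16  1.89  0.7 ]
```

View pics/s21.png

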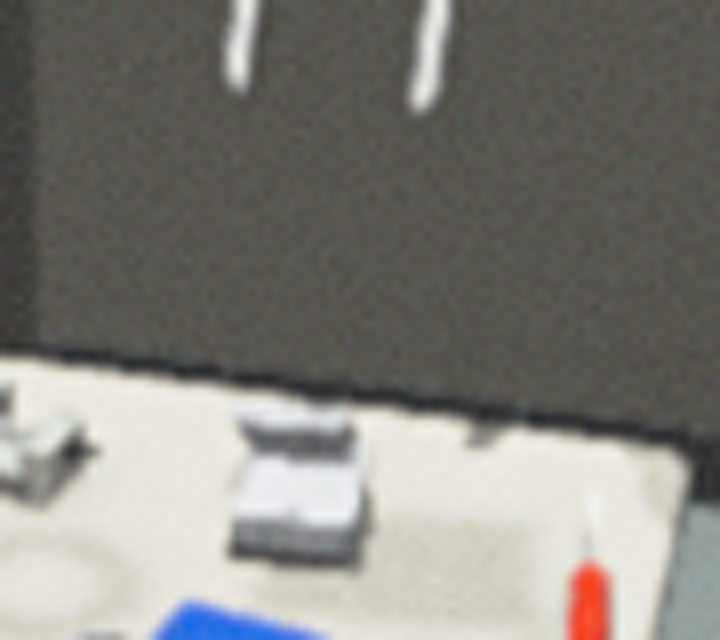

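View pics/t21.png

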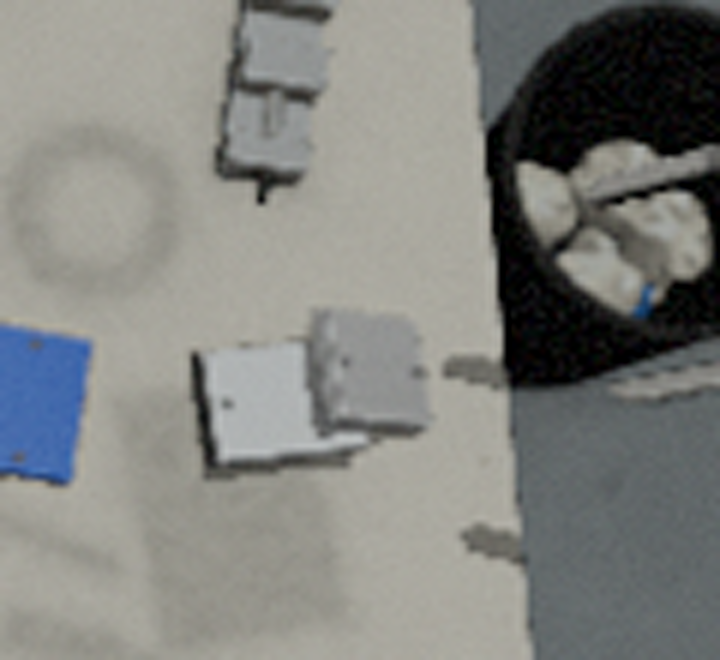

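play_rows(increments=[{"dp": [-0.25,-0.003,0.32],"twist": [0,0,0]},{"dp": [-0.495,-0.006,0.638],"twist": [0,0.003,0.003]},{"dp": [-0.495,-0.006,0.638],"twist": [0,0.003,0.003]},{"dp": [-0.495,-0.006,0.638],"twist": [0,0.003,0.003]},{"dp": [-0.495,-0.006,0.638],"twist": [0,0.003,0.003]}])

```text
time_s: 33.22
tool_pos: [576.4, -481.3, 106.2]
ee_rot: [3.141, -0.665, 1.594]
ft_force: [-0.9, -0.1, -0.8]
grip_width: 93.9
```

Run:
```python
from plan3 import *
plan3([(575.6,-424.2,35,1.597,38),(575.4,-418,27.1,1.597,38)])
print(observe()["joint_positions"].round(2))
c=cam("side"); np.save("side_c.npy",c); crop(c,230,90,320,170,8,"s22.png")
```

```text
now [ 576.4 -481.3  106.2] [ 3.141 -0.665  1.594] grip 93.9 t 33.23 F [-0.9 -0.1 -0.8]
-> (575.6, -424.2, 35, 1.597, 38) toolz [-0.016  0.615 -0.788] toolx [-0.021  0.788  0.616]
   dp [0.008, 0.004, 0.76] twist [0.001, -0.001, -0.001] rows>= 2
-> (575.4, -418, 27.1, 1.597, 38) toolz [-0.016  0.615 -0.788] toolx [-0.021  0.788  0.616]
   dp [0.0, -0.0, 0.084] twist [0.0, 0.0, 0.0] rows>= 1
[ 0.96  1.14 -0.37  0.75 -0.14  1.76  0.75]
```

View pics/s22.png

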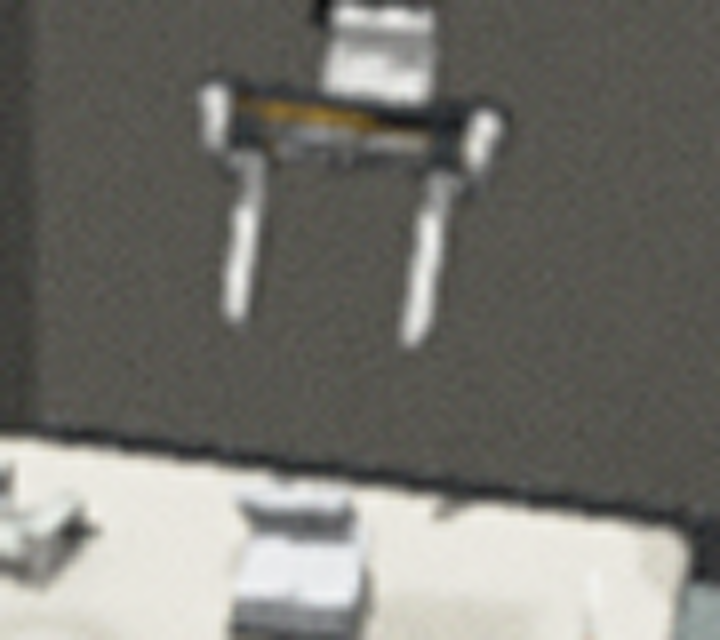

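play_rows(increments=[{"dp": [0.003,0,0.3],"twist": [0,0,0]},{"dp": [0.006,0.003,0.5],"twist": [0,0,0]},{"dp": [0.008,0.004,0.6],"twist": [0,0,0]},{"dp": [0.008,0.004,0.6],"twist": [0,0,0]},{"dp": [0.008,0.004,0.6],"twist": [0,0,0]}])

```text
time_s: 33.9
tool_pos: [575.1, -436.3, 48.3]
ee_rot: [-3.14, -0.666, 1.593]
ft_force: [0.1, -0.5, 1.1]
grip_width: 93.9
```

Run:
```python
from plan3 import *
plan3([(575.4,-418,27.1,1.597,38)])
c=cam("side"); crop(c,230,110,310,180,9,"s23.png")
c=cam("top"); crop(c,350,150,430,220,9,"t23.png")
```

```text
now [ 575.1 -436.3   48.3] [-3.14  -0.666  1.593] grip 93.9 t 33.9 F [ 0.1 -0.5  1.1]
-> (575.4, -418, 27.1, 1.597, 38) toolz [-0.016  0.615 -0.788] toolx [-0.021  0.788  0.616]
   dp [0.011, 0.006, 0.233] twist [0.001, -0.002, -0.002] rows>= 1
```

View pics/s23.png

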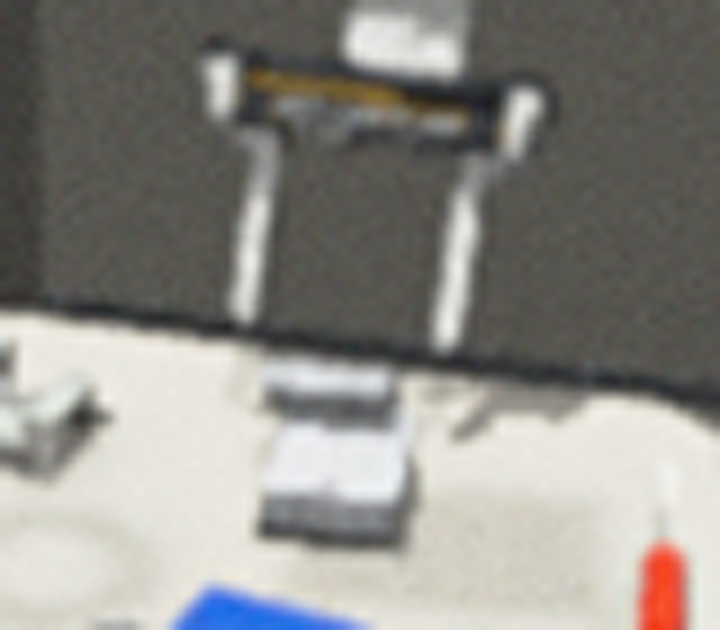

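View pics/t23.png

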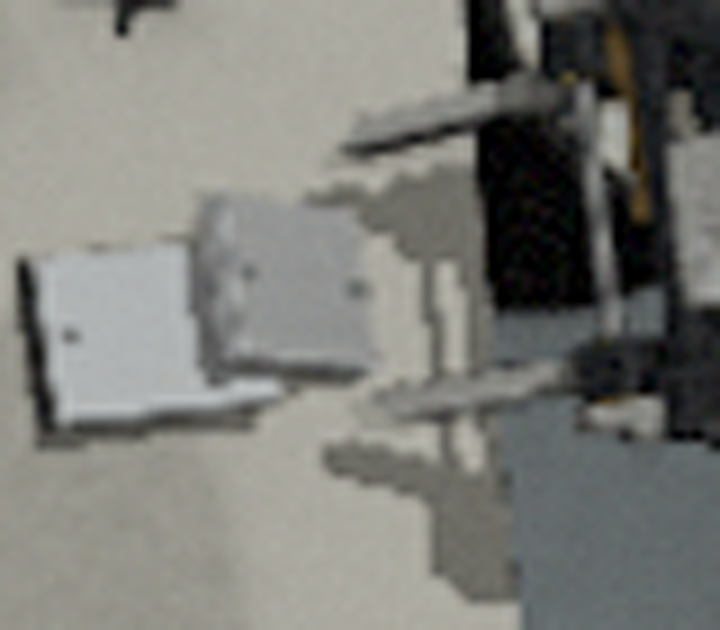

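play_rows(increments=[{"dp": [0.004,0.003,0.08],"twist": [0,0,0]},{"dp": [0.008,0.005,0.16],"twist": [0,0,0]},{"dp": [0.009,0.006,0.21],"twist": [0,0,0]},{"dp": [0.009,0.006,0.21],"twist": [0,0,0]},{"dp": [0.009,0.006,0.21],"twist": [0,0,0]}])

```text
time_s: 34.62
tool_pos: [575.2, -419.1, 28.3]
ee_rot: [-3.139, -0.668, 1.592]
ft_force: [-0.4, 0.4, -0.2]
grip_width: 93.5
```

Run:
```python
from plan3 import *
plan3([(575.4,-418,27.1,1.597,38)])
c=cam("side"); crop(c,230,120,310,190,9,"s24.png")
c=cam("top"); crop(c,350,150,430,220,9,"t24.png")
```

```text
now [ 575.2 -419.1   28.3] [-3.139 -0.668  1.592] grip 93.5 t 34.62 F [-0.4  0.4 -0.2]
-> (575.4, -418, 27.1, 1.597, 38) toolz [-0.016  0.615 -0.788] toolx [-0.021  0.788  0.616]
   dp [0.001, 0.002, 0.013] twist [-0.0, -0.003, -0.002] rows>= 1
```

View pics/s24.png

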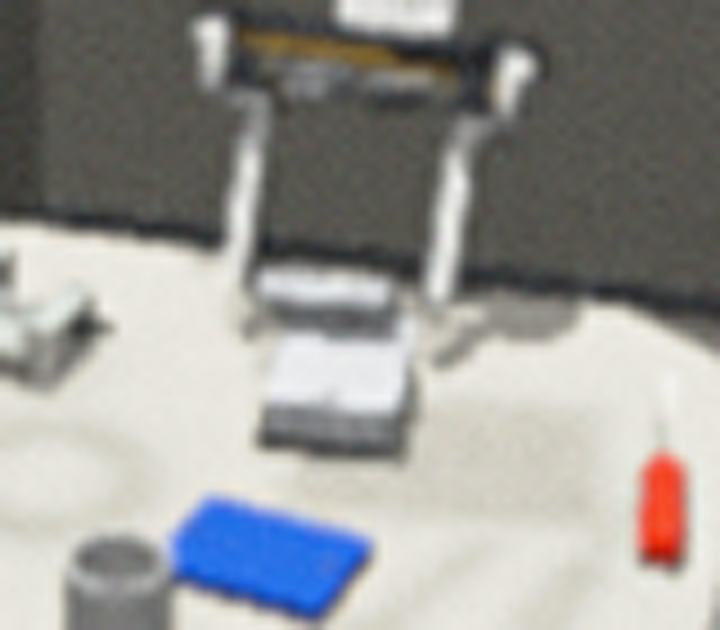

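View pics/t24.png

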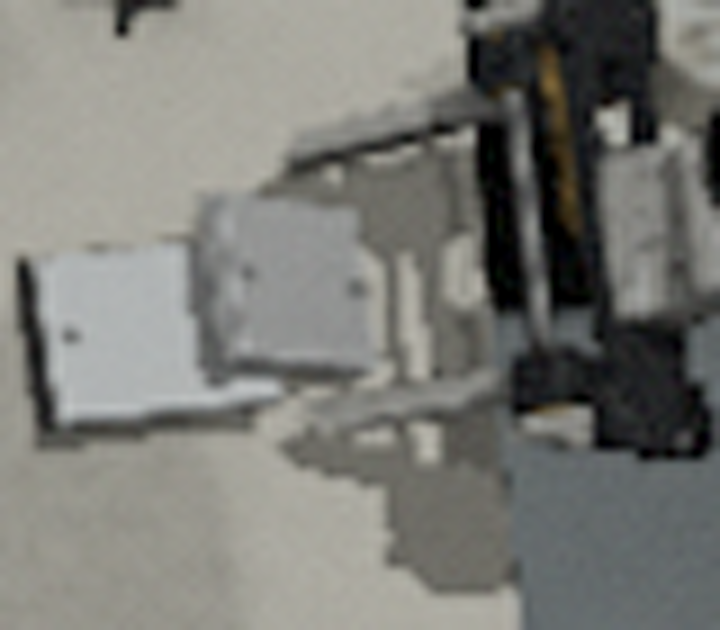

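play_rows(increments=[{"dp": [0.001,0.002,0.012],"twist": [0,0,0]},{"dp": [0.001,0.002,0.012],"twist": [0,0,0]},{"dp": [0.001,0.002,0.012],"twist": [0,0,0]},{"dp": [0.001,0.002,0.012],"twist": [0,0,0]},{"dp": [0.001,0.002,0.012],"twist": [0,0,0]},{"dp": [0.001,0.002,0.012],"twist": [0,0,0]}], jaw=-1, squeeze=45)

```text
time_s: 35.48
tool_pos: [575.4, -417.9, 27.1]
ee_rot: [-3.138, -0.668, 1.592]
ft_force: [0.2, -0.3, -0.9]
grip_width: 65.4
```

Run:
```python
from plan3 import *
plan3([(575.4,-427,120,1.597,38),(575.4,-427,120,1.597,0)])
c=cam("top"); crop(c,350,150,430,220,9,"t25.png")
```

```text
now [ 575.4 -417.9   27.1] [-3.138 -0.668  1.592] grip 65.4 t 35.48 F [ 0.2 -0.3 -0.9]
-> (575.4, -427, 120, 1.597, 38) toolz [-0.016  0.615 -0.788] toolx [-0.021  0.788  0.616]
   dp [0.42, -0.003, -0.655] twist [-0.0, -0.003, -0.002] rows>= 2
-> (575.4, -427, 120, 1.597, 0) toolz [ 0.  0. -1.] toolx [-0.026  1.     0.   ]
   dp [0.0, 0.0, 0.0] twist [0.0, -0.422, -0.0] rows>= 4
```

View pics/t25.png

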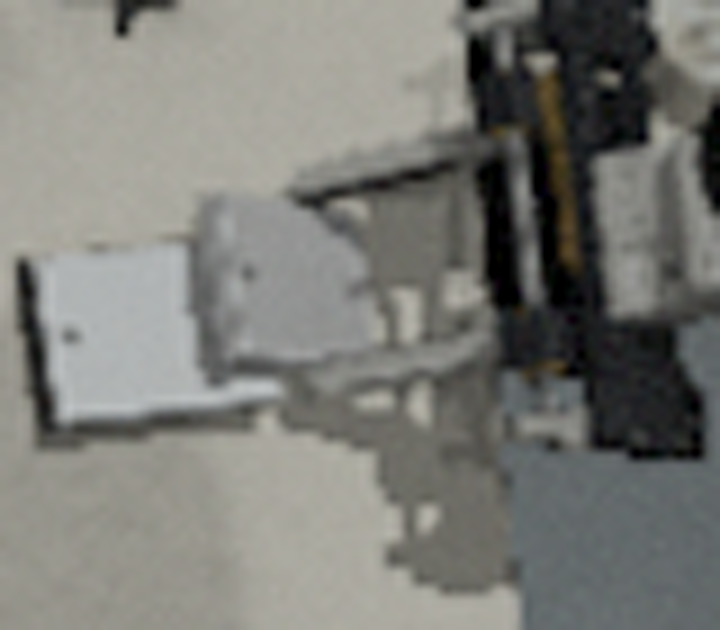

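Gripped at 65.4 mm. Lift along the cover normal, then up, then level out.

play_rows(increments=[{"dp": [0,0,-0.08],"twist": [0,0,0]},{"dp": [0.1,0,-0.25],"twist": [0,0,0]},{"dp": [0.25,0,-0.45],"twist": [0,0,0]},{"dp": [0.42,0,-0.655],"twist": [0,0,0]},{"dp": [0.42,0,-0.655],"twist": [0,0,0]}])

```text
time_s: 36.15
tool_pos: [577.1, -427.9, 125.0]
ee_rot: [3.139, -0.664, 1.596]
ft_force: [0.6, 0.0, -2.9]
grip_width: 65.1
```

play_rows(increments=[{"dp": [0,0,0],"twist": [0,-0.1,0]},{"dp": [0,0,0],"twist": [0,-0.2,0]},{"dp": [0,0,0],"twist": [0,-0.3,0]},{"dp": [0,0,0],"twist": [0,-0.4,0]},{"dp": [0,0,0],"twist": [0,-0.425,0]},{"dp": [0,0,0],"twist": [0,-0.425,0]},{"dp": [0,0,0],"twist": [0,-0.425,0]}])

```text
time_s: 37.02
tool_pos: [575.1, -428.1, 119.5]
ee_rot: [-3.138, -0.002, 1.592]
ft_force: [-0.0, -0.5, -2.4]
grip_width: 65.5
```

Run:
```python
from plan3 import *
plan3([(560.2,-367.3,100,1.657,0)])
c=cam("side"); crop(c,230,100,310,170,9,"s26.png")
c=cam("top"); crop(c,350,150,430,220,9,"t26.png")
```

```text
now [ 575.1 -428.1  119.5] [-3.138e+00 -2.000e-03  1.592e+00] grip 65.5 t 37.02 F [-0.  -0.5 -2.4]
-> (560.2, -367.3, 100, 1.657, 0) toolz [ 0.  0. -1.] toolx [-0.086  0.996  0.   ]
   dp [0.509, -0.112, 0.164] twist [-0.002, -0.001, -0.041] rows>= 2
```

View pics/s26.png

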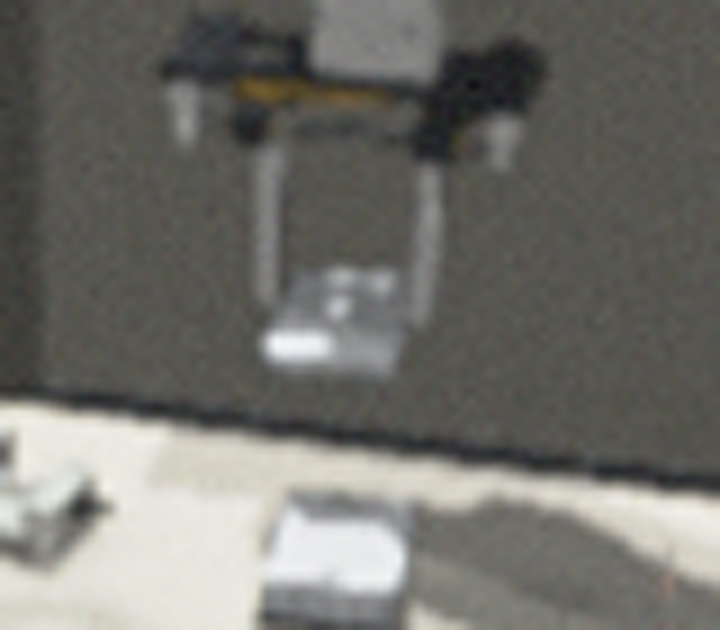

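View pics/t26.png

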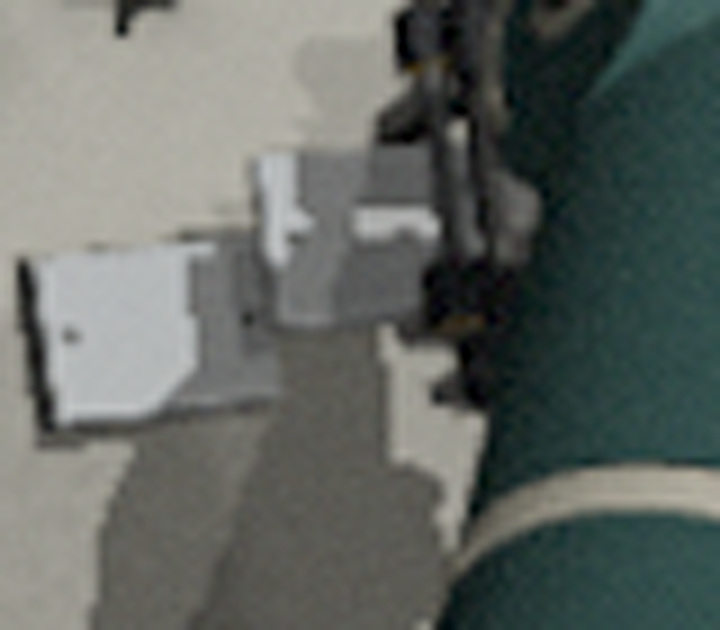

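Run:
```python
from h import *
c=cam("top")
a=onz(c,350+258/9-.5,150+155/9-.5,127); b=onz(c,350+280/9-.5,150+325/9-.5,127); print("end edge",a.round(1),b.round(1),((a+b)/2).round(1))
# pile corners (z=32): TL,BL,TR?
for p in ((38,258),(62,425),(235,232),(275,397)): print(onz(c,350+p[0]/9-.5,150+p[1]/9-.5,32).round(1))
# expected pile corners
th=-1.487; L=np.array([np.cos(th),np.sin(th)]); W=np.array([-L[1],L[0]])
for i in(1,-1):
  for j in (1,-1): print("exp",(np.array([559.5,-362])+44*i*L+33*j*W).round(1))
```

```text
end edge [ 604.7 -377.8  127. ] [ 540.9 -380.7  127. ] [ 572.8 -379.3  127. ]
[ 588.  -317.7   32. ]
[ 521.4 -322.4   32. ]
[ 596.6 -395.6   32. ]
[ 530.5 -405.9   32. ]
exp [ 596.1 -403.1]
exp [ 530.3 -408.6]
exp [ 588.7 -315.4]
exp [ 522.9 -320.9]
```

play_rows(increments=[{"dp": [0.25,-0.05,0.08],"twist": [0,0,-0.02]},{"dp": [0.509,-0.112,0.164],"twist": [-0.002,-0.001,-0.041]},{"dp": [0.509,-0.112,0.164],"twist": [-0.002,-0.001,-0.041]},{"dp": [0.509,-0.112,0.164],"twist": [-0.002,-0.001,-0.041]},{"dp": [0.509,-0.112,0.164],"twist": [-0.002,-0.001,-0.041]}])

```text
time_s: 37.8
tool_pos: [560.9, -367.3, 100.5]
ee_rot: [3.141, 0.002, 1.657]
ft_force: [-0.5, -0.2, -2.5]
grip_width: 65.1
```

play_rows(increments=[{"dp": [0,0,0.25],"twist": [0,0,0]},{"dp": [0,0,0.4],"twist": [0,0,0]},{"dp": [0,0,0.45],"twist": [0,0,0]},{"dp": [0,0,0.45],"twist": [0,0,0]},{"dp": [0,0,0.45],"twist": [0,0,0]}])

```text
time_s: 38.42
tool_pos: [561.4, -366.5, 47.3]
ee_rot: [3.14, 0.002, 1.659]
ft_force: [-0.3, -0.0, -1.8]
grip_width: 65.4
```

Run:
```python
from plan3 import *
plan3([(560.2,-367.0,36,1.657,0)])
c=cam("side"); crop(c,230,110,310,180,9,"s27.png")
```

```text
now [ 561.4 -366.5   47.3] [3.140e+00 2.000e-03 1.659e+00] grip 65.4 t 38.42 F [-0.3 -0.  -1.8]
-> (560.2, -367.0, 36, 1.657, 0) toolz [ 0.  0. -1.] toolx [-0.086  0.996  0.   ]
   dp [-0.003, -0.011, 0.094] twist [0.001, 0.001, 0.001] rows>= 1
```

View pics/s27.png

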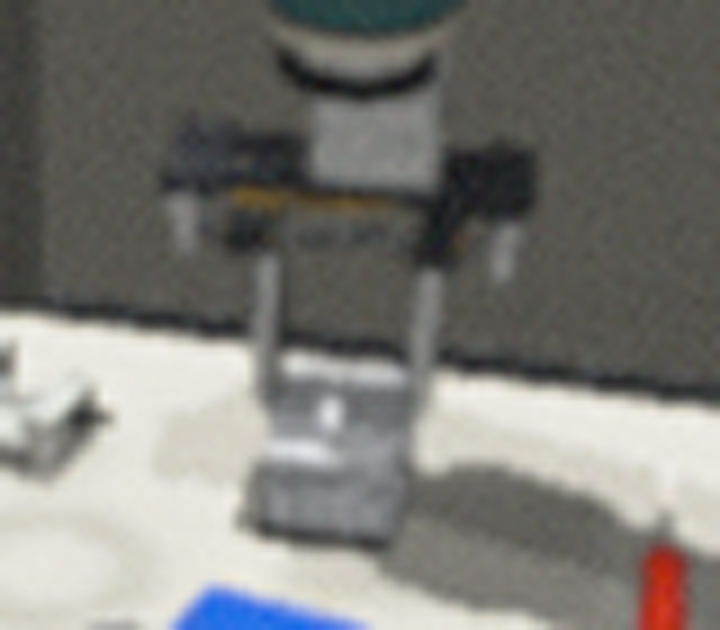

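play_rows(increments=[{"dp": [-0.003,-0.007,0.04],"twist": [0,0,0]},{"dp": [-0.003,-0.007,0.07],"twist": [0,0,0]},{"dp": [-0.003,-0.007,0.085],"twist": [0,0,0]},{"dp": [-0.003,-0.007,0.085],"twist": [0,0,0]},{"dp": [-0.003,-0.007,0.085],"twist": [0,0,0]}])

```text
time_s: 39.1
tool_pos: [560.3, -367.1, 38.0]
ee_rot: [3.14, 0.002, 1.658]
ft_force: [-10.6, 3.9, 24.4]
grip_width: 65.5
```

play_rows(increments=[{"dp": [0,0,-0.01],"twist": [0,0,0]},{"dp": [0,0,-0.01],"twist": [0,0,0]}])

```text
time_s: 39.35
tool_pos: [560.2, -367.1, 38.1]
ee_rot: [3.141, 0.002, 1.658]
ft_force: [-5.3, 0.7, 8.9]
grip_width: 65.1
```

play_rows(increments=[{"dp": [0,0,0],"twist": [0,0,0]},{"dp": [0,0,0],"twist": [0,0,0]},{"dp": [0,0,0],"twist": [0,0,0]},{"dp": [0,0,0],"twist": [0,0,0]}], jaw=1)

```text
time_s: 39.85
tool_pos: [560.1, -366.7, 37.3]
ee_rot: [3.141, 0.001, 1.659]
ft_force: [-1.1, 0.2, -0.0]
grip_width: 93.7
```

play_rows(increments=[{"dp": [0,0,-0.3],"twist": [0,0,0]},{"dp": [0,0,-0.9],"twist": [0,0,0]},{"dp": [0,0,-1],"twist": [0,0,0]},{"dp": [0,0,-1],"twist": [0,0,0]}])

```text
time_s: 40.35
tool_pos: [560.8, -367.0, 159.3]
ee_rot: [3.139, 0.003, 1.659]
ft_force: [0.2, 0.0, -0.1]
grip_width: 94.4
```

Run:
```python
from plan import *
plan([(557,358.5,260,1.836),(557,358.5,151,1.836)])
c=cam("side"); crop(c,230,110,310,180,9,"s28.png")
```

```text
now [ 560.8 -367.   159.3] [3.139e+00 3.000e-03 1.659e+00] grip 94.4 t 40.35 F [ 0.2  0.  -0.1]
-> [557.0, 358.5, 260.0, 1.836]
   dp [0.861, 0.071, -0.12] tz -0.016 rows>= 2
   dp [0.859, 0.093, -0.12] tz -0.016 rows>= 2
   dp [0.856, 0.115, -0.12] tz -0.016 rows>= 2
   dp [0.853, 0.136, -0.12] tz -0.016 rows>= 2
   dp [0.849, 0.158, -0.12] tz -0.016 rows>= 2
   dp [0.845, 0.179, -0.12] tz -0.016 rows>= 2
   dp [0.84, 0.201, -0.12] tz -0.016 rows>= 2
-> [557.0, 358.5, 151.0, 1.836]
   dp [0.0, -0.0, 0.908] tz -0.0 rows>= 2
```

View pics/s28.png

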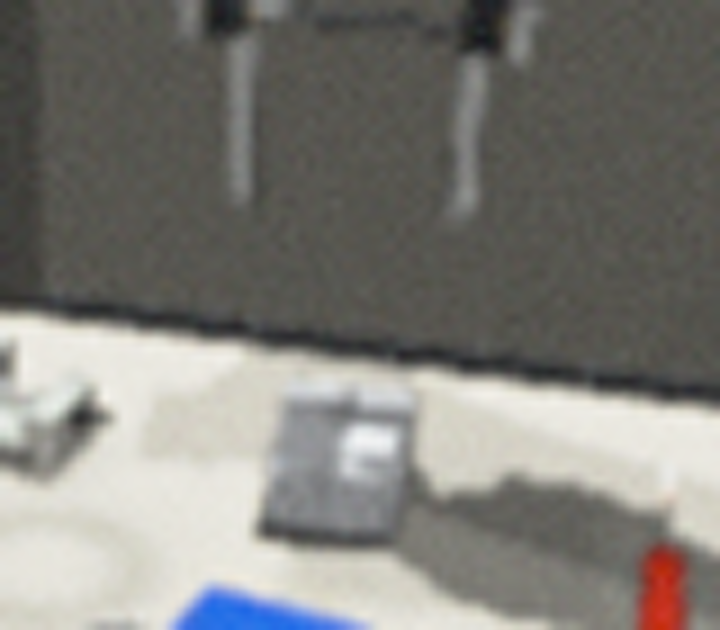

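play_rows(increments=[{"dp": [0.861,0.071,-0.17],"twist": [0,0,-0.016]},{"dp": [0.861,0.071,-0.17],"twist": [0,0,-0.016]},{"dp": [0.861,0.071,-0.17],"twist": [0,0,-0.016]}])

```text
time_s: 40.78
tool_pos: [559.8, -259.1, 177.2]
ee_rot: [3.141, -0.0, 1.689]
ft_force: [0.2, -0.7, 0.3]
grip_width: 93.6
```

play_rows(increments=[{"dp": [0.859,0.093,-0.17],"twist": [0,0,-0.016]},{"dp": [0.859,0.093,-0.17],"twist": [0,0,-0.016]},{"dp": [0.859,0.093,-0.17],"twist": [0,0,-0.016]}])

```text
time_s: 41.15
tool_pos: [559.0, -156.5, 197.5]
ee_rot: [3.141, 0.0, 1.713]
ft_force: [0.2, -1.4, 0.9]
grip_width: 93.6
```

play_rows(increments=[{"dp": [0.856,0.115,-0.17],"twist": [0,0,-0.016]},{"dp": [0.856,0.115,-0.17],"twist": [0,0,-0.016]},{"dp": [0.856,0.115,-0.17],"twist": [0,0,-0.016]}])

```text
time_s: 41.52
tool_pos: [558.5, -53.6, 217.8]
ee_rot: [3.141, 0.001, 1.737]
ft_force: [0.4, -0.2, -0.0]
grip_width: 93.7
```

play_rows(increments=[{"dp": [0.853,0.136,-0.15],"twist": [0,0,-0.016]},{"dp": [0.853,0.136,-0.15],"twist": [0,0,-0.016]},{"dp": [0.853,0.136,-0.15],"twist": [0,0,-0.016]}])

```text
time_s: 41.9
tool_pos: [558.0, 49.5, 235.6]
ee_rot: [3.141, 0.001, 1.762]
ft_force: [-0.1, -1.0, -0.2]
grip_width: 94.0
```

play_rows(increments=[{"dp": [0.849,0.158,-0.12],"twist": [0,0,-0.016]},{"dp": [0.849,0.158,-0.12],"twist": [0,0,-0.016]},{"dp": [0.849,0.158,-0.12],"twist": [0,0,-0.016]}])

```text
time_s: 42.28
tool_pos: [557.6, 152.7, 249.6]
ee_rot: [-3.141, 0.001, 1.786]
ft_force: [0.0, -0.0, -0.3]
grip_width: 93.9
```

play_rows(increments=[{"dp": [0.845,0.179,-0.12],"twist": [0,0,-0.016]},{"dp": [0.845,0.179,-0.12],"twist": [0,0,-0.016]},{"dp": [0.845,0.179,-0.12],"twist": [0,0,-0.016]}])

```text
time_s: 42.65
tool_pos: [557.2, 256.1, 263.7]
ee_rot: [-3.141, 0.001, 1.811]
ft_force: [0.6, -0.4, 1.3]
grip_width: 94.3
```

Run:
```python
from plan3 import *
from pile import pile
c=pile([44]); crop(c,300,120,420,240,5,"t29.png")
plan3([(557,358.5,265,1.836,0),(557,358.5,151,1.836,0)])
```

```text
[368.2 185.4] [(44, array([ 558.4, -361.6]), 87.6, 65.5, -1.469)]
[364.3 141.7] [(44, array([ 717.5, -361.9]), 47.9, 39.5, 1.399)]
now [557.6 254.  263.4] [-3.140e+00  2.000e-03  1.809e+00] grip 94.1 t 42.7 F [ 0.7 -1.3 -0.2]
-> (557, 358.5, 265, 1.836, 0) toolz [ 0.  0. -1.] toolx [-0.262  0.965  0.   ]
   dp [0.847, 0.201, -0.015] twist [-0.001, 0.001, -0.017] rows>= 2
-> (557, 358.5, 151, 1.836, 0) toolz [ 0.  0. -1.] toolx [-0.262  0.965  0.   ]
   dp [0.0, -0.0, 0.95] twist [0.0, 0.0, 0.0] rows>= 2
```

View pics/t29.png

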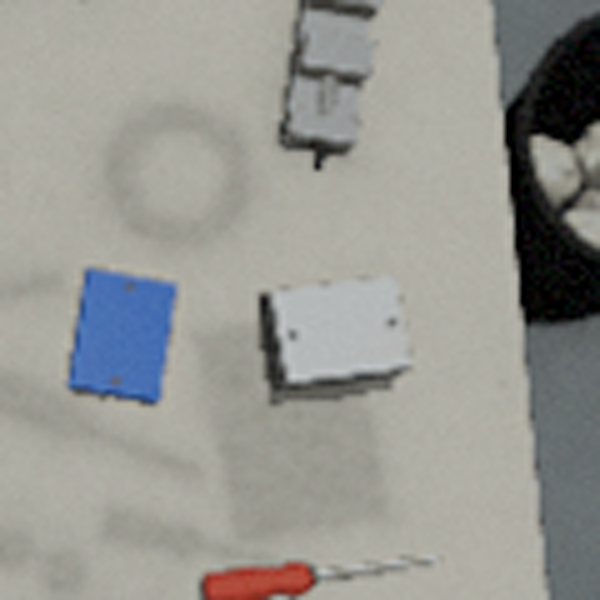

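play_rows(increments=[{"dp": [0.847,0.201,-0.015],"twist": [0,0.001,-0.017]},{"dp": [0.847,0.201,-0.015],"twist": [0,0.001,-0.017]},{"dp": [0.847,0.201,-0.015],"twist": [0,0.001,-0.017]},{"dp": [0.847,0.201,-0.015],"twist": [0,0.001,-0.017]},{"dp": [0.847,0.201,-0.015],"twist": [0,0.001,-0.017]},{"dp": [0.847,0.201,-0.015],"twist": [0,0.001,-0.017]}])

```text
time_s: 43.45
tool_pos: [556.8, 358.7, 266.4]
ee_rot: [3.141, 0.0, 1.835]
ft_force: [-0.6, -0.5, -0.0]
grip_width: 93.8
```

Run:
```python
from plan3 import *
plan3([(557,358.5,205,1.836,0),(557,358.5,151,1.836,0)])
c=cam("side"); crop(c,170,190,260,290,6,"s30.png")
c=cam("top"); crop(c,110,140,210,240,6,"t30.png")
```

```text
now [556.8 358.7 266.4] [3.141 0.    1.835] grip 93.8 t 43.45 F [-0.6 -0.5 -0. ]
-> (557, 358.5, 205, 1.836, 0) toolz [ 0.  0. -1.] toolx [-0.262  0.965  0.   ]
   dp [-0.002, 0.001, 0.512] twist [0.0, 0.0, -0.001] rows>= 1
-> (557, 358.5, 151, 1.836, 0) toolz [ 0.  0. -1.] toolx [-0.262  0.965  0.   ]
   dp [0.0, -0.0, 0.45] twist [0.0, 0.0, 0.0] rows>= 1
```

View pics/s30.png

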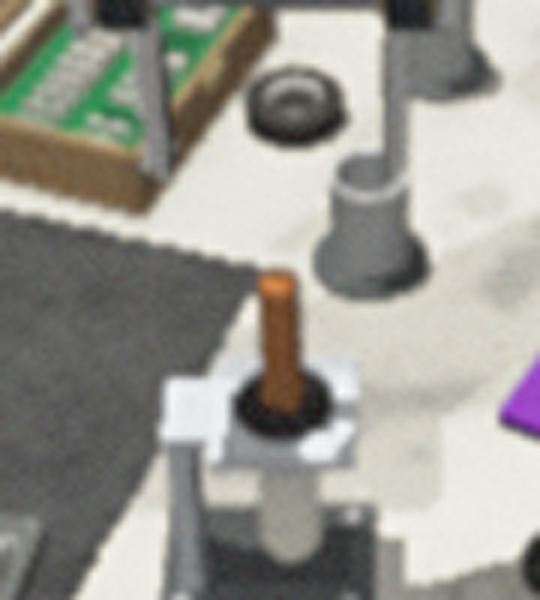

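View pics/t30.png

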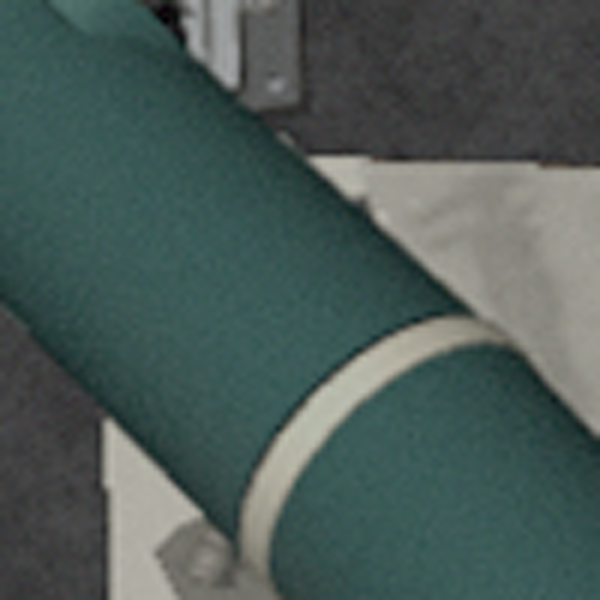

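play_rows(increments=[{"dp": [0,0,0.35],"twist": [0,0,0]},{"dp": [0,0,0.6],"twist": [0,0,0]},{"dp": [0,0,0.85],"twist": [0,0,0]},{"dp": [0,0,0.95],"twist": [0,0,0]},{"dp": [0,0,0.95],"twist": [0,0,0]},{"dp": [0,0,0.95],"twist": [0,0,0]}])

```text
time_s: 44.3
tool_pos: [556.7, 360.4, 153.6]
ee_rot: [3.14, -0.001, 1.836]
ft_force: [0.5, -0.4, -0.3]
grip_width: 94.1
```

Run:
```python
from plan3 import *
plan3([(557,358.5,151,1.836,0)])
c=cam("side"); crop(c,170,190,260,290,6,"s31.png")
```

```text
now [556.7 360.4 153.6] [ 3.140e+00 -1.000e-03  1.836e+00] grip 94.1 t 44.3 F [ 0.5 -0.4 -0.3]
-> (557, 358.5, 151, 1.836, 0) toolz [ 0.  0. -1.] toolx [-0.262  0.965  0.   ]
   dp [-0.016, -0.002, 0.022] twist [0.001, -0.0, 0.0] rows>= 1
```

View pics/s31.png

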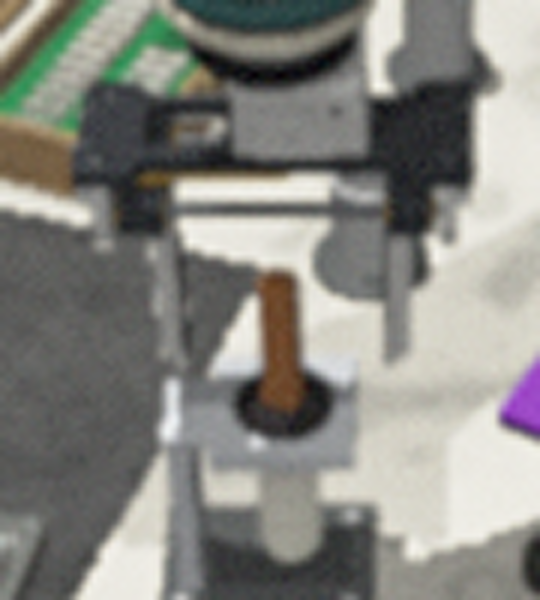

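play_rows(increments=[{"dp": [-0.01,-0.002,0.02],"twist": [0,0,0]},{"dp": [-0.01,-0.002,0.02],"twist": [0,0,0]},{"dp": [-0.01,-0.002,0.02],"twist": [0,0,0]}])

```text
time_s: 44.72
tool_pos: [556.3, 358.8, 150.0]
ee_rot: [3.141, -0.0, 1.836]
ft_force: [0.2, 0.9, 1.0]
grip_width: 94.5
```

play_rows(increments=[{"dp": [0,0,0],"twist": [0,0,0]},{"dp": [0,0,0],"twist": [0,0,0]},{"dp": [0,0,0],"twist": [0,0,0]},{"dp": [0,0,0],"twist": [0,0,0]},{"dp": [0,0,0],"twist": [0,0,0]},{"dp": [0,0,0],"twist": [0,0,0]},{"dp": [0,0,0],"twist": [0,0,0]},{"dp": [0,0,0],"twist": [0,0,0]}], jaw=-1, squeeze=20)

```text
time_s: 45.72
tool_pos: [556.4, 358.8, 149.9]
ee_rot: [3.141, -0.0, 1.836]
ft_force: [0.5, 0.4, 0.2]
grip_width: 19.6
```

play_rows(increments=[{"dp": [0,0,0],"twist": [0,0,0]},{"dp": [0,0,0],"twist": [0,0,0]},{"dp": [0,0,0],"twist": [0,0,0]}], squeeze=55)

```text
time_s: 46.1
tool_pos: [556.4, 358.7, 149.9]
ee_rot: [3.141, -0.0, 1.836]
ft_force: [0.8, -0.1, -0.1]
grip_width: 18.8
```

play_rows(increments=[{"dp": [0,0,-0.1],"twist": [0,0,0]},{"dp": [0,0,-0.3],"twist": [0,0,0]},{"dp": [0,0,-0.55],"twist": [0,0,0]},{"dp": [0,0,-0.8],"twist": [0,0,0]},{"dp": [0,0,-1],"twist": [0,0,0]},{"dp": [0,0,-1],"twist": [0,0,0]},{"dp": [0,0,-1],"twist": [0,0,0]}])

```text
time_s: 46.98
tool_pos: [556.0, 358.5, 269.3]
ee_rot: [-3.141, 0.0, 1.836]
ft_force: [-0.3, -0.2, -2.0]
grip_width: 18.9
```

Run:
```python
from plan3 import *
plan3([(597.2,-71.7,275,1.836,0)])
c=cam("side"); crop(c,170,170,260,290,6,"s32.png")
```

```text
now [556.  358.5 269.3] [-3.141  0.     1.836] grip 18.9 t 46.98 F [-0.3 -0.2 -2. ]
-> (597.2, -71.7, 275, 1.836, 0) toolz [ 0.  0. -1.] toolx [-0.262  0.965  0.   ]
   dp [-0.887, -0.152, -0.012] twist [-0.0, 0.0, 0.0] rows>= 2
   dp [-0.887, -0.152, -0.012] twist [-0.0, 0.0, 0.0] rows>= 2
   dp [-0.887, -0.152, -0.012] twist [-0.0, 0.0, 0.0] rows>= 2
   dp [-0.887, -0.152, -0.012] twist [-0.0, 0.0, 0.0] rows>= 2
```

View pics/s32.png

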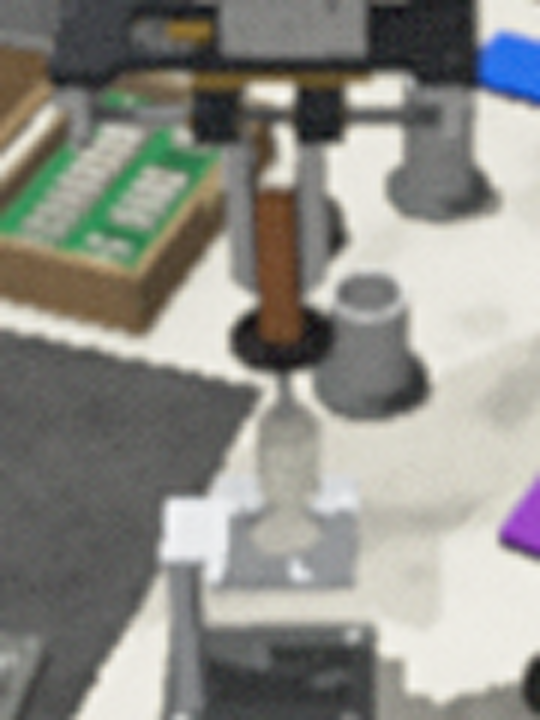

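play_rows(increments=[{"dp": [-0.45,-0.07,-0.03],"twist": [0,0,0]},{"dp": [-0.887,-0.152,-0.06],"twist": [0,0,0]},{"dp": [-0.887,-0.152,-0.06],"twist": [0,0,0]},{"dp": [-0.887,-0.152,-0.06],"twist": [0,0,0]}])

```text
time_s: 47.52
tool_pos: [566.2, 251.5, 276.5]
ee_rot: [-3.141, -0.001, 1.836]
ft_force: [-0.1, -0.1, -1.6]
grip_width: 18.7
```

play_rows(increments=[{"dp": [-0.45,-0.07,0],"twist": [0,0,0]},{"dp": [-0.887,-0.152,0],"twist": [0,0,0]},{"dp": [-0.887,-0.152,0],"twist": [0,0,0]},{"dp": [-0.887,-0.152,0],"twist": [0,0,0]}])

```text
time_s: 48.02
tool_pos: [576.6, 145.3, 276.8]
ee_rot: [3.142, -0.001, 1.838]
ft_force: [0.7, 0.8, -0.5]
grip_width: 18.5
```

play_rows(increments=[{"dp": [-0.45,-0.07,0],"twist": [0,0,0]},{"dp": [-0.887,-0.152,0],"twist": [0,0,0]},{"dp": [-0.887,-0.152,0],"twist": [0,0,0]},{"dp": [-0.887,-0.152,0],"twist": [0,0,0]}])

```text
time_s: 48.52
tool_pos: [587.1, 38.5, 276.9]
ee_rot: [3.141, -0.001, 1.839]
ft_force: [-0.2, 0.5, -0.5]
grip_width: 19.1
```

play_rows(increments=[{"dp": [-0.45,-0.07,0],"twist": [0,0,0]},{"dp": [-0.887,-0.152,0],"twist": [0,0,0]},{"dp": [-0.887,-0.152,0],"twist": [0,0,0]},{"dp": [-0.887,-0.152,0],"twist": [0,0,0]},{"dp": [-0.887,-0.152,0],"twist": [0,0,0]},{"dp": [-0.887,-0.152,0],"twist": [0,0,0]}])

```text
time_s: 49.28
tool_pos: [597.7, -70.0, 277.1]
ee_rot: [3.141, -0.0, 1.838]
ft_force: [-0.7, -0.2, -0.7]
grip_width: 19.0
```

Run:
```python
from plan3 import *
plan3([(597.2,-71.7,237,1.836,0)])
c=cam("side"); np.save("side_d.npy",c); crop(c,200,110,290,210,6,"s33.png")
c=cam("top"); np.save("top_d.npy",c); crop(c,220,120,340,220,6,"t33.png")
```

```text
now [597.7 -70.  277.1] [ 3.141 -0.     1.838] grip 19.0 t 49.27 F [-0.7 -0.2 -0.7]
-> (597.2, -71.7, 237, 1.836, 0) toolz [ 0.  0. -1.] toolx [-0.262  0.965  0.   ]
   dp [-0.013, -0.008, 0.334] twist [0.0, -0.0, 0.001] rows>= 1
```

View pics/s33.png

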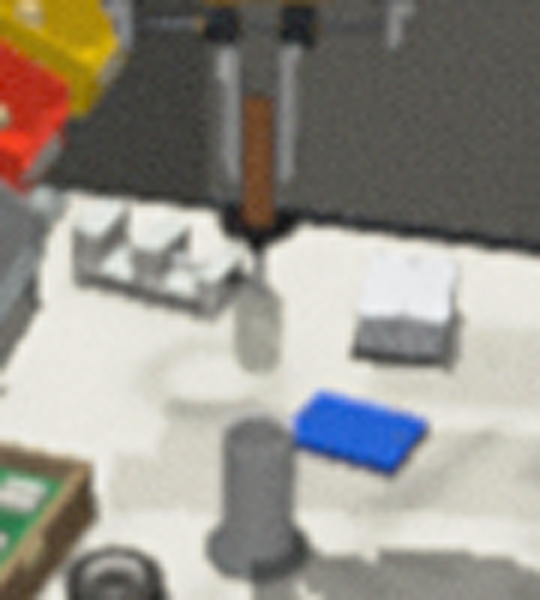

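View pics/t33.png

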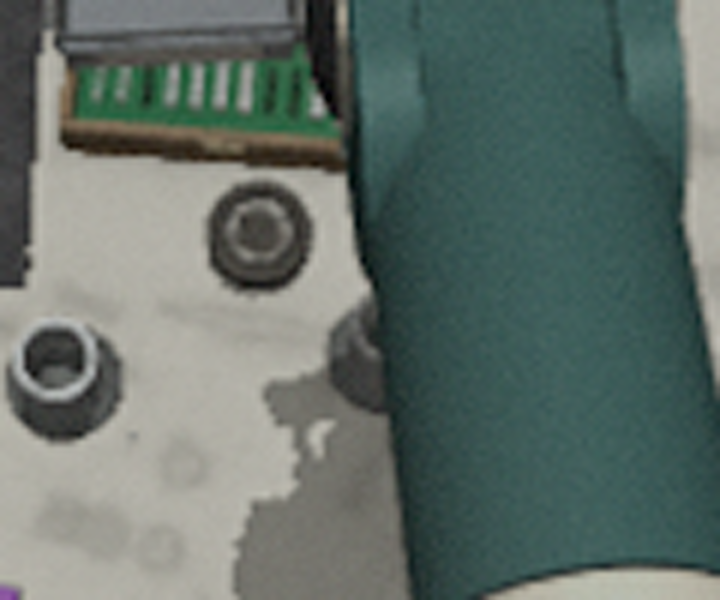

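Run:
```python
from h import *
S=np.load("side_d.npy",allow_pickle=True).item()
K=6; g=cv2.resize(S["color"],None,fx=K,fy=K,interpolation=cv2.INTER_CUBIC)
h=cv2.cvtColor(g,cv2.COLOR_RGB2HSV)
m=((h[...,0]<18)&(h[...,1]>90)&(h[...,2]>50))
for v in range(128,148,3):
    r=np.where(m[int((v+.5)*K),230*K:255*K])[0]
    if len(r): print("handle v",v,"u",((r.min()+r.max())/2+.5)/K-.5+230, "w",(r.max()-r.min())/K)
for z in (147,200,252,290,332): print(z,"brush@TCP",proj(S,(597.7,-70,z)).round(2))
for v in range(156,173,2):
    row=S["color"][v,230:256].astype(int); print(v,row[:,2].tolist())
for v in (184,186,188,192,196): print(v,S["color"][v,230:256].astype(int)[:,0].tolist())
for z in (95,80,60): print(z,"pot",proj(S,(597.2,-71.7,z)).round(2))
```

```text
handle v 128 u 242.5 w 4.5
handle v 131 u 242.5 w 4.5
handle v 134 u 242.5 w 4.5
handle v 137 u 242.5 w 4.5
handle v 140 u 242.5 w 4.5
handle v 143 u 242.5 w 4.833333333333333
handle v 146 u 242.58333333333334 w 5.666666666666667
147 brush@TCP [242.93 170.12]
200 brush@TCP [242.95 158.09]
252 brush@TCP [242.96 145.76]
290 brush@TCP [242.98 136.42]
332 brush@TCP [242.99 125.73]
156 [224, 214, 192, 177, 189, 199, 166, 111, 61, 60, 86, 113, 125, 137, 181, 221, 225, 222, 224, 221, 222, 222, 223, 225, 225, 225]
158 [192, 199, 173, 144, 135, 141, 124, 113, 98, 107, 123, 130, 124, 122, 130, 167, 204, 221, 224, 225, 222, 222, 223, 224, 224, 223]
160 [104, 103, 104, 118, 134, 141, 118, 123, 141, 143, 137, 142, 135, 137, 135, 135, 160, 196, 223, 223, 223, 222, 222, 222, 224, 222]
162 [179, 160, 132, 126, 132, 138, 157, 186, 188, 158, 145, 139, 144, 143, 140, 140, 161, 199, 223, 223, 220, 223, 225, 222, 223, 224]
164 [220, 219, 215, 209, 204, 199, 212, 215, 200, 164, 145, 148, 157, 159, 159, 149, 164, 197, 223, 224, 224, 225, 224, 221, 225, 223]
166 [210, 206, 206, 211, 205, 210, 212, 212, 196,
[... 526 characters left out ...]
190, 137, 118, 119, 121, 121, 122, 125, 124, 123, 131, 118, 100, 81, 74, 54, 32, 20, 39, 33]
186 [212, 211, 210, 208, 209, 207, 192, 137, 107, 115, 123, 125, 124, 122, 125, 116, 119, 109, 122, 160, 192, 186, 173, 161, 134, 97]
188 [212, 214, 213, 211, 213, 211, 193, 139, 109, 109, 117, 119, 123, 122, 115, 120, 114, 110, 116, 161, 201, 207, 211, 213, 212, 205]
192 [212, 211, 214, 214, 217, 214, 192, 143, 109, 113, 114, 123, 120, 125, 117, 115, 111, 109, 134, 179, 203, 207, 209, 209, 205, 210]
196 [234, 230, 230, 230, 227, 221, 192, 138, 115, 115, 119, 118, 122, 123, 117, 115, 112, 105, 135, 194, 232, 233, 231, 232, 229, 229]
95 pot [243.16 181.23]
80 pot [243.15 184.41]
60 pot [243.14 188.59]
```

play_rows(increments=[{"dp": [-0.008,-0.004,0.1],"twist": [0,0,0]},{"dp": [-0.01,-0.006,0.25],"twist": [0,0,0]},{"dp": [-0.01,-0.006,0.334],"twist": [0,0,0]},{"dp": [-0.01,-0.006,0.334],"twist": [0,0,0]},{"dp": [-0.01,-0.006,0.334],"twist": [0,0,0]}])

```text
time_s: 50.0
tool_pos: [597.4, -72.5, 237.2]
ee_rot: [3.141, -0.0, 1.836]
ft_force: [1.1, 0.3, -0.4]
grip_width: 19.0
```

Run:
```python
from plan3 import *
plan3([(597.2,-71.7,215,1.836,0)])
c=cam("side"); np.save("side_d.npy",c); crop(c,215,120,270,200,7,"s34.png")
```

```text
now [597.4 -72.5 237.2] [ 3.141 -0.     1.836] grip 19.0 t 50.0 F [ 1.1  0.3 -0.4]
-> (597.2, -71.7, 215, 1.836, 0) toolz [ 0.  0. -1.] toolx [-0.262  0.965  0.   ]
   dp [0.007, -0.0, 0.185] twist [0.001, -0.0, 0.0] rows>= 1
```

View pics/s34.png

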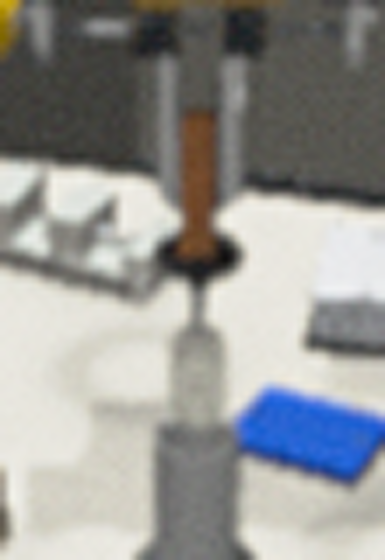

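play_rows(increments=[{"dp": [0.004,0,0.08],"twist": [0,0,0]},{"dp": [0.004,0,0.14],"twist": [0,0,0]},{"dp": [0.004,0,0.185],"twist": [0,0,0]},{"dp": [0.004,0,0.185],"twist": [0,0,0]}])

```text
time_s: 50.55
tool_pos: [596.9, -72.1, 214.2]
ee_rot: [-3.141, -0.001, 1.836]
ft_force: [-0.5, -0.9, 0.1]
grip_width: 18.4
```

play_rows(increments=[{"dp": [0,0,0.15],"twist": [0,0,0]},{"dp": [0,0,0.3],"twist": [0,0,0]},{"dp": [0,0,0.45],"twist": [0,0,0]},{"dp": [0,0,0.57],"twist": [0,0,0]},{"dp": [0,0,0.57],"twist": [0,0,0]},{"dp": [0,0,0.57],"twist": [0,0,0]},{"dp": [0,0,0.57],"twist": [0,0,0]}])

```text
time_s: 51.42
tool_pos: [597.5, -72.1, 147.0]
ee_rot: [3.14, 0.0, 1.836]
ft_force: [-0.2, 0.4, -0.2]
grip_width: 18.6
```

Run:
```python
from plan3 import *
plan3([(597.2,-71.7,146,1.836,0),(597.2,-71.7,200,1.836,0)])
c=cam("side"); crop(c,215,120,270,200,7,"s35.png")
```

```text
now [597.5 -72.1 147. ] [3.14  0.    1.836] grip 18.6 t 51.42 F [-0.2  0.4 -0.2]
-> (597.2, -71.7, 146, 1.836, 0) toolz [ 0.  0. -1.] toolx [-0.262  0.965  0.   ]
   dp [0.004, -0.002, 0.008] twist [0.001, 0.0, 0.0] rows>= 1
-> (597.2, -71.7, 200, 1.836, 0) toolz [ 0.  0. -1.] toolx [-0.262  0.965  0.   ]
   dp [0.0, 0.0, -0.45] twist [0.0, 0.0, 0.0] rows>= 1
```

View pics/s35.png

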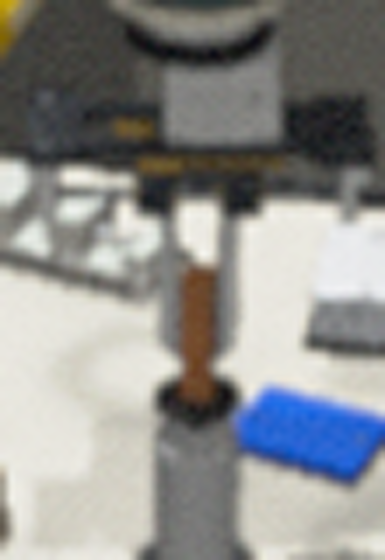

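play_rows(increments=[{"dp": [0,0,0.018],"twist": [0,0,0]},{"dp": [0,0,0.018],"twist": [0,0,0]},{"dp": [0,0,0.018],"twist": [0,0,0]}])

```text
time_s: 51.85
tool_pos: [597.1, -72.1, 144.2]
ee_rot: [3.141, -0.0, 1.836]
ft_force: [-0.6, -0.7, -1.9]
grip_width: 18.9
```

play_rows(increments=[{"dp": [0,0,-0.2],"twist": [0,0,0]},{"dp": [0,0,-0.35],"twist": [0,0,0]},{"dp": [0,0,-0.46],"twist": [0,0,0]},{"dp": [0,0,-0.46],"twist": [0,0,0]},{"dp": [0,0,-0.46],"twist": [0,0,0]},{"dp": [0,0,-0.46],"twist": [0,0,0]}])

```text
time_s: 52.6
tool_pos: [596.8, -72.1, 198.7]
ee_rot: [-3.141, -0.001, 1.836]
ft_force: [0.6, 0.6, -1.5]
grip_width: 19.1
```

play_rows(increments=[{"dp": [0,0,0.2],"twist": [0,0,0]},{"dp": [0,0,0.35],"twist": [0,0,0]},{"dp": [0,0,0.46],"twist": [0,0,0]},{"dp": [0,0,0.46],"twist": [0,0,0]},{"dp": [0,0,0.46],"twist": [0,0,0]},{"dp": [0,0,0.46],"twist": [0,0,0]}])

```text
time_s: 53.35
tool_pos: [597.5, -72.1, 144.8]
ee_rot: [3.14, 0.0, 1.836]
ft_force: [0.2, 0.9, 0.0]
grip_width: 18.9
```

play_rows(increments=[{"dp": [0,0,-0.2],"twist": [0,0,0]},{"dp": [0,0,-0.35],"twist": [0,0,0]},{"dp": [0,0,-0.46],"twist": [0,0,0]},{"dp": [0,0,-0.46],"twist": [0,0,0]},{"dp": [0,0,-0.46],"twist": [0,0,0]},{"dp": [0,0,-0.46],"twist": [0,0,0]}])

```text
time_s: 54.1
tool_pos: [596.8, -72.1, 198.7]
ee_rot: [-3.141, -0.001, 1.836]
ft_force: [-0.3, 0.6, -1.5]
grip_width: 19.0
```

play_rows(increments=[{"dp": [0,0,0.2],"twist": [0,0,0]},{"dp": [0,0,0.35],"twist": [0,0,0]},{"dp": [0,0,0.46],"twist": [0,0,0]},{"dp": [0,0,0.46],"twist": [0,0,0]},{"dp": [0,0,0.46],"twist": [0,0,0]},{"dp": [0,0,0.46],"twist": [0,0,0]}])

```text
time_s: 54.85
tool_pos: [597.5, -72.1, 144.8]
ee_rot: [3.14, 0.0, 1.836]
ft_force: [-0.1, 0.2, -1.1]
grip_width: 19.1
```

Run:
```python
from plan3 import *
plan3([(597.2,-71.7,235,1.836,0),(597.2,-71.7,255,1.836,0),(587.3,122.3,255,1.836,0)])
c=cam("side"); crop(c,215,120,270,200,7,"s36.png")
```

```text
now [597.5 -72.1 144.8] [3.14  0.    1.836] grip 19.1 t 54.85 F [-0.1  0.2 -1.1]
-> (597.2, -71.7, 235, 1.836, 0) toolz [ 0.  0. -1.] toolx [-0.262  0.965  0.   ]
   dp [0.004, -0.0, -0.751] twist [0.001, 0.0, 0.0] rows>= 2
-> (597.2, -71.7, 255, 1.836, 0) toolz [ 0.  0. -1.] toolx [-0.262  0.965  0.   ]
   dp [0.0, 0.0, -0.167] twist [0.0, 0.0, 0.0] rows>= 1
-> (587.3, 122.3, 255, 1.836, 0) toolz [ 0.  0. -1.] toolx [-0.262  0.965  0.   ]
   dp [0.791, 0.172, 0.0] twist [0.0, 0.0, 0.0] rows>= 2
   dp [0.791, 0.172, 0.0] twist [0.0, 0.0, 0.0] rows>= 2
```

View pics/s36.png

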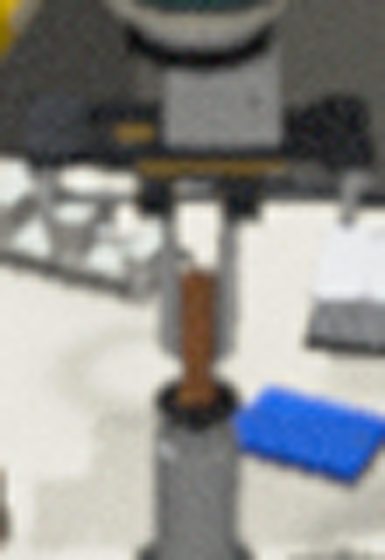

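play_rows(increments=[{"dp": [0,0,-0.25],"twist": [0,0,0]},{"dp": [0,0,-0.6],"twist": [0,0,0]},{"dp": [0,0,-0.95],"twist": [0,0,0]},{"dp": [0,0,-0.95],"twist": [0,0,0]},{"dp": [0,0,-0.95],"twist": [0,0,0]}])

```text
time_s: 55.52
tool_pos: [596.8, -72.2, 257.7]
ee_rot: [-3.142, -0.0, 1.836]
ft_force: [0.4, 0.0, -1.0]
grip_width: 19.2
```

play_rows(increments=[{"dp": [0.4,0.09,0],"twist": [0,0,0]},{"dp": [0.791,0.172,0],"twist": [0,0,0]},{"dp": [0.791,0.172,0],"twist": [0,0,0]},{"dp": [0.791,0.172,0],"twist": [0,0,0]}])

```text
time_s: 56.02
tool_pos: [591.8, 24.3, 257.2]
ee_rot: [-3.14, -0.0, 1.836]
ft_force: [-0.2, -0.8, -0.0]
grip_width: 18.8
```

play_rows(increments=[{"dp": [0.4,0.09,0.1],"twist": [0,0,0]},{"dp": [0.791,0.172,0.2],"twist": [0,0,0]},{"dp": [0.791,0.172,0.22],"twist": [0,0,0]},{"dp": [0.791,0.172,0.22],"twist": [0,0,0]},{"dp": [0.791,0.172,0.22],"twist": [0,0,0]},{"dp": [0.791,0.172,0.22],"twist": [0,0,0]}])

```text
time_s: 56.78
tool_pos: [587.4, 120.8, 232.0]
ee_rot: [3.141, 0.0, 1.835]
ft_force: [-0.7, 1.0, -2.3]
grip_width: 18.8
```

Run:
```python
from plan3 import *
plan3([(587.3,122.3,192,1.836,0)])
c=cam("side"); np.save("side_e.npy",c); crop(c,200,150,265,240,7,"s37.png")
for z in (70,50,30): print("pot",z,proj(c,(587.3,122.3,z)).round(2))
p=observe()["tool_pos"]
for z in (0,40,90,140): print("brush",z,proj(c,(p[0],p[1],p[2]-129.9+z)).round(2))
```

```text
now [587.4 120.8 232. ] [3.141 0.    1.835] grip 18.8 t 56.77 F [-0.7  1.  -2.3]
-> (587.3, 122.3, 192, 1.836, 0) toolz [ 0.  0. -1.] toolx [-0.262  0.965  0.   ]
   dp [0.012, 0.002, 0.333] twist [0.0, 0.0, -0.001] rows>= 1
pot 70 [231.51 217.73]
pot 50 [231.6  222.09]
pot 30 [231.69 226.37]
brush 0 [231.45 210.38]
brush 40 [231.26 201.19]
brush 90 [231.01 189.24]
brush 140 [230.75 176.74]
```

View pics/s37.png

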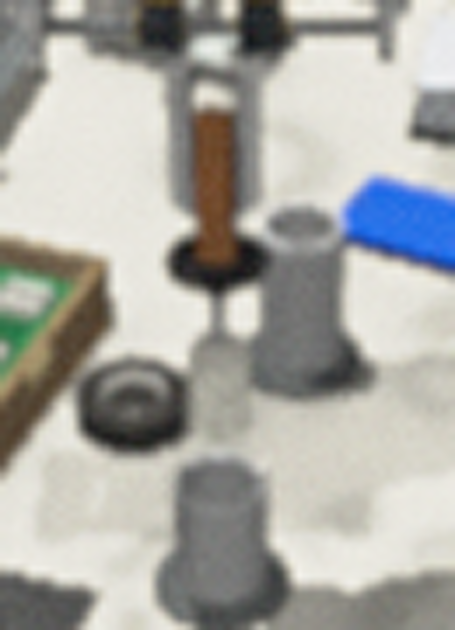

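play_rows(increments=[{"dp": [0.006,0.002,0.12],"twist": [0,0,0]},{"dp": [0.008,0.002,0.22],"twist": [0,0,0]},{"dp": [0.008,0.002,0.333],"twist": [0,0,0]},{"dp": [0.008,0.002,0.333],"twist": [0,0,0]},{"dp": [0.008,0.002,0.333],"twist": [0,0,0]}])

```text
time_s: 57.45
tool_pos: [587.2, 123.0, 192.0]
ee_rot: [3.141, -0.0, 1.836]
ft_force: [0.5, -0.6, -1.1]
grip_width: 19.0
```

Run:
```python
from plan3 import *
plan3([(587.3,122.3,145,1.836,0)])
c=cam("side"); crop(c,200,150,265,240,7,"s38.png")
```

```text
now [587.2 123.  192. ] [ 3.141 -0.     1.836] grip 19.0 t 57.45 F [ 0.5 -0.6 -1.1]
-> (587.3, 122.3, 145, 1.836, 0) toolz [ 0.  0. -1.] toolx [-0.262  0.965  0.   ]
   dp [-0.006, -0.001, 0.392] twist [0.0, -0.0, 0.0] rows>= 1
```

View pics/s38.png

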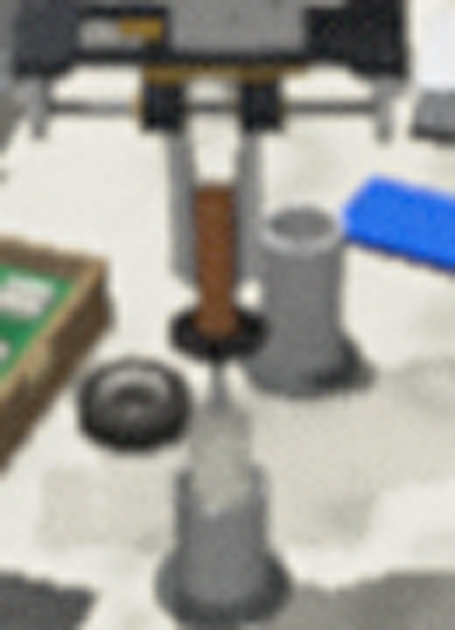

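play_rows(increments=[{"dp": [-0.003,0,0.1],"twist": [0,0,0]},{"dp": [-0.003,0,0.16],"twist": [0,0,0]},{"dp": [-0.003,0,0.16],"twist": [0,0,0]},{"dp": [-0.003,0,0.16],"twist": [0,0,0]}])

```text
time_s: 58.0
tool_pos: [587.3, 122.6, 172.7]
ee_rot: [3.141, -0.0, 1.836]
ft_force: [-0.7, -0.0, -0.2]
grip_width: 18.8
```

Run:
```python
from plan3 import *
plan3([(587.3,122.3,145,1.836,0)])
c=cam("side"); crop(c,205,180,255,240,10,"s39.png")
```

```text
now [587.3 122.6 172.7] [ 3.141 -0.     1.836] grip 18.8 t 58.0 F [-0.7 -0.  -0.2]
-> (587.3, 122.3, 145, 1.836, 0) toolz [ 0.  0. -1.] toolx [-0.262  0.965  0.   ]
   dp [-0.003, -0.001, 0.231] twist [0.0, -0.0, 0.0] rows>= 1
```

View pics/s39.png

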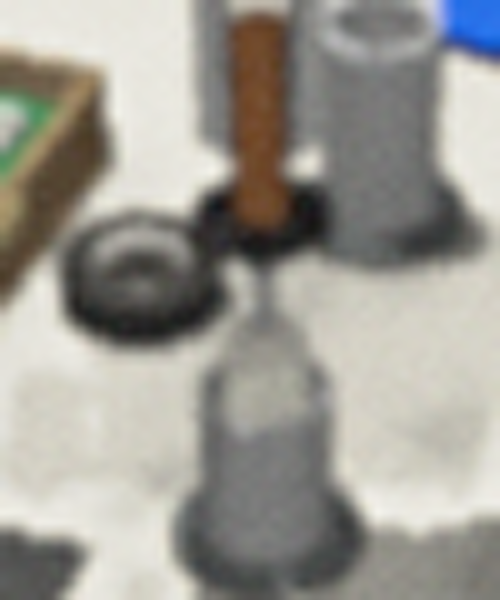

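Inside the pot with no contact force. Complete the first stroke (tip about 5 mm above the floor) and repeat.

play_rows(increments=[{"dp": [-0.003,0,0.12],"twist": [0,0,0]},{"dp": [-0.003,0,0.231],"twist": [0,0,0]},{"dp": [-0.003,0,0.231],"twist": [0,0,0]},{"dp": [-0.003,0,0.231],"twist": [0,0,0]},{"dp": [-0.003,0,0.231],"twist": [0,0,0]}])

```text
time_s: 58.68
tool_pos: [587.5, 122.3, 145.3]
ee_rot: [3.141, -0.0, 1.836]
ft_force: [0.1, -0.1, -0.0]
grip_width: 19.2
```

play_rows(increments=[{"dp": [0,0,-0.18],"twist": [0,0,0]},{"dp": [0,0,-0.34],"twist": [0,0,0]},{"dp": [0,0,-0.34],"twist": [0,0,0]},{"dp": [0,0,-0.34],"twist": [0,0,0]},{"dp": [0,0,-0.34],"twist": [0,0,0]}])

```text
time_s: 59.3
tool_pos: [587.0, 122.1, 185.0]
ee_rot: [-3.141, -0.0, 1.836]
ft_force: [0.1, -0.4, -0.5]
grip_width: 18.6
```

play_rows(increments=[{"dp": [0,0,0.18],"twist": [0,0,0]},{"dp": [0,0,0.34],"twist": [0,0,0]},{"dp": [0,0,0.34],"twist": [0,0,0]},{"dp": [0,0,0.34],"twist": [0,0,0]},{"dp": [0,0,0.34],"twist": [0,0,0]}])

```text
time_s: 59.92
tool_pos: [587.7, 122.4, 145.6]
ee_rot: [3.14, -0.0, 1.836]
ft_force: [0.0, 0.8, -1.7]
grip_width: 18.9
```

play_rows(increments=[{"dp": [0,0,-0.18],"twist": [0,0,0]},{"dp": [0,0,-0.34],"twist": [0,0,0]},{"dp": [0,0,-0.34],"twist": [0,0,0]},{"dp": [0,0,-0.34],"twist": [0,0,0]},{"dp": [0,0,-0.34],"twist": [0,0,0]}])

```text
time_s: 60.55
tool_pos: [587.0, 122.1, 185.0]
ee_rot: [-3.141, -0.0, 1.836]
ft_force: [-0.2, 0.3, -0.3]
grip_width: 18.5
```

play_rows(increments=[{"dp": [0,0,0.18],"twist": [0,0,0]},{"dp": [0,0,0.34],"twist": [0,0,0]},{"dp": [0,0,0.34],"twist": [0,0,0]},{"dp": [0,0,0.34],"twist": [0,0,0]},{"dp": [0,0,0.34],"twist": [0,0,0]}])

```text
time_s: 61.18
tool_pos: [587.7, 122.4, 145.6]
ee_rot: [3.14, -0.0, 1.836]
ft_force: [-0.3, -0.1, -0.8]
grip_width: 19.1
```

Run:
```python
from plan3 import *
plan3([(587.3,122.3,260,1.836,0),(556.4,358.7,270,1.836,0)])
c=cam("side"); crop(c,205,180,255,240,10,"s40.png")
```

```text
now [587.7 122.4 145.6] [ 3.14  -0.     1.836] grip 19.1 t 61.17 F [-0.3 -0.1 -0.8]
-> (587.3, 122.3, 260, 1.836, 0) toolz [ 0.  0. -1.] toolx [-0.262  0.965  0.   ]
   dp [0.0, -0.002, -0.953] twist [0.001, -0.0, 0.0] rows>= 2
-> (556.4, 358.7, 270, 1.836, 0) toolz [ 0.  0. -1.] toolx [-0.262  0.965  0.   ]
   dp [0.984, 0.134, -0.042] twist [0.0, 0.0, 0.0] rows>= 2
   dp [0.984, 0.134, -0.042] twist [0.0, 0.0, 0.0] rows>= 2
```

View pics/s40.png

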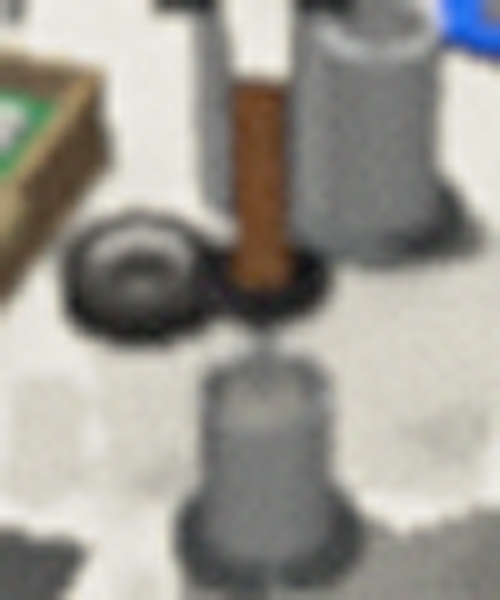

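play_rows(increments=[{"dp": [0,0,-0.25],"twist": [0,0,0]},{"dp": [0,0,-0.6],"twist": [0,0,0]},{"dp": [0,0,-0.98],"twist": [0,0,0]},{"dp": [0,0,-0.98],"twist": [0,0,0]},{"dp": [0,0,-0.98],"twist": [0,0,0]}])

```text
time_s: 61.85
tool_pos: [587.1, 122.0, 262.2]
ee_rot: [3.141, 0.0, 1.836]
ft_force: [0.1, -0.2, -1.6]
grip_width: 18.7
```

play_rows(increments=[{"dp": [0.5,0.067,-0.05],"twist": [0,0,0]},{"dp": [0.984,0.134,-0.1],"twist": [0,0,0]},{"dp": [0.984,0.134,-0.1],"twist": [0,0,0]},{"dp": [0.984,0.134,-0.1],"twist": [0,0,0]}])

```text
time_s: 62.35
tool_pos: [571.6, 239.9, 273.3]
ee_rot: [-3.14, 0.0, 1.836]
ft_force: [-0.2, -0.9, -0.9]
grip_width: 18.9
```

play_rows(increments=[{"dp": [0.5,0.067,-0.02],"twist": [0,0,0]},{"dp": [0.9,0.12,-0.02],"twist": [0,0,0]},{"dp": [0.984,0.134,-0.02],"twist": [0,0,0]},{"dp": [0.984,0.134,-0.02],"twist": [0,0,0]},{"dp": [0.984,0.134,-0.02],"twist": [0,0,0]},{"dp": [0.984,0.134,-0.02],"twist": [0,0,0]},{"dp": [0.984,0.134,-0.02],"twist": [0,0,0]}])

```text
time_s: 63.22
tool_pos: [556.7, 357.8, 277.1]
ee_rot: [3.141, 0.0, 1.835]
ft_force: [0.6, -1.1, -0.6]
grip_width: 18.9
```

Run:
```python
from plan3 import *
plan3([(556.4,358.7,230,1.836,0)])
c=cam("side"); crop(c,170,170,260,290,6,"s41.png")
```

```text
now [556.7 357.8 277.1] [3.141 0.    1.835] grip 18.9 t 63.23 F [ 0.6 -1.1 -0.6]
-> (556.4, 358.7, 230, 1.836, 0) toolz [ 0.  0. -1.] toolx [-0.262  0.965  0.   ]
   dp [0.008, -0.001, 0.393] twist [0.0, 0.0, -0.0] rows>= 1
```

View pics/s41.png

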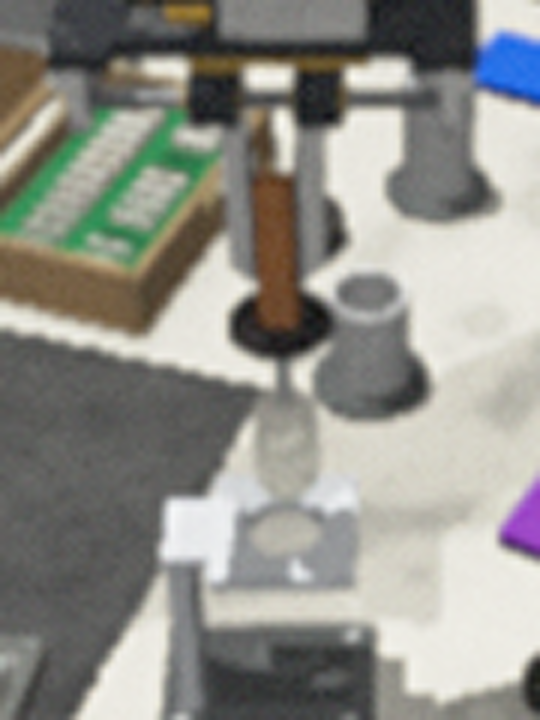

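Aligned over the hole. Lower in steps while watching the force.

play_rows(increments=[{"dp": [0.005,0,0.1],"twist": [0,0,0]},{"dp": [0.006,0,0.17],"twist": [0,0,0]},{"dp": [0.006,0,0.17],"twist": [0,0,0]},{"dp": [0.006,0,0.17],"twist": [0,0,0]}])

```text
time_s: 63.78
tool_pos: [556.2, 359.3, 256.7]
ee_rot: [3.141, -0.0, 1.836]
ft_force: [-0.0, 0.6, -0.7]
grip_width: 18.6
```

Run:
```python
from plan3 import *
plan3([(556.4,358.7,230,1.836,0)])
```

```text
now [556.2 359.3 256.7] [ 3.141 -0.     1.836] grip 18.6 t 63.77 F [-0.   0.6 -0.7]
-> (556.4, 358.7, 230, 1.836, 0) toolz [ 0.  0. -1.] toolx [-0.262  0.965  0.   ]
   dp [-0.006, 0.0, 0.222] twist [0.0, -0.0, 0.0] rows>= 1
```

play_rows(increments=[{"dp": [-0.003,0,0.08],"twist": [0,0,0]},{"dp": [-0.004,0,0.15],"twist": [0,0,0]},{"dp": [-0.004,0,0.222],"twist": [0,0,0]},{"dp": [-0.004,0,0.222],"twist": [0,0,0]}])

```text
time_s: 64.28
tool_pos: [556.0, 358.5, 229.0]
ee_rot: [-3.141, 0.0, 1.836]
ft_force: [-0.2, -0.6, -1.3]
grip_width: 18.6
```

play_rows(increments=[{"dp": [0,0,0.1],"twist": [0,0,0]},{"dp": [0,0,0.25],"twist": [0,0,0]},{"dp": [0,0,0.4],"twist": [0,0,0]},{"dp": [0,0,0.45],"twist": [0,0,0]},{"dp": [0,0,0.45],"twist": [0,0,0]},{"dp": [0,0,0.45],"twist": [0,0,0]}])

```text
time_s: 65.03
tool_pos: [556.5, 359.0, 176.5]
ee_rot: [3.14, -0.001, 1.836]
ft_force: [0.2, -0.3, -0.7]
grip_width: 18.9
```

Run:
```python
from plan3 import *
plan3([(556.4,358.7,150.5,1.836,0)])
c=cam("side"); crop(c,170,190,260,290,6,"s42.png")
```

```text
now [556.5 359.  176.5] [ 3.140e+00 -1.000e-03  1.836e+00] grip 18.9 t 65.03 F [ 0.2 -0.3 -0.7]
-> (556.4, 358.7, 150.5, 1.836, 0) toolz [ 0.  0. -1.] toolx [-0.262  0.965  0.   ]
   dp [-0.003, -0.002, 0.217] twist [0.001, -0.0, 0.0] rows>= 1
```

View pics/s42.png

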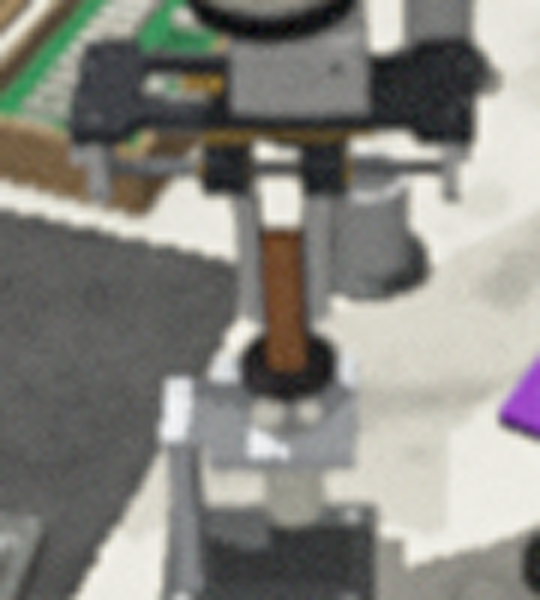

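play_rows(increments=[{"dp": [-0.002,-0.001,0.1],"twist": [0,0,0]},{"dp": [-0.002,-0.001,0.17],"twist": [0,0,0]},{"dp": [-0.002,-0.001,0.205],"twist": [0,0,0]},{"dp": [-0.002,-0.001,0.205],"twist": [0,0,0]},{"dp": [-0.002,-0.001,0.205],"twist": [0,0,0]}])

```text
time_s: 65.7
tool_pos: [556.3, 358.6, 151.5]
ee_rot: [3.141, -0.0, 1.836]
ft_force: [-0.1, -0.1, -1.9]
grip_width: 19.2
```

play_rows(increments=[{"dp": [0,0,0.01],"twist": [0,0,0]},{"dp": [0,0,0.01],"twist": [0,0,0]},{"dp": [0,0,0.01],"twist": [0,0,0]}])

```text
time_s: 66.08
tool_pos: [556.3, 358.6, 150.3]
ee_rot: [3.141, -0.0, 1.836]
ft_force: [1.0, 0.6, -0.8]
grip_width: 18.9
```

Run:
```python
from plan3 import *
plan3([])
c=cam("side"); crop(c,170,190,260,290,6,"s43.png")
```

```text
now [556.3 358.6 150.3] [ 3.141 -0.     1.836] grip 18.9 t 66.08 F [ 1.   0.6 -0.8]
```

View pics/s43.png

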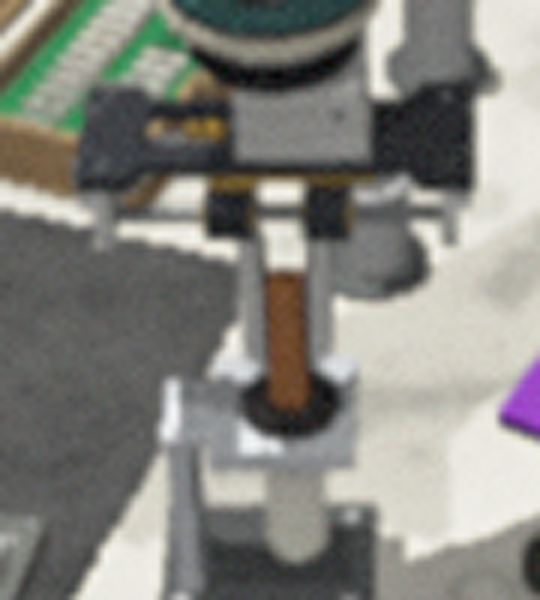

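play_rows(increments=[{"dp": [0,0.02,0],"twist": [0,0,0]},{"dp": [0,0.02,0],"twist": [0,0,0]},{"dp": [0,0.02,0.005],"twist": [0,0,0]}])

```text
time_s: 66.5
tool_pos: [558.7, 359.2, 149.8]
ee_rot: [3.141, -0.0, 1.836]
ft_force: [-1.1, -2.1, 8.5]
grip_width: 18.7
```

Run:
```python
from plan3 import *
plan3([])
c=cam("side"); crop(c,170,190,260,290,6,"s44.png")
```

```text
now [558.7 359.2 149.8] [ 3.141 -0.     1.836] grip 18.7 t 66.5 F [-1.1 -2.1  8.5]
```

View pics/s44.png

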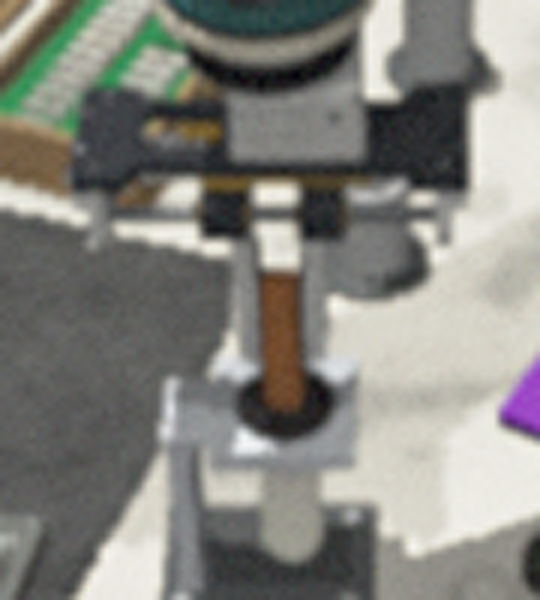

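play_rows(increments=[{"dp": [0,0,0],"twist": [0,0,0]},{"dp": [0,0,0],"twist": [0,0,0]},{"dp": [0,0,0],"twist": [0,0,0]},{"dp": [0,0,0],"twist": [0,0,0]},{"dp": [0,0,0],"twist": [0,0,0]},{"dp": [0,0,0],"twist": [0,0,0]},{"dp": [0,0,0],"twist": [0,0,0]},{"dp": [0,0,0],"twist": [0,0,0]}], jaw=1)

```text
time_s: 67.55
tool_pos: [558.6, 359.1, 149.5]
ee_rot: [3.141, -0.0, 1.836]
ft_force: [-0.2, -0.3, 0.7]
grip_width: 92.8
```

Run:
```python
from plan3 import *
plan3([])
c=cam("side"); crop(c,170,190,260,290,6,"s45.png")
```

```text
now [558.6 359.1 149.5] [ 3.141 -0.     1.836] grip 92.8 t 67.55 F [-0.2 -0.3  0.7]
```

View pics/s45.png

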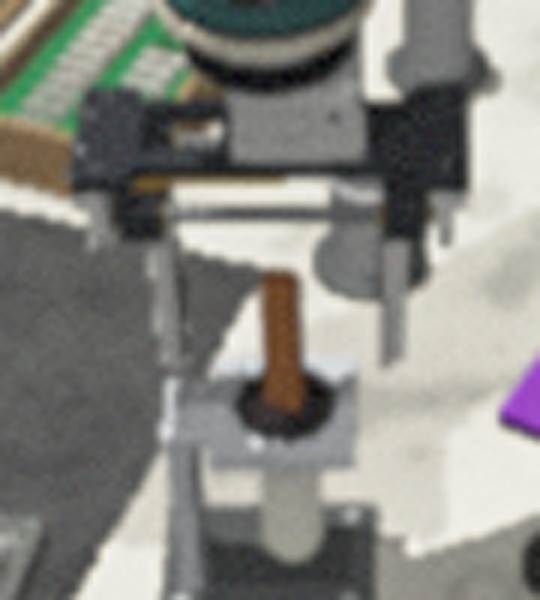

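play_rows(increments=[{"dp": [0,0,-0.2],"twist": [0,0,0]},{"dp": [0,0,-0.6],"twist": [0,0,0]},{"dp": [0,0,-1],"twist": [0,0,0]},{"dp": [0,0,-1],"twist": [0,0,0]},{"dp": [0,0,-1],"twist": [0,0,0]}])

```text
time_s: 68.22
tool_pos: [558.4, 358.9, 269.0]
ee_rot: [3.142, 0.0, 1.836]
ft_force: [-0.5, -0.2, 0.0]
grip_width: 93.7
```

play_rows(increments=[{"dp": [-0.9,-0.6,-0.1],"twist": [0,0,0]},{"dp": [-0.9,-0.6,-0.1],"twist": [0,0,0]},{"dp": [-0.9,-0.6,-0.1],"twist": [0,0,0]},{"dp": [-0.9,-0.6,-0.1],"twist": [0,0,0]}])

```text
time_s: 68.72
tool_pos: [517.3, 235.8, 281.0]
ee_rot: [-3.141, -0.0, 1.836]
ft_force: [-0.2, 0.1, -0.8]
grip_width: 93.8
```

play_rows(increments=[{"dp": [-0.9,-0.4,-0.1],"twist": [0,0,0]},{"dp": [-0.9,-0.4,-0.1],"twist": [0,0,0]},{"dp": [-0.9,-0.4,-0.1],"twist": [0,0,0]},{"dp": [-0.9,-0.4,-0.1],"twist": [0,0,0]},{"dp": [-0.9,-0.4,-0.1],"twist": [0,0,0]}])

```text
time_s: 69.35
tool_pos: [499.4, 120.9, 293.0]
ee_rot: [-3.141, -0.001, 1.839]
ft_force: [-0.8, 0.1, 0.3]
grip_width: 94.6
```

Run:
```python
from plan3 import *
from pile import pile,blobs,rect_on
plan3([])
c=pile([44]); np.save("top_f.npy",c); crop(c,130,130,410,260,2.8,"t46.png")
K=6
g=cv2.resize(c["color"],None,fx=K,fy=K,interpolation=cv2.INTER_CUBIC).astype(int)
m=(g.max(2)<75).astype(np.uint8)
for k in blobs(c,m,2000):
    kk=(k+0.5)/K-0.5; ct=kk[:,0].mean(0)
    if 145<ct[0]<165 and 175<ct[1]<196:
        P=np.array([onz(c,a,b,125)[:2] for a,b in kk[:,0]],np.float32); print("collar",ct,cv2.fitEllipse(cv2.convexHull(P)))
s=cam("side"); np.save("side_f.npy",s); crop(s,180,130,330,330,3,"s46.png")
crop(s,170,190,260,290,6,"s47.png")
```

```text
now [499.4 120.9 293. ] [-3.141e+00 -1.000e-03  1.839e+00] grip 94.6 t 69.35 F [-0.8  0.1  0.3]
[368.2 185.4] [(44, array([ 558.3, -361.6]), 87.6, 65.3, -1.468)]
[364.5 141.7] [(44, array([ 717.5, -361.9]), 48.0, 38.8, 1.364)]
collar [155.78452855 186.31042497] ((556.5225219726562, 359.1123046875), (46.5511474609375, 48.04412078857422), 117.680908203125)
```

View pics/t46.png

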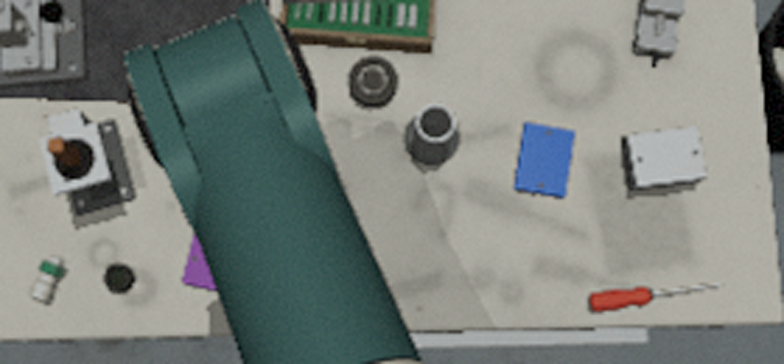

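View pics/s46.png

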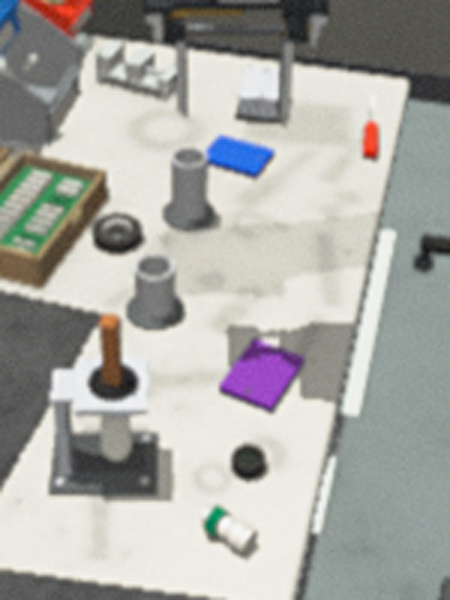

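View pics/s47.png

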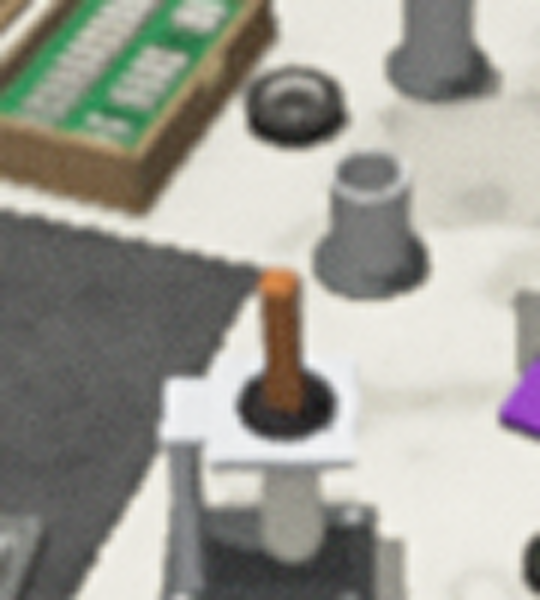

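Run:
```python
from h import *
c=cam("top"); crop(c,345,165,405,210,13,"t48.png")
```

```text
(no output)
```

View pics/t48.png

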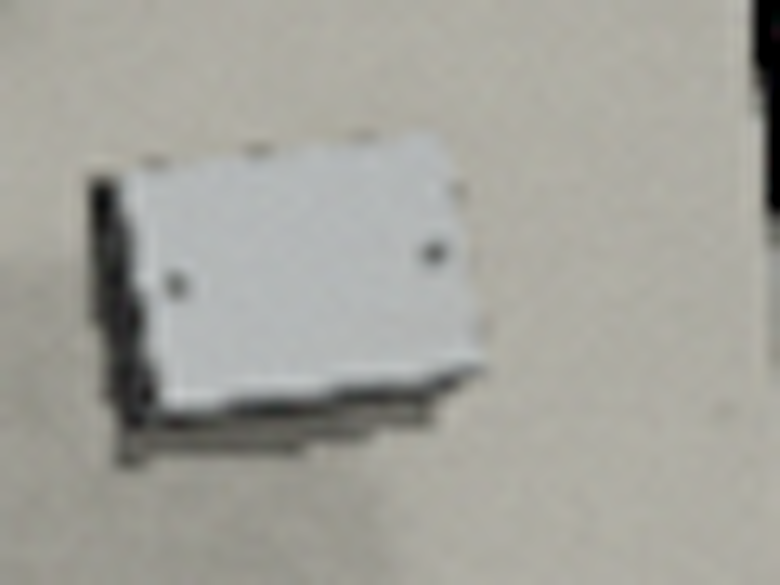

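The pile is square and complete, with its top face centred at about (365.5, 186) px. The brush is seated and nothing else has been moved. Handing in.

```bash
python3 -c "
from rig import job
print(job.hand_in())"
```

```text
the job is handed in; nothing more can be done
None
```

All three covers present (two from the pots, one spare) are in one square pile on the black plate. I scrubbed the tall pot and then the short pot with three strokes each, and the brush hangs in its stand again. I handed in at about 70 s of the 210 s allowed; no verdict was reported.

- **Mishap:** the spare was knocked off the finished pile and ended leaning at about 38° against its end. I gripped it with a tilted tool, levelled it and put it back.
- **Pile:** the last picture puts the top cover at (558.3, −361.6) mm and the plate at (559.8, −362.3) mm, so about 1.7 mm off. The turn differs by about 0.015 rad. I measured the two lower covers individually only before the knock. After it I checked only their visible corners: most were within about 3 mm, and one beside the leaning cover read about 7 mm off.
- **Strokes:** by arm position the tip came to about 4.5–7 mm above each floor. It rose to about 59 mm in the tall pot and 45 mm in the short one. No contact forces showed.
- **Brush:** it was gripped about 3 mm off-axis along the jaw direction, so I shifted it back by 2.4 mm before letting go. Its collar now reads within about 1 mm of its starting position.
- **Left alone:** the screwdriver, ring gauge, coupling, loupe and both coloured look-alikes looked unmoved in the last pictures; I did not measure them.
- **Disagreement:** the side camera read heights and depths about 3–5 mm off from the top camera, and more at the brush top. I used the top camera for positions, and it agreed with the arm to about 1 mm on the first placed cover.

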